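# Load and pin a jar mixer

### The job

Get the jar mixer ready to run: stand every small white ointment jar from the left of the mixer upright in a nest of its own on the carousel, turning the carousel from one click position to the next so that each nest is filled at the open front, and leave it clicked in. Then push the hitch pin from the front fully home through the cross hole in the axle and swing its sprung loop over the axle end until it lies shut, and only after that turn the dial to the long mark. Do not shift or knock over the bottles and beaker that stand around.

Things in the scene. Friction and masses are not known exactly. Their poses are not given: they have to be found in the camera images.
- mixer: white jar mixer, fixed to the worktop, housing 310 (x) x 330 (y) x 38 mm. Origin: on the worktop under the axle; x from its open front to its closed rear, y left, z up. A clear hood covers x = 22 to 152, y = -159 to 159 mm, top at z = 126 mm: nests and posts under it are out of reach. In front of it all is open above the carousel. Dial on a pod at the front right (x = -95, y = -205 mm).
- hole_mouth (a point): centre of the front mouth of the axle's cross hole (mixer x = -13, y = 0, z = 150 mm); axes as the mixer's. The steel axle is fixed at the mixer's origin: round, 24 mm, up to z = 124, then a square head 26 x 26 mm to z = 176 mm. The level hole, 14.4 mm square, runs along mixer x right through the head.
- load_mark (a point): point fixed to the mixer at the open front (mixer x = -95, y = 0, z = 50 mm), where the centre of a nest stands when the carousel is clicked in
- carousel (a joint): angle of the carousel (rad), endless, positive anticlockwise from above; a detent pulls it to 0 and every 2.094 (120 deg), needing up to about 5 N at a post; past halfway it snaps on. Disc radius 142 mm, top at z = 50 mm, three nests at radius 95, three posts at radius 125 mm midway between. Clicked in: a nest at the front, posts 60 deg to its left and right, the third under the hood.
- nest1 (a point): centre of the floor of nest 1, on the disc's top face: a grey ring, inner diameter 68, outer 75 mm, standing 7 mm above that floor; turns with the carousel
- nest2 (a point): as nest1, second nest
- nest3 (a point): as nest1, third nest
- post1 (a point): centre of the top of post 1: upright steel post 12 mm thick, standing 45 mm above the disc, top at z = 95 mm; pinch it or push it sideways to turn the carousel
- post2 (a point): as post1
- post3 (a point): as post1
- pin: hitch pin, 122 mm, 180 g, lying on its flat underside, loop standing open. Origin: on the underside below the shoulder face; x towards the tip, z up. Square steel shank 12 x 12 mm, x = 0 to 36, taper to x = 44; axis at z = 14 mm. Collar 30 wide (y) x 30 high, x = -14 to 0; black handle 16 wide x 26 high, x = -78 to -14 mm. Home when the shoulder face meets the axle's front face.
- pin_shoulder (a point): centre of the pin's shoulder face, on the pin axis; axes as the pin's; meets hole_mouth when home
- pin_grip (a point): point on the pin axis in the black handle, 52 mm behind the shoulder face: the place to hold it, clear of the open loop
- pin_loop (a joint): angle of the pin's loop (rad): 0 shut (along the shank), about 1.4 open (standing up). Hinge along pin y at x = -6, z = 23 mm. A U of 5 mm steel wire, 39 mm between wire centres, end bar 44 mm from the hinge. Sprung both ways: above 0.7 it springs open, below 0.7 shut; half a newton at the end bar moves it. With the pin home the shut loop encloses the axle head.
- loop_end (a point): middle of the end bar of the loop (5 mm wire)
- dial (a joint): dial angle (rad), grows clockwise seen from above, range 0 to 2.6, friction 0.03 Nm; 0 = bar grip along mixer x, the end with the white pointer line towards the rear; the long mark is at 1.5, and short marks stand every 0.25 from 0 to 1.25
- dial_grip (a point): point on the dial's axis at the height to grip its bar; turns with the dial: at dial angle 0 the bar (42 x 14 mm, 32 mm high) lies along mixer x and the frame's x points to the front
- jar1: white screw-lid ointment jar, 60 mm in diameter, 42 mm high, 130 g, standing upright; origin: centre of its underside. In some runs one of the three jars is absent. (The white tubs with a green band are larger and do not belong to the job.)
- jar2: as jar1
- jar3: as jar1
- wash_bottle: bystander: white wash bottle with red cap, 66 x 81 x 201 mm, origin under its centre; leave alone
- beaker: bystander: clear beaker, 67 mm wide, 92 mm high, origin under its centre; leave alone
- amber_bottle: bystander: brown bottle, 64 mm in diameter, 135 mm high, origin under its centre; leave alone
Not all that is in view belongs to the job. What is shaped like the jar1 but pink is not meant.

How it is judged:
On the way, in this order (a step that is already met when the one before it is completed fails the run):
1. every jar stands in a nest and the carousel is clicked in (angle between each of jar1, jar2, jar3's own z axis and vertical below 0.1 rad and ((horizontal distance between jar1 and nest1 below 0.008 m and z of jar1 in the frame of nest1 below 0.005 m) or (horizontal distance between jar1 and nest2 below 0.008 m and z of jar1 in the frame of nest2 below 0.005 m) or (horizontal distance between jar1 and nest3 below 0.008 m and z of jar1 in the frame of nest3 below 0.005 m)) and ((horizontal distance between jar2 and nest1 below 0.008 m and z of jar2 in the frame of nest1 below 0.005 m) or (horizontal distance between jar2 and nest2 below 0.008 m and z of jar2 in the frame of nest2 below 0.005 m) or (horizontal distance between jar2 and nest3 below 0.008 m and z of jar2 in the frame of nest3 below 0.005 m)) and ((horizontal distance between jar3 and nest1 below 0.008 m and z of jar3 in the frame of nest1 below 0.005 m) or (horizontal distance between jar3 and nest2 below 0.008 m and z of jar3 in the frame of nest2 below 0.005 m) or (horizontal distance between jar3 and nest3 below 0.008 m and z of jar3 in the frame of nest3 below 0.005 m)) and horizontal distance between any of nest1, nest2, nest3 and load_mark below 0.012 m), for 0.3 s.
2. the hitch pin is fully home in the axle's cross hole (distance between pin_shoulder and hole_mouth below 0.007 m and angle between the x axis of pin and the x axis of mixer, either way round below 0.15 rad), for 0.2 s.
3. the loop is shut over the axle end with the pin still home (all of step 2 and value of joint pin_loop below 0.15 rad), for 0.3 s.
4. the dial is at the long mark (value of joint dial between 1.39 and 1.61 rad), for 0.2 s.
At the end, for the whole second after the job is handed in: Jars upright on nest floors, within 8 mm of the nest centres; a nest within 12 mm of the loading point; pin shoulder within 7 mm of the hole mouth, axis within 0.15 rad of the hole's; loop below 0.15 rad; dial 1.39 to 1.61 rad; all at rest, released (all of step 1 and all of step 3 and all of step 4 and linear speed of pin below 0.02 m/s); the robot touches nothing.
It fails at once if the wash bottle is shifted by more than 3 cm or tipped over (distance of wash_bottle from where it was at the start of the episode above 0.03 m or angle between wash_bottle's own z axis and vertical above 0.5 rad).
It fails at once if the beaker is shifted by more than 3 cm or tipped over (distance of beaker from where it was at the start of the episode above 0.03 m or angle between beaker's own z axis and vertical above 0.5 rad).
It fails at once if the amber bottle is shifted by more than 3 cm or tipped over (distance of amber_bottle from where it was at the start of the episode above 0.03 m or angle between amber_bottle's own z axis and vertical above 0.5 rad).
Of jar1, jar2, jar3 only 2 to 3 are there at a start; the rules pass over those that are not, and their reading is None.
At some moment in a run one of jar1, jar2, jar3, pin may be knocked a few centimetres aside while the robot is not near it.
It also fails if it takes over 210 s, if anything falls off the work surface, if the arm or the gripper's body presses on something with over 40 N, if the wrist force passes 120 N, or if a joint passes its speed limit or range.

### The arm

A 6-joint arm with a two-finger parallel gripper is mounted at the origin on a cart in front of the work surface, level with it; the furniture and walls round the work are solid. World frame = base frame: x ahead of the robot, y to its left, z up, the work surface at z = 0. Lengths are in m, angles in rad, forces in N, time in s.
With the tool pointing down it reaches from about 0.3 to 0.875 m from the base axis. Payload 6.4 kg.
Tool frame: the origin (TCP) lies midway between the tips of the shut fingers; the grasp point (between the pads) lies 19 mm behind it; z points along the fingers, x is the direction in which the jaws open and shut, and the axes are right-handed (so a half turn about z gives the same grasp; the last joint's range is limited). The gripper opens to 88 mm and grips with 3 to 60 N. Pads are 18 mm wide; open, the fingers measure 123 mm over their backs; the gripper's body (75 mm by 187 mm) begins 45 mm behind the grasp point.
Start: joints at [-1.431, 0.181, 1.607, -0, 1.354, -0.206], TCP at [0.195, -0.541, 0.239] pointing down, gripper open.
Joint ranges: [-2.99, 2.99], [-0.89, 2.07], [0.3, 2.58], [-1.14, 4.28], [0, 2.63], [-3.12, 3.12]. Speed limits (rad/s): [2.57, 2.57, 3.01, 3.14, 3.14, 3.14].

### API

Orientations are given as a rotation vector (axis times angle).
In Python, from cell import state, snapshot, sign_off gives the robot as it stands.
- The arm moves only by the tool jog_arm, never from a script. Its argument "steps" is text: rows parted by semicolons, each of 4 numbers parted by spaces: the shift along the tool's x, y, z in cm, then the turn about the tool's z in rad. A call has 1 to 8 rows; each row shifts and turns the pose as measured when the row begins, along the tool's axes as they then stand; what a row does not reach is not made up. A row lasts 1/8 s, in which the tool goes at most 62.5 mm and 10.7 degrees, less where a joint would pass 70% of its speed; a pose out of reach is approached as far as the arm can. A call is refused whole if a number of a shift passes 6.25 or a number of a turn 0.188, either way. A call with a gripper value outside its range is refused whole. "hand" is the finger opening in cm, from 0 to 8.81, set as the call begins (left out, the last holds). The fingers move at their own pace and stop on an object; the grip force is fixed at half the most. Time passes only in rows, so rows that do not move let the fingers close. It gives the time, the measured TCP pose, the force and the opening at its end, in the units of the state.
- state(): the state, without advancing time (a new reading comes with each control period).
- snapshot(name): name is "scene" or "top" or "wrist"; returns a dict with "frame" (384x512x3 uint8, red, green, blue), "fx", "fy", "cx", "cy" (pixels), "origin" and "attitude" of the camera in the world; the wrist camera has in their place "T_tool_cam" (4x4, takes a point from camera to tool coordinates, whose origin is the TCP and whose axes are the tool frame's). Camera axes: x right, y up, looking along -z (the intrinsics and any distortion apply to the point x, -y, -z); pixel columns grow to the right and rows downward; lengths in m; the calibration is good to about 2 mm. A picture is of the moment at which its call begins: read the wrist's pose just before it. There is no depth.
- sign_off(): hands the job in, once; it reports no verdict.
The state is a dict: "clock": time; "joint_positions": joint angles; "joint_vel": joint speeds; "joint_efforts": joint torques, N m; "tool_pos": TCP position; "orientation": TCP orientation; "wrist_force": force on the tool from outside, world axes, zero at the start; "moment": the same for the moment, N m; "finger_gap": finger opening in m.
Only numpy, scipy, OpenCV 4.12 (cv2) and the standard library are available. Lean on these libraries where they do the work, as an engineer would, in place of code of your own. Each camera call takes 0.05 s, during which the arm holds its last target.

## Working session

There is one attempt and no reset: what is moved stays moved. The work goes in short steps, Python scripts to look and compute and a tool call to move; the robot and the scene stay as the last step left them, time stands still between calls to the robot, and variables do not carry over. Pictures are saved under pics/ and viewed, and the job is handed in when it is done.

Besides the shell and the picture viewer there is one more tool, called after ">>>" as name(argument=value, ...) on one line, values as JSON. jog_arm: Moves the arm, as the interface text tells. Its arguments: {"type":"object","properties":{"steps":{"type":"string"},"hand":{"type":"number"}},"required":["steps"]}

```bash
ls; mkdir -p pics
cat > h.py <<'E'
import numpy as np, cv2
from cell import state, snapshot, sign_off
from scipy.spatial.transform import Rotation as R
E
python3 - <<'E'
from h import *
print(state())
for n in ("scene","top","wrist"):
    s=snapshot(n); cv2.imwrite(f"pics/{n}0.png",s["frame"][:,:,::-1])
    print({k:v for k,v in s.items() if k!="frame"})
E
```

```text
pics
{'clock': 0.0, 'joint_positions': array([-1.43128275e+00,  1.81504410e-01,  1.60799009e+00,  1.79037256e-05,
        1.35381545e+00, -2.06294322e-01]), 'joint_vel': array([ 8.88657431e-04, -8.14470759e-05,  8.12537975e-04,  5.61498062e-04,
        5.59955496e-04,  3.10021527e-04]), 'joint_efforts': array([-1.14852455e-04, -4.33870339e+01, -3.41852367e+01,  7.01268646e-02,
        3.87142086e-02, -1.46676689e-04]), 'tool_pos': array([ 0.19484941, -0.5404141 ,  0.2378394 ]), 'orientation': array([-2.56946342e+00,  1.80540997e+00,  1.82190649e-03]), 'wrist_force': array([-0.07937547, -1.03923184,  0.16266724]), 'moment': array([-0.00768979,  0.05765094, -0.02896206]), 'finger_gap': 0.08762764564869757}
{'fx': 460.2583952233957, 'fy': 460.2583952233957, 'cx': 251.56791202559722, 'cy': 190.90966957116453, 'origin': array([-0.49839069,  0.82560846,  1.01743031]), 'attitude': array([ 0.4954083 , -1.07131287, -2.02520217])}
{'fx': 414.4572413250959, 'fy': 414.4572413250959, 'cx': 256.2467247345297, 'cy': 187.2995802983665, 'origin': array([ 0.43865896, -0.02895257,  1.48254641]), 'attitude': array([ 0.07470825, -0.04557591, -1.54393202])}
{'fx': 277.43547162691465, 'fy': 277.43547162691465, 'cx': 252.21275612001514, 'cy': 194.38458749042886, 'T_tool_cam': array([[ 9.99998212e-01,  3.28423670e-04, -1.86225004e-03,
        -1.07033220e-03],
       [-2.28507618e-04, -9.56598467e-01, -2.91409197e-01,
        -7.49121580e-02],
       [-1.87713121e-03,  2.91409102e-01, -9.56596682e-01,
        -1.46060291e-01],
       [ 0.00000000e+00,  0.00000000e+00,  0.00000000e+00,
         1.00000000e+00]])}
```

View pics/top0.png

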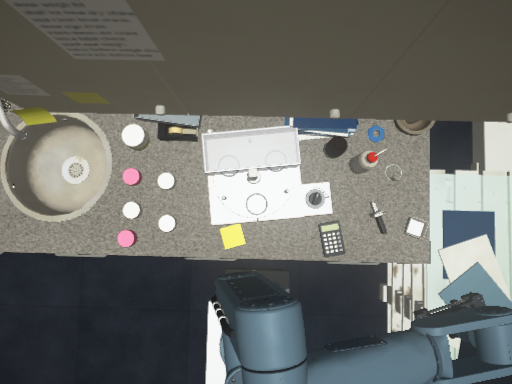

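View pics/scene0.png

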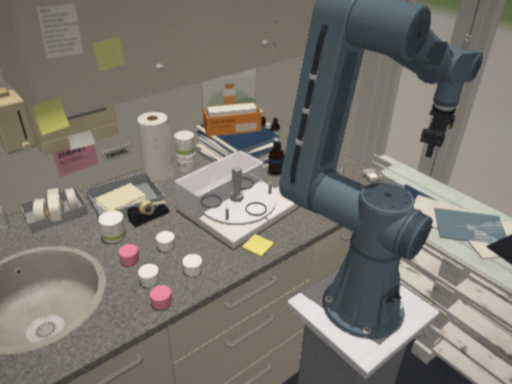

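View pics/wrist0.png

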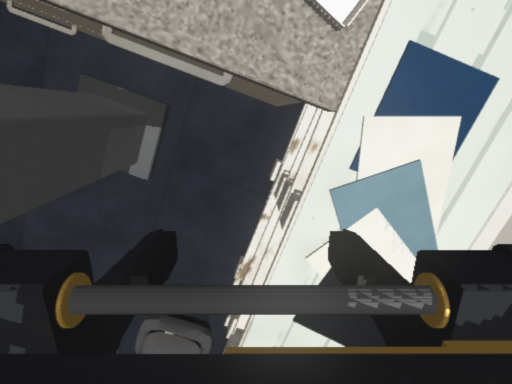

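```bash
cat >> h.py <<'E'
def up(name,out,x0,y0,x1,y1,k):
    s=snapshot(name); c=s["frame"][y0:y1,x0:x1,::-1]
    c=cv2.resize(c,None,fx=k,fy=k,interpolation=cv2.INTER_CUBIC); 
    for x in range((x0//10+1)*10,x1,10):
        cv2.line(c,(int((x-x0)*k),0),(int((x-x0)*k),8 if x%50 else 20),(0,0,255),1)
    for y in range((y0//10+1)*10,y1,10):
        cv2.line(c,(0,int((y-y0)*k)),(8 if y%50 else 20,int((y-y0)*k)),(0,0,255),1)
    cv2.imwrite("pics/"+out,c); return s
def ray(s,u,v,Tw=None):
    d=np.array([(u-s["cx"])/s["fx"],-(v-s["cy"])/s["fy"],-1.])
    if "T_tool_cam" in s:
        st=Tw; Rt=R.from_rotvec(st["orientation"]).as_matrix(); T=s["T_tool_cam"]
        o=Rt@T[:3,3]+st["tool_pos"]; d=Rt@T[:3,:3]@d
    else:
        o=np.array(s["origin"]); d=R.from_rotvec(s["attitude"]).as_matrix()@d
    return o,d/np.linalg.norm(d)
def atz(od,z):
    o,d=od; return o+d*(z-o[2])/d[2]
def tri(a,b):
    A=np.zeros((3,3));r=np.zeros(3)
    for o,d in (a,b):
        P=np.eye(3)-np.outer(d,d);A+=P;r+=P@o
    p=np.linalg.solve(A,r)
    return p,[np.linalg.norm((np.eye(3)-np.outer(d,d))@(p-o)) for o,d in(a,b)]
def proj(s,p,st=None):
    if "T_tool_cam" in s:
        Rt=R.from_rotvec(st["orientation"]).as_matrix(); T=s["T_tool_cam"]
        M=Rt@T[:3,:3]; o=Rt@T[:3,3]+st["tool_pos"]
    else: M=R.from_rotvec(s["attitude"]).as_matrix(); o=np.array(s["origin"])
    q=M.T@(np.array(p)-o); return s["cx"]+s["fx"]*q[0]/-q[2], s["cy"]-s["fy"]*q[1]/-q[2]
E
python3 - <<'E'
from h import *
up("top","t1.png",110,120,200,250,4.5)
up("top","t2.png",195,115,335,235,5)
up("top","t3.png",320,120,430,240,5)
up("scene","s1.png",80,200,220,320,5)
up("scene","s2.png",170,140,300,240,6)
E
```

```text
(no output)
```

View pics/t1.png

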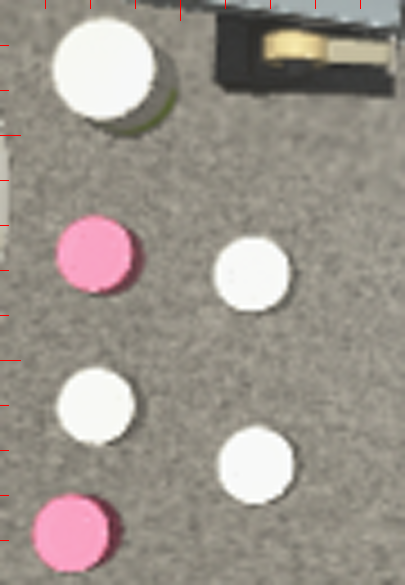

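View pics/t2.png

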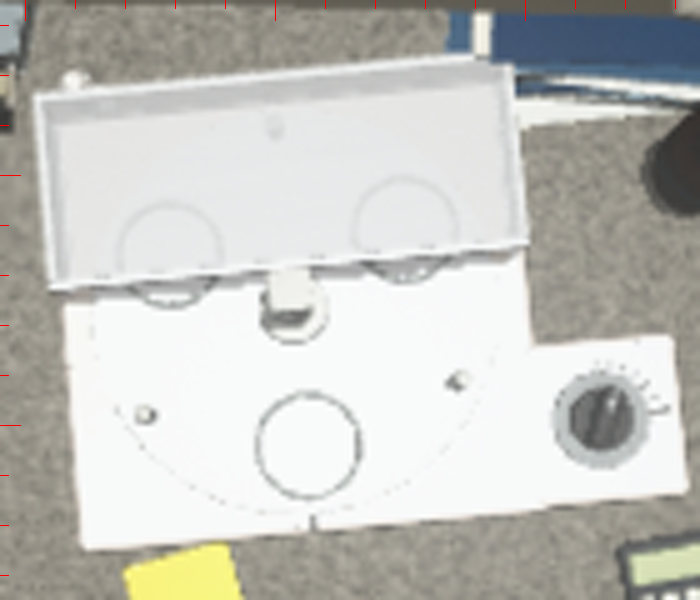

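View pics/t3.png

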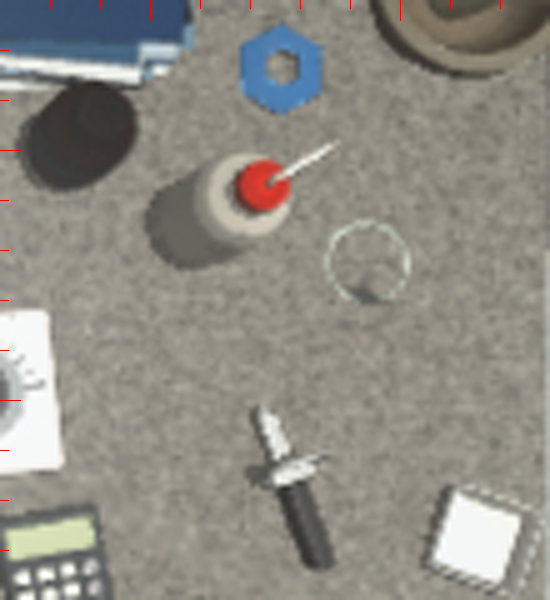

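View pics/s1.png

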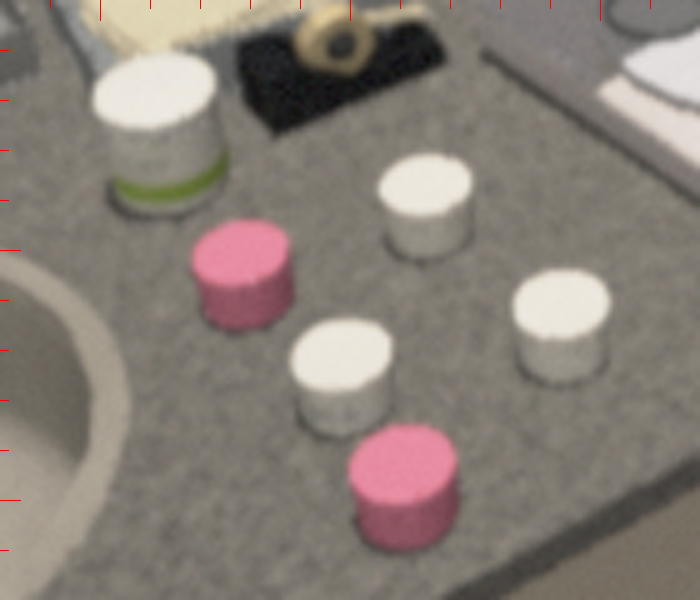

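View pics/s2.png

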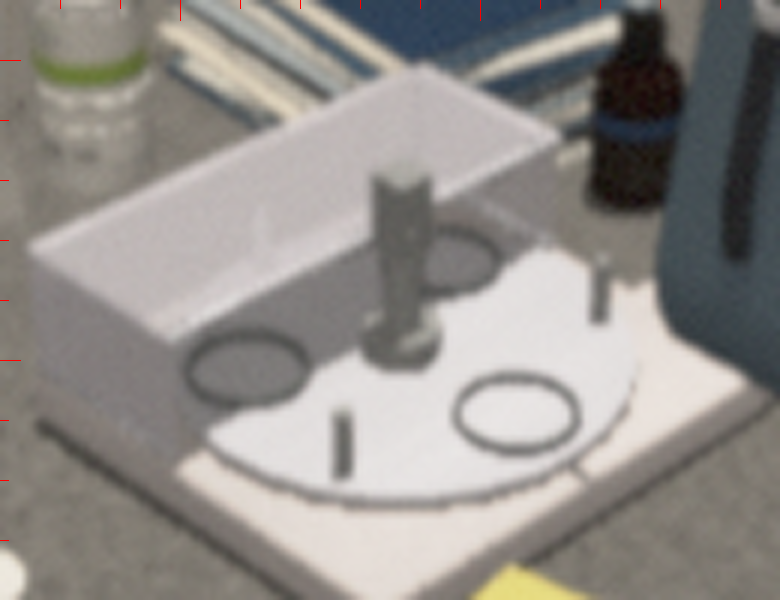

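Run:
```python
from h import *
np.set_printoptions(precision=4,suppress=True)
t=snapshot("top");s=snapshot("scene")
P={"A":((166,180.9),(165,237)),"B":((131.3,210),(148.2,270.8)),"C":((166.9,223.3),(192.2,260.6)),
"nest":((256.6,204.2),(256,208.7)),"postL":((224.6,197.6),(227.2,208.3)),"postR":((287,190.6),(270,182.8)),"axtop":((253,172.4),(237,169.7))}
for k,(a,b) in P.items(): print(k,*tri(ray(t,*a),ray(s,*b)))
print("nest@57",atz(ray(t,256.6,204.2),.057))
for k,u,v,z in (("FL",212,224.6,.038),("FR",333,213.4,.038),("dial",315,198,.08),("tip",372.4,201.6,.014),("hend",383.6,232.4,.02),("collar",378.8,214,.03),("A",166,180.9,.042),("B",131.3,210,.042),("C",166.9,223.3,.042),("pinkL",126,238,.042),("pinkT",131,176.5,.042),("wash",372,157,.2),("beaker",393.6,172,.09),("calcUL",321,223,.01),("calcUR",340,221,.01)):
  print(k,atz(ray(t,u,v),z))
```

```text
A [0.5647 0.3183 0.0349] [np.float64(0.0005591547186159217), np.float64(0.0005591547186160203)]
B [0.4591 0.4357 0.0355] [np.float64(0.0003737817737332437), np.float64(0.00037378177373333945)]
C [0.4161 0.3084 0.0359] [np.float64(0.0005273385772779377), np.float64(0.0005273385772779246)]
nest [ 0.4906 -0.0031  0.0485] [np.float64(0.0006538633279075017), np.float64(0.0006538633279073547)]
postL [0.5094 0.1057 0.0882] [np.float64(0.0018770370427900719), np.float64(0.001877037042790066)]
postR [ 0.5373 -0.1048  0.0918] [np.float64(0.0005475518745764169), np.float64(0.0005475518745764762)]
axtop [0.5871 0.0084 0.1656] [np.float64(0.0002276821081598284), np.float64(0.00022768210815988775)]
nest@57 [ 0.4898 -0.0037  0.057 ]
FL [0.4156 0.1499 0.038 ]
FR [ 0.4655 -0.2691  0.038 ]
dial [ 0.5151 -0.2009  0.08  ]
tip [ 0.5112 -0.4111  0.014 ]
hend [ 0.4043 -0.449   0.02  ]
collar [ 0.4678 -0.4293  0.03  ]
A [0.5637 0.3162 0.042 ]
B [0.4588 0.4333 0.042 ]
C [0.4159 0.3066 0.042 ]
pinkL [0.3612 0.4469 0.042 ]
pinkT [0.5761 0.4402 0.042 ]
wash [ 0.6406 -0.3608  0.2   ]
beaker [ 0.6088 -0.4617  0.09  ]
calcUL [ 0.4311 -0.232   0.01  ]
calcUR [ 0.4399 -0.2987  0.01  ]
```

```bash
cat > plan.py <<'E'
from h import *
def pose():
    s=state(); M=R.from_rotvec(s["orientation"]).as_matrix()
    return s,np.array(s["tool_pos"]),np.arctan2(M[1,0],M[0,0]),M
def plan(wps,step=6.0,dmax=.18,dec=1):
    """wps: list of (x,y,z,yawdeg)  prints rows"""
    s,p,yw,M=pose()
    print("t %.2f pos %s yaw %.2f tilt %.3f gap %.4f F %s"%(s["clock"],p.round(4),np.degrees(yw),np.degrees(np.arccos(-M[2,2])),s["finger_gap"],np.round(s["wrist_force"],1)))
    rows=[]
    for (x,y,z,yd) in wps:
        tgt=np.array([x,y,z]); ty=np.radians(yd)
        n=int(max(np.ceil(np.linalg.norm(tgt-p)*100/step-1e-6),np.ceil(abs(ty-yw)/dmax-1e-6),1))
        for i in range(n):
            f=1/(n-i); d=(tgt-p)*f*100; dy=(ty-yw)*f
            c,sn=np.cos(yw),np.sin(yw)
            r=[round(c*d[0]+sn*d[1],dec),round(sn*d[0]-c*d[1],dec),round(-d[2],dec),round(-dy,3)]
            rows.append(r)
            q=np.array([c*r[0]+sn*r[1],sn*r[0]-c*r[1],-r[2]])/100
            p=p+q; yw=yw-r[3]
    for i in range(0,len(rows),8): print("; ".join(" ".join("%g"%v for v in r) for r in rows[i:i+8]))
    print("end",p.round(4),np.degrees(yw).round(2))
E
python3 - <<'E'
from plan import *
plan([(.40,-.30,.24,-10),(.38,.0,.24,50),(.34,.31,.22,96.8)])
E
```

```text
t 0.50 pos [ 0.1949 -0.541   0.2387] yaw -70.19 tilt 0.002 gap 0.0883 F [-0.  -0.5 -0.7]
-2.6 -4.6 -0 -0.175; -1.8 -5 -0 -0.175; -0.9 -5.2 -0 -0.175; 0 -5.3 -0 -0.175; 0.9 -5.1 -0.1 -0.175; 1.9 -4.9 -0 -0.175; -1.2 -4.9 -0 -0.175; -0.3 -5 -0 -0.175
0.5 -5 -0 -0.174; 1.4 -4.8 -0 -0.175; 2.2 -4.5 -0 -0.174; 3 -4.1 -0 -0.175; 3.5 -3.8 0.3 -0.136; 4 -3.3 0.3 -0.136; 4.4 -2.7 0.3 -0.136; 4.8 -2.1 0.4 -0.136
5 -1.5 0.3 -0.136; 5.2 -0.8 0.4 -0.136
end [0.3396 0.3102 0.2197] 96.77
```

>>> jog_arm(steps="-2.6 -4.6 0 -0.175; -1.8 -5 0 -0.175; -0.9 -5.2 0 -0.175; 0 -5.3 0 -0.175; 0.9 -5.1 0 -0.175; 1.9 -4.9 0 -0.175; -1.2 -4.9 0 -0.175; -0.3 -5 0 -0.175")

```text
clock: 1.5
tool_pos: [0.3933, -0.1916, 0.239]
orientation: [3.12, 0.336, 0.004]
wrist_force: [1.0, 0.4, 0.1]
finger_gap: 0.088
```

>>> jog_arm(steps="0.5 -5 0 -0.175; 1.4 -4.8 0 -0.175; 2.2 -4.5 0 -0.175; 3 -4.1 0 -0.175; 0 0 0 -0.136")

```text
clock: 2.12
tool_pos: [0.3678, 0.0172, 0.2393]
orientation: [2.686, 1.616, 0.007]
wrist_force: [-0.2, -0.9, -0.1]
finger_gap: 0.0884
```

Run:
```python
from plan import *
plan([(.34,.31,.22,96.8)])
print(state()); up("wrist","w1.png",0,0,512,384,1.5)
```

```text
t 2.12 pos [0.3678 0.0172 0.2393] yaw 62.07 tilt 0.453 gap 0.0884 F [-0.2 -0.9 -0.1]
4.9 -3.2 0.4 -0.121; 5.3 -2.6 0.4 -0.121; 5.5 -2 0.4 -0.121; 5.8 -1.3 0.4 -0.122; 5.8 -0.6 0.3 -0.121
end [0.3396 0.3096 0.2203] 96.79
{'clock': 2.125, 'joint_positions': array([-2.77960434e-01, -3.35636120e-01,  2.08672572e+00, -1.25105304e-03,
        1.38268465e+00, -1.36097088e+00]), 'joint_vel': array([-3.19556864e-02,  7.39781634e-04, -1.06117502e-02, -2.12865806e-02,
       -1.24323620e-02, -1.12342804e+00]), 'joint_efforts': array([  1.93184271, -18.6146754 , -34.06158328,   0.33709693,
         0.26248584,   1.84728943]), 'tool_pos': array([0.36775979, 0.0171646 , 0.23931132]), 'orientation': array([2.68632968, 1.61618614, 0.00695691]), 'wrist_force': array([-0.2380487 , -0.91476819, -0.13168596]), 'moment': array([ 0.00844163, -0.17244546,  0.02105878]), 'finger_gap': 0.08839023141136255}
```

View pics/w1.png

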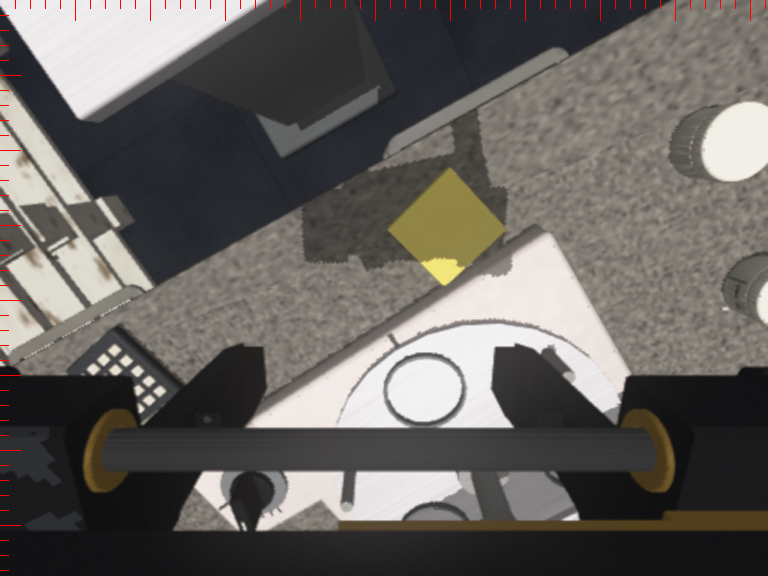

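Run:
```python
from plan import *
np.set_printoptions(precision=4,suppress=True)
s=snapshot("wrist")
st=dict(tool_pos=np.array([0.36775979, 0.0171646 , 0.23931132]),orientation=np.array([2.68632968, 1.61618614, 0.00695691]))
t=snapshot("top")
print("nest",atz(ray(s,425/1.5,389/1.5,st),.057),tri(ray(s,425/1.5,389/1.5,st),ray(t,256.6,204.2)))
print("C",atz(ray(s,738/1.5,141/1.5,st),.042),tri(ray(s,738/1.5,141/1.5,st),ray(t,166.9,223.3)))
plan([(.47,.31,.22,96.8)])
```

```text
nest [ 0.49   -0.0005  0.057 ] (array([ 0.4904, -0.0022,  0.0554]), [np.float64(0.0015262631107326968), np.float64(0.001526263110732664)])
C [0.4167 0.3064 0.042 ] (array([0.4162, 0.3062, 0.0426]), [np.float64(0.000396651807895738), np.float64(0.00039665180789558033)])
t 2.27 pos [0.3686 0.0144 0.2394] yaw 61.38 tilt 0.476 gap 0.0882 F [ 0.2  0.6 -0.1]
5.1 -0.9 0.3 -0.103; 5.2 -0.3 0.3 -0.103; 5.2 0.2 0.3 -0.103; 5.2 0.7 0.3 -0.103; 5.1 1.3 0.4 -0.103; 4.9 1.7 0.3 -0.103
end [0.4697 0.3105 0.2204] 96.79
```

Run:
```python
from plan import *
plan([(.4165,.3063,.14,96.8),(.4165,.3063,.062,96.8)])
```

```text
t 2.27 pos [0.3686 0.0144 0.2394] yaw 61.38 tilt 0.476 gap 0.0882 F [ 0.2  0.6 -0.1]
4.7 -1.6 1.7 -0.103; 4.8 -1.1 1.6 -0.103; 4.9 -0.7 1.7 -0.103; 4.9 -0.1 1.6 -0.103; 4.9 0.3 1.7 -0.103; 4.9 0.9 1.6 -0.103; -0 -0 3.9 -0; -0 -0 3.9 -0
end [0.4167 0.3068 0.0624] 96.79
```

>>> jog_arm(steps="4.7 -1.6 1.7 -0.103; 4.8 -1.1 1.6 -0.103; 4.9 -0.7 1.7 -0.103; 4.9 -0.1 1.6 -0.103; 4.9 0.3 1.7 -0.103; 4.9 0.9 1.6 -0.103; 0 0 1 0; 0 0 0 0")

```text
clock: 3.28
tool_pos: [0.429, 0.3063, 0.1262]
orientation: [2.106, 2.311, 0.004]
wrist_force: [0.9, -0.4, 0.8]
finger_gap: 0.0878
```

Run:
```python
from plan import *
plan([(.4165,.3063,.012,96.8)],step=4)
up("wrist","w2.png",0,0,512,384,1.5)
```

```text
t 3.27 pos [0.429  0.3063 0.1262] yaw 95.31 tilt 0.846 gap 0.0878 F [ 0.9 -0.4  0.8]
0 -0.4 3.8 -0.009; 0.1 -0.4 3.8 -0.008; 0 -0.4 3.8 -0.009
end [0.417  0.3061 0.0122] 96.8
```

View pics/w2.png

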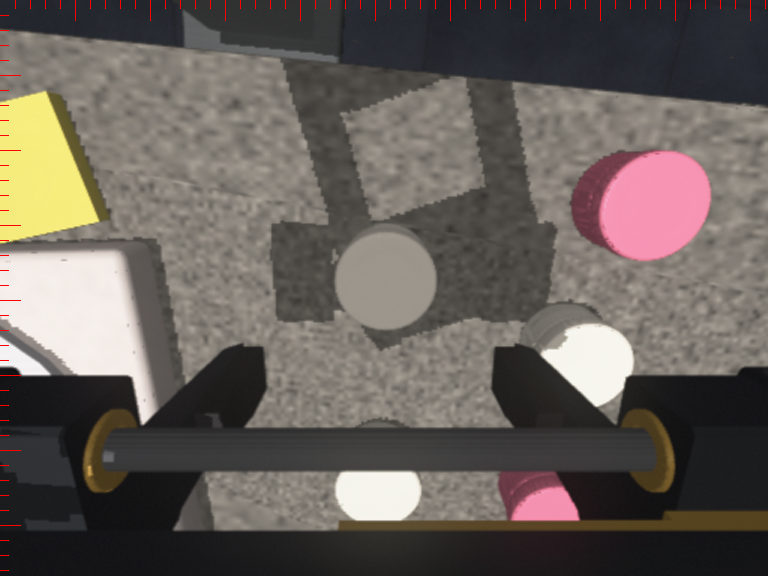

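Run:
```python
from plan import *
np.set_printoptions(precision=4,suppress=True)
st=state(); s=snapshot("wrist"); print(np.linalg.norm(st["joint_vel"]))
for k,u,v,z in (("C",386,280,.042),("A",378,491,.042),("B",587,365,.042)): print(k,atz(ray(s,u/1.5,v/1.5,st),z))
```

```text
0.03297825606190876
C [0.4177 0.3095 0.042 ]
A [0.5674 0.3187 0.042 ]
B [0.4596 0.4369 0.042 ]
```

>>> jog_arm(steps="0 -0.4 3.8 -0.01; 0.1 -0.4 3.8 -0.01; 0 -0.4 3.5 0; 0 0 0 0")

```text
clock: 3.88
tool_pos: [0.4244, 0.3018, 0.0194]
orientation: [2.093, 2.316, 0.02]
wrist_force: [0.4, -0.4, 0.7]
finger_gap: 0.0881
```

Run:
```python
from plan import *
plan([(.4165,.3063,.012,96.8)],step=4,dec=2)
```

```text
t 3.88 pos [0.4244 0.3018 0.0194] yaw 95.78 tilt 1.375 gap 0.0881 F [ 0.4 -0.4  0.7]
0.52 -0.74 0.74 -0.018
end [0.4165 0.3063 0.012 ] 96.81
```

```bash
cat > plan.py <<'E'
from h import *
def pose():
    s=state(); M=R.from_rotvec(s["orientation"]).as_matrix()
    return s,np.array(s["tool_pos"]),np.arctan2(M[1,0],M[0,0]),M
def plan(wps,step=6.0,dmax=.18,dec=1):
    s,p,yw,M=pose()
    print("t %.2f pos %s yaw %.2f toolz %s gap %.4f F %s j %s"%(s["clock"],p.round(4),np.degrees(yw),M[:2,2].round(4),s["finger_gap"],np.round(s["wrist_force"],1),np.round(s["joint_positions"],2)))
    rows=[]
    for (x,y,z,yd) in wps:
        tgt=np.array([x,y,z]); ty=np.radians(yd)
        yw=np.arctan2(M[1,0],M[0,0])
        n=int(max(np.ceil(np.linalg.norm(tgt-p)*100/step-1e-6),np.ceil(abs(ty-yw)/dmax-1e-6),1))
        for i in range(n):
            f=1/(n-i); d=M.T@((tgt-p)*f*100); dy=(ty-yw)*f
            r=[round(v,dec)+0. for v in d]+[round(-dy,3)+0.]
            rows.append(r)
            p=p+M@np.array(r[:3])/100; M=M@R.from_rotvec([0,0,r[3]]).as_matrix(); yw=yw-r[3]
    for i in range(0,len(rows),8): print("; ".join(" ".join("%g"%v for v in r) for r in rows[i:i+8]))
    print("end",p.round(4),np.degrees(yw).round(2))
E
python3 - <<'E'
from plan import *
plan([(.4168,.308,.012,96.8)],step=4,dec=2)
E
```

```text
t 3.88 pos [0.4244 0.3018 0.0194] yaw 95.78 toolz [ 0.0237 -0.0038] gap 0.0881 F [ 0.4 -0.4  0.7] j [ 0.4   0.37  1.89 -0.02  0.87 -1.26]
0.69 -0.71 0.72 -0.018
end [0.4168 0.308  0.012 ] 96.81
```

>>> jog_arm(steps="0.7 -0.7 0.7 -0.018; 0 0 0 0")

```text
clock: 4.12
tool_pos: [0.419, 0.3085, 0.0151]
orientation: [2.072, 2.331, 0.027]
wrist_force: [0.3, -0.3, 0.1]
finger_gap: 0.0882
```

>>> jog_arm(steps="0 0 0 0; 0 0 0 0; 0 0 0 0; 0 0 0 0", hand=5)

```text
clock: 4.62
tool_pos: [0.421, 0.3095, 0.0177]
orientation: [2.07, 2.33, 0.034]
wrist_force: [-0.0, 0.2, -1.8]
finger_gap: 0.0592
```

Run:
```python
from plan import *
plan([(.4168,.308,.15,96.8)],step=3)
```

```text
t 4.62 pos [0.421  0.3095 0.0177] yaw 96.75 toolz [ 0.0327 -0.    ] gap 0.0592 F [-0.   0.2 -1.8] j [ 0.41  0.37  1.89 -0.02  0.85 -1.26]
0 0 -2.6 0; 0 0 -2.7 0; 0 0 -2.6 0; -0.1 0 -2.7 0; 0 0 -2.6 -0.001
end [0.4168 0.3085 0.1497] 96.81
```

>>> jog_arm(steps="0 0 -2.6 0; 0 0 -2.7 0; 0 0 -2.6 0; 0 0 -2.7 0; 0 0 -2.6 0")

```text
clock: 5.25
tool_pos: [0.4132, 0.3079, 0.1491]
orientation: [2.074, 2.333, 0.019]
wrist_force: [0.3, 0.1, -1.9]
finger_gap: 0.0594
```

Run:
```python
from plan import *
for rv in ([3.12, 0.336, 0.004],[2.686, 1.616, 0.007],[2.106, 2.311, 0.004],[2.093, 2.316, 0.02],[2.07,2.33,.034]): print(R.from_rotvec(rv).as_matrix()[:2,2].round(4))
plan([(.4168,.20,.16,96.8),(.491,-.002,.12,96.8)])
```

```text
[ 0.0029 -0.0033]
[ 0.0074 -0.0036]
[ 0.0128 -0.0082]
[ 0.0234 -0.0038]
[ 0.033  -0.0001]
t 5.25 pos [0.4132 0.3079 0.1491] yaw 96.73 toolz [ 0.0231 -0.0042] gap 0.0594 F [ 0.3  0.1 -1.9] j [ 0.42  0.14  1.85 -0.01  1.13 -1.26]
-5.4 -0.4 -0.5 -0.001; -5.4 -0.5 -0.5 0; -5.2 1.2 1.1 0; -5.2 1.2 1 0; -5.2 1.2 1.1 0; -5.3 1.3 1 0
end [ 0.4911 -0.0023  0.1202] 96.79
```

>>> jog_arm(steps="-5.4 -0.4 -0.5 0; -5.4 -0.5 -0.5 0; -5.2 1.2 1.1 0; -5.2 1.2 0.5 0; -5.2 1.2 0.5 0; -5.3 1.3 0 0; 0 0 0 0")

```text
clock: 6.12
tool_pos: [0.4937, -0.0099, 0.1431]
orientation: [2.068, 2.335, 0.027]
wrist_force: [-0.4, 0.4, -3.4]
finger_gap: 0.0597
```

Run:
```python
from plan import *
plan([(.490,-.002,.07,96.8)],step=3)
up("wrist","w3.png",0,0,512,384,1.5)
up("top","t4.png",195,115,335,235,5)
```

```text
t 6.12 pos [ 0.4937 -0.0099  0.1431] yaw 96.94 toolz [ 0.0288 -0.0021] gap 0.0597 F [-0.4  0.4 -3.4] j [-0.26  0.09  1.92  0.01  1.11 -1.96]
0.3 -0.2 2.4 0.001; 0.3 -0.1 2.4 0.001; 0.3 -0.2 2.5 0
end [ 0.4897 -0.0017  0.0699] 96.82
```

View pics/w3.png

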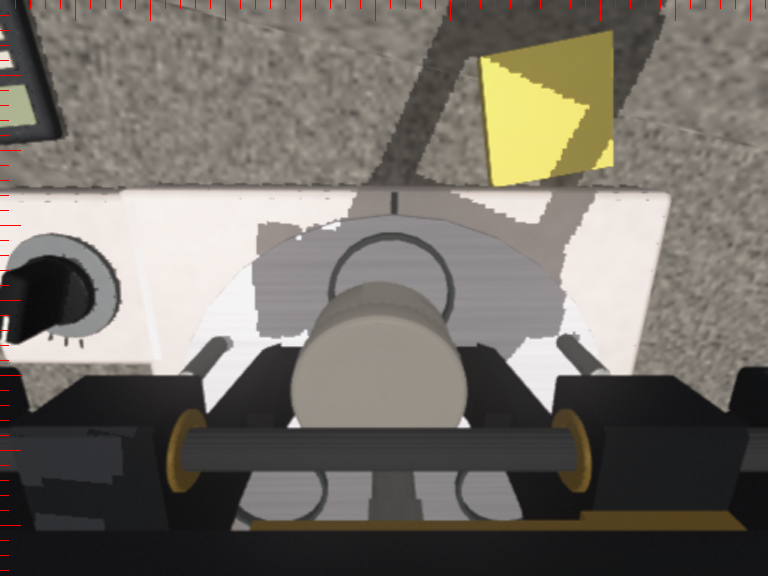

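View pics/t4.png

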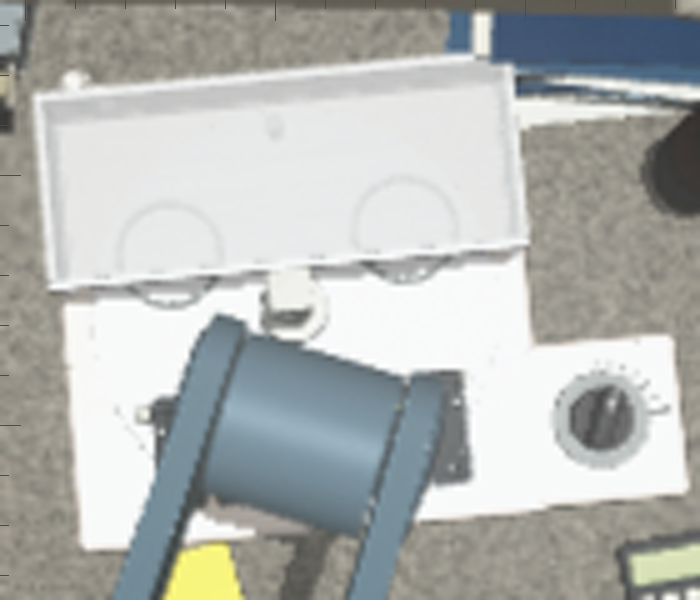

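```bash
cat >> h.py <<'E'
def fitcirc(s,st,pts,z,r):
    """pts: px on circle of radius r at height z (full-frame px); returns centre"""
    from scipy.optimize import least_squares
    q=np.array([atz(ray(s,u,v,st),z)[:2] for u,v in pts])
    f=lambda c:np.hypot(*(q-c[:2]).T)-r
    o=least_squares(f,q.mean(0)); return o.x,np.abs(o.fun).max()
E
python3 - <<'E'
from plan import *
np.set_printoptions(precision=4,suppress=True)
st=state(); s=snapshot("wrist")
M=R.from_rotvec(st["orientation"]).as_matrix()
print(st["tool_pos"])
for zt in (.026,.030,.034):
  pts=[(292,388),(467,386),(379,316),(313,345),(445,345)]
  c,e=fitcirc(s,st,[(a/1.5,b/1.5) for a,b in pts],st["tool_pos"][2]+zt,.030)
  print("jar",zt,c,e, "tool",M.T@(np.r_[c,st["tool_pos"][2]+zt]-st["tool_pos"]))
pts=[(330,289),(453,289),(391,233),(345,252),(437,250)]
print("ring",fitcirc(s,st,[(a/1.5,b/1.5) for a,b in pts],.057,.0375))
print("tick",atz(ray(s,394/1.5,204/1.5,st),.038))
print("corners",atz(ray(s,122/1.5,190/1.5,st),.038),atz(ray(s,670/1.5,195/1.5,st),.038))
E
```

```text
[ 0.492  -0.0067  0.1424]
jar 0.026 [ 0.4907 -0.0056] 0.0010585779555929674 tool [ 0.0012 -0.0005 -0.026 ]
jar 0.03 [ 0.4895 -0.0057] 0.0016934250194944427 tool [ 0.0012 -0.0016 -0.0301]
jar 0.034 [ 0.4883 -0.0058] 0.002251558700925863 tool [ 0.0012 -0.0026 -0.0341]
ring (array([0.4913, 0.0011]), np.float64(0.0015576209302958638))
tick [ 0.4402 -0.0038  0.038 ]
corners [ 0.452  -0.1625  0.038 ] [0.4151 0.1548 0.038 ]
```

```bash
cat >> plan.py <<'E'
def look(name):
    st=state(); s=up("wrist",name,0,0,512,384,1.5); np.save("/tmp/st.npy",np.r_[st["tool_pos"],st["orientation"]]); 
    print("look",st["tool_pos"].round(4),np.linalg.norm(st["joint_vel"]).round(3)); return s,st
def last():
    a=np.load("/tmp/st.npy"); return dict(tool_pos=a[:3],orientation=a[3:])
E
python3 - <<'E'
from plan import *
plan([(.4935,-.003,.095,96.8)],step=3)
E
```

```text
t 6.28 pos [ 0.4918 -0.0059  0.1425] yaw 97.20 toolz [ 0.0266 -0.0004] gap 0.0592 F [-0.1 -0.5 -1.8] j [-0.26  0.09  1.92  0.01  1.11 -1.96]
0.1 0 2.4 0.003; 0.2 0.1 2.3 0.004
end [ 0.4936 -0.0028  0.0955] 96.8
```

>>> jog_arm(steps="0.1 0 2.4 0.003; 0.2 0.1 2.3 0.004; 0 0 0 0")

```text
clock: 6.65
tool_pos: [0.4921, 0.002, 0.0946]
orientation: [2.066, 2.341, 0.028]
wrist_force: [-0.4, -0.3, -1.3]
finger_gap: 0.0588
```

Run:
```python
from plan import *
import time
snapshot("top");snapshot("top");snapshot("top")
plan([(.4935,-.003,.070,96.8)],step=3)
look("w4.png")
```

```text
t 6.80 pos [0.4944 0.0008 0.0969] yaw 97.10 toolz [ 0.031  -0.0008] gap 0.0592 F [ 0.2 -0.5 -1.3] j [-0.24  0.17  1.94  0.01  1.   -1.94]
-0.4 -0.2 2.7 0.005
end [ 0.4937 -0.0035  0.0699] 96.81
look [0.4944 0.0008 0.0969] 0.015
```

View pics/w4.png

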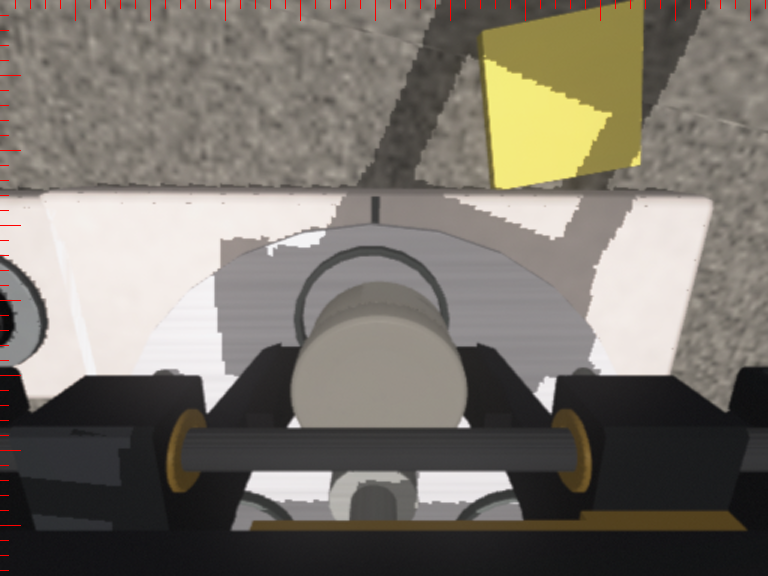

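Run:
```python
from plan import *
np.set_printoptions(precision=4,suppress=True)
st=last(); s=snapshot("wrist")
pts=[(295,315),(448,315),(370,246),(312,271),(430,271)]
print("ring",fitcirc(s,st,[(a/1.5,b/1.5) for a,b in pts],.057,.0375))
pts=[(292,388),(467,386),(379,316),(313,345),(445,345)]
print("jar",fitcirc(s,st,[(a/1.5,b/1.5) for a,b in pts],st["tool_pos"][2]+.029,.03))
print("tick",atz(ray(s,375.5/1.5,209/1.5,st),.038))
```

```text
ring (array([ 0.4928, -0.0023]), np.float64(0.0009498875003591464))
jar (array([0.492 , 0.0018]), np.float64(0.0015518771160484175))
tick [ 0.4413 -0.0069  0.038 ]
```

Run:
```python
from plan import *
plan([(.495,-.003,.068,96.8)],step=2)
```

```text
t 6.90 pos [4.948e-01 2.000e-04 9.720e-02] yaw 97.05 toolz [ 0.0319 -0.0011] gap 0.0590 F [-0.4  0.9 -1.7] j [-0.24  0.17  1.94  0.01  1.   -1.94]
-0.2 -0.1 1.5 0.002; -0.1 0 1.4 0.002
end [ 0.4951 -0.0029  0.0682] 96.83
```

>>> jog_arm(steps="-0.2 -0.1 1.5 0.002; -0.1 0 1.4 0.002; 0 0 0 0")

```text
clock: 7.28
tool_pos: [0.4962, -0.0036, 0.0676]
orientation: [2.068, 2.329, 0.034]
wrist_force: [0.1, -0.5, -1.8]
finger_gap: 0.0591
```

Run:
```python
from plan import *
snapshot("top");snapshot("top")
plan([(.495,-.003,.066,96.8)],step=2,dec=2)
look("w5.png")
```

```text
t 7.38 pos [ 0.4962 -0.0035  0.0681] yaw 96.80 toolz [ 0.0349 -0.002 ] gap 0.0587 F [ 0.8  0.  -1.8] j [-0.25  0.22  1.95  0.01  0.93 -1.95]
0.07 -0.12 0.21 0
end [ 0.495 -0.003  0.066] 96.8
look [ 0.4962 -0.0035  0.0681] 0.012
```

View pics/w5.png

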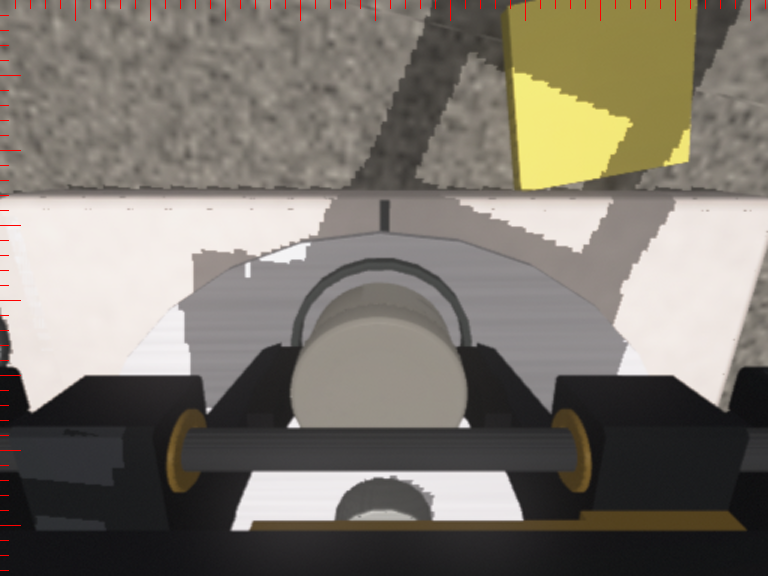

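>>> jog_arm(steps="0.1 -0.15 0.3 0; 0 0 0.2 0; 0 0 0 0")

```text
clock: 7.8
tool_pos: [0.4968, -0.0036, 0.0679]
orientation: [2.063, 2.327, 0.035]
wrist_force: [-0.1, -0.2, -1.5]
finger_gap: 0.0593
```

>>> jog_arm(steps="0.1 -0.2 0.6 0; 0 0 0 0")

```text
clock: 8.05
tool_pos: [0.4989, -0.004, 0.0668]
orientation: [2.057, 2.322, 0.04]
wrist_force: [-0.0, 0.9, -1.0]
finger_gap: 0.0589
```

>>> jog_arm(steps="0 -0.6 0.6 0")

```text
clock: 8.18
tool_pos: [0.4988, -0.0055, 0.0649]
orientation: [2.05, 2.314, 0.05]
wrist_force: [2.4, 5.5, 44.6]
finger_gap: 0.0584
```

Run:
```python
from plan import *
for i in range(5):
  s,p,y,M=pose(); print(round(s["clock"],3),p.round(4),M[:2,2].round(4),np.round(s["joint_vel"],3),np.round(s["wrist_force"],1),np.round(s["joint_efforts"],1)); snapshot("top")
```

```text
8.175 [ 0.4988 -0.0055  0.0649] [ 0.0586 -0.0089] [-0.032 -0.04   0.077  0.013 -0.148 -0.043] [ 2.4  5.5 44.6] [ -2.9 -16.5  -9.8  -1.4   0.6   0.5]
8.225 [ 0.4989 -0.0056  0.065 ] [ 0.0594 -0.0091] [ 0.001 -0.002 -0.004 -0.002  0.016  0.007] [ 2.6  4.3 26.5] [ -2.3 -23.9 -15.8  -0.8   0.2   0.3]
8.275 [ 0.4989 -0.0056  0.0651] [ 0.0591 -0.0091] [ 0.002  0.002 -0.002 -0.002  0.006  0.003] [ 0.9  3.2 26. ] [ -2.2 -24.9 -16.   -0.8   0.3   0.2]
8.325 [ 0.4989 -0.0056  0.0651] [ 0.0589 -0.0091] [ 0.     0.002 -0.002 -0.002  0.004  0.001] [ 1.5  3.8 26.6] [ -2.1 -24.8 -16.1  -0.8   0.3   0.3]
8.375 [ 0.4989 -0.0056  0.0651] [ 0.0588 -0.0091] [-0.001 -0.    -0.001 -0.     0.002  0.   ] [ 1.2  3.9 26.1] [ -2.  -24.8 -16.1  -0.8   0.3   0.3]
```

>>> jog_arm(steps="0 0 -0.2 0; 0 0 0 0; 0 0 0 0", hand=8.5)

```text
clock: 8.8
tool_pos: [0.499, -0.0055, 0.0672]
orientation: [2.048, 2.313, 0.051]
wrist_force: [-0.4, 0.8, -0.0]
finger_gap: 0.0842
```

>>> jog_arm(steps="0 0 -2 0; 0 0 -3 0; 0 0 -3 0; 0 0 -3 0")

```text
clock: 9.3
tool_pos: [0.4874, -0.0036, 0.1733]
orientation: [2.058, 2.322, 0.041]
wrist_force: [0.7, -0.4, 0.3]
finger_gap: 0.0847
```

Run:
```python
from plan import *
plan([(.495,-.003,.2,96.8)],step=4)
look("w6.png")
```

```text
t 9.30 pos [ 0.4874 -0.0036  0.1733] yaw 96.90 toolz [ 0.0464 -0.0059] gap 0.0847 F [ 0.7 -0.4  0.3] j [-0.26  0.02  1.92  0.01  1.15 -1.95]
-0.1 0.9 -2.6 0.002
end [ 0.4953 -0.0034  0.1997] 96.78
look [ 0.4874 -0.0036  0.1733] 0.676
```

View pics/w6.png

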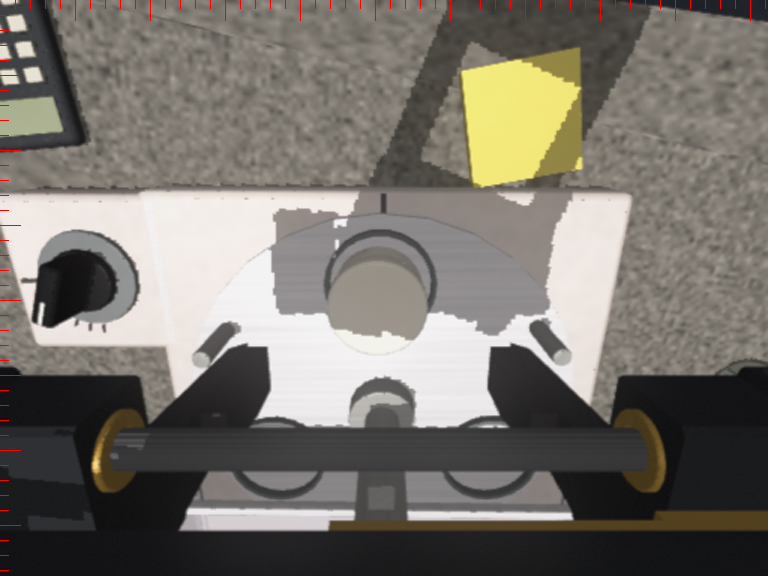

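Run:
```python
from plan import *
np.set_printoptions(precision=4,suppress=True)
st=last(); s=snapshot("wrist")
L=atz(ray(s,562/1.5,357/1.5,st),.095);Rr=atz(ray(s,203/1.5,358/1.5,st),.095)
print(L,Rr,np.linalg.norm(L-Rr),"(216)",np.arctan2(-(L-Rr)[0],(L-Rr)[1]))
pts=[(325,285),(436,285),(381,230),(342,247),(420,247)]
n,_=fitcirc(s,st,[(a/1.5,b/1.5) for a,b in pts],.057,.0375);print(n,_)
j=fitcirc(s,st,[(a/1.5,b/1.5) for a,b in [(327,306),(428,304),(378,355),(343,342),(411,342)]],.092,.03);print("jar",j)
print("axle head top",atz(ray(s,381/1.5,485/1.5,st),.176), "corners dial",atz(ray(s,85/1.5,277/1.5,st),.05))
plan([(.5,0,.2,96.8)])
```

```text
[0.5107 0.1084 0.095 ] [ 0.5386 -0.1037  0.095 ] 0.21391815895351918 (216) 0.13114538814378188
[ 0.4941 -0.0022] 0.0011684176632193524
jar (array([ 0.4947, -0.0038]), np.float64(0.000930779293030648))
axle head top [0.5416 0.0049 0.176 ] corners dial [ 0.5138 -0.2011  0.05  ]
t 9.40 pos [ 0.4898 -0.0042  0.1758] yaw 96.91 toolz [ 0.0528 -0.0076] gap 0.0851 F [ 0.7 -0.2 -0.9] j [-0.26  0.02  1.92  0.01  1.15 -1.95]
0.3 1.2 -2.4 0.002
end [0.5    0.0005 0.2004] 96.79
```

Run:
```python
from plan import *
plan([(.511,.109,.15,97.3),(.511,.109,.068,97.3)],step=5)
```

```text
t 9.40 pos [ 0.4898 -0.0042  0.1758] yaw 96.91 toolz [ 0.0528 -0.0076] gap 0.0851 F [ 0.7 -0.2 -0.9] j [-0.26  0.02  1.92  0.01  1.15 -1.95]
3.7 1.1 0.9 -0.002; 3.7 1.1 0.9 -0.002; 3.6 1.2 0.8 -0.003; 0.1 -0.2 4.1 0; 0 -0.3 4.1 0
end [0.5107 0.1087 0.0679] 97.31
```

>>> jog_arm(steps="3.7 1.1 0.9 0; 3.7 1.1 0.9 0; 3.6 1.2 0.8 0; 0 0 0 0", hand=5)

```text
clock: 9.9
tool_pos: [0.5098, 0.1109, 0.1437]
orientation: [2.06, 2.318, 0.039]
wrist_force: [-0.8, 0.4, 0.2]
finger_gap: 0.0503
```

Run:
```python
from plan import *
for i in range(4):
  s,p,y,M=pose(); print(round(s["clock"],3),p.round(4),M[:2,2].round(4),round(s["finger_gap"],4)); snapshot("top")
plan([(.511,.109,.068,97.3)],step=4)
look("w7.png")
```

```text
9.9 [0.5098 0.1109 0.1437] [ 0.0469 -0.0081] 0.0503
9.95 [0.5097 0.1098 0.1439] [ 0.0468 -0.0086] 0.0496
10.0 [0.51   0.109  0.1445] [ 0.0477 -0.0089] 0.0503
10.05 [0.5104 0.1085 0.1451] [ 0.0487 -0.0089] 0.05
t 10.10 pos [0.5108 0.1082 0.1456] yaw 96.53 toolz [ 0.0496 -0.0089] gap 0.0502 F [ 0.8 -0.8 -0. ] j [-0.01  0.14  1.86 -0.01  1.09 -1.69]
0.1 -0.2 3.9 -0.007; 0.1 -0.1 3.8 -0.006
end [0.5114 0.1092 0.0685] 97.27
look [0.5108 0.1082 0.1456] 0.016
```

View pics/w7.png

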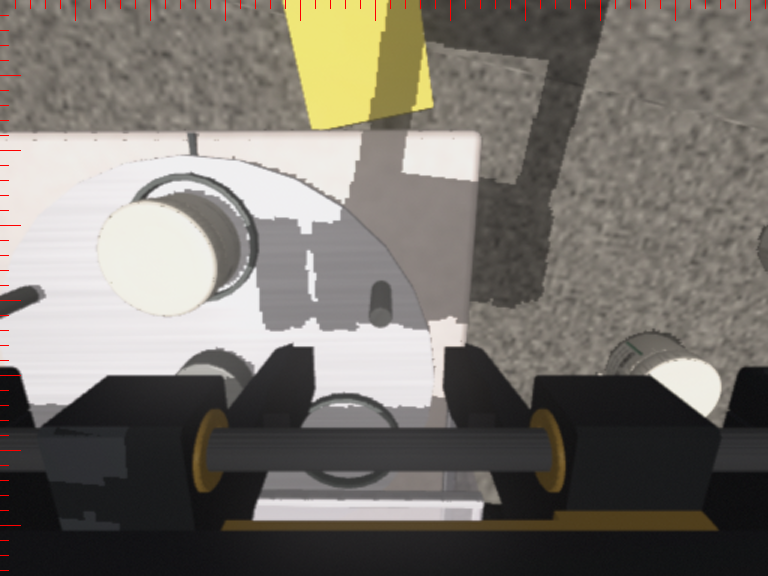

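>>> jog_arm(steps="0.1 -0.2 3.9 -0.007; 0.1 -0.1 3.9 -0.006; 0 -0.1 0.3 0")

```text
clock: 10.52
tool_pos: [0.5133, 0.1058, 0.0655]
orientation: [2.049, 2.317, 0.046]
wrist_force: [-0.5, 0.6, 0.4]
finger_gap: 0.0499
```

>>> jog_arm(steps="0 0 0 0; 0 0 0 0; 0 0 0 0", hand=0.8)

```text
clock: 10.9
tool_pos: [0.5158, 0.1047, 0.0693]
orientation: [2.048, 2.312, 0.051]
wrist_force: [0.3, -0.4, 0.4]
finger_gap: 0.0222
```

Run:
```python
from plan import *
s,p,y,M=pose()
o=np.array([.587,.0103]); 
r=p[:2]-o; print("rad",np.linalg.norm(r),"ang",np.degrees(np.arctan2(r[1],r[0]))-7.4)
th0=np.arctan2(r[1],r[0]);rad=.125
w=[(o[0]+rad*np.cos(a),o[1]+rad*np.sin(a),p[2]-.001,np.degrees(y)) for a in th0+np.radians(np.arange(10,121,10))]
plan(w,step=5)
```

```text
rad 0.11828507766486951 ang 119.62541722449765
t 10.90 pos [0.5158 0.1047 0.0693] yaw 96.91 toolz [ 0.0612 -0.0099] gap 0.0222 F [ 0.3 -0.4  0.4] j [-0.02  0.26  1.9  -0.01  0.92 -1.71]
-0.7 -2.1 0 0; -1.5 -1.6 -0.1 0; -1.8 -1.2 0 0; -2 -0.9 0 0; -2.1 -0.6 0 0; -2.2 -0.2 0 0; -2.1 0.2 0 0; -2.1 0.6 0.1 0
-2 0.9 0.1 0; -1.8 1.3 0.1 0; -1.5 1.5 0.1 0; -1.3 1.8 0.1 0
end [ 0.5384 -0.1051  0.0687] 96.91
```

>>> jog_arm(steps="0 -0.3 0.2 0; 0 -0.2 0.2 0")

```text
clock: 11.15
tool_pos: [0.5128, 0.1057, 0.0681]
orientation: [2.047, 2.31, 0.059]
wrist_force: [0.7, 0.2, 11.1]
finger_gap: 0.011
```

Run:
```python
from plan import *
s,p,y,M=pose()
o=np.array([.587,.0103]); 
r=p[:2]-o; print("rad",np.linalg.norm(r),"ang",np.degrees(np.arctan2(r[1],r[0]))-7.4)
th0=np.arctan2(r[1],r[0]);rad=.123
w=[(o[0]+rad*np.cos(a),o[1]+rad*np.sin(a),.068,np.degrees(y)) for a in th0+np.radians(np.arange(10,121,10))]
plan(w,step=5)
```

```text
rad 0.1208559734754816 ang 120.47061147242177
t 11.15 pos [0.5128 0.1057 0.0681] yaw 96.89 toolz [ 0.0659 -0.0073] gap 0.0110 F [ 0.7  0.2 11.1] j [-0.02  0.26  1.91 -0.01  0.91 -1.71]
-1.1 -1.8 -0.1 0; -1.5 -1.5 -0.1 0; -1.8 -1.2 0 0; -2 -0.9 0 0; -2 -0.5 0 0; -2.2 -0.2 0 0; -2.1 0.2 0 0; -2.1 0.6 0.1 0
-1.9 1 0.1 0; -1.7 1.2 0.1 0; -1.5 1.6 0.1 0; -1.2 1.7 0.1 0
end [ 0.5403 -0.1035  0.0684] 96.89
```

>>> jog_arm(steps="-1.1 -1.8 0 0; -1.5 -1.5 0 0; -1.8 -1.2 0 0; -2 -0.9 0 0")

```text
clock: 11.65
tool_pos: [0.4686, 0.0394, 0.0682]
orientation: [2.04, 2.313, 0.075]
wrist_force: [-1.0, 6.9, 0.3]
finger_gap: 0.011
```

```bash
cat > arc.py <<'E'
from plan import *
import sys
def arc(end,d=10,z=.068,rad=.1235,o=(.587,.0103)):
    s,p,y,M=pose(); o=np.array(o)
    r=p[:2]-o; a0=np.arctan2(r[1],r[0]); ad=(np.degrees(a0)-7.4)%360; print("rad",np.linalg.norm(r),"ang",ad)
    n=max(1,int(round((end-ad)/d)))
    plan([(o[0]+rad*np.cos(a),o[1]+rad*np.sin(a),z,np.degrees(y)) for a in a0+np.radians(np.linspace(0,end-ad,n+1)[1:])],step=5)
arc(float(sys.argv[1]),float(sys.argv[2]) if len(sys.argv)>2 else 10)
E
python3 arc.py 240
```

```text
rad 0.12193007688384604 ang 158.8014522028158
t 11.65 pos [0.4686 0.0394 0.0682] yaw 97.16 toolz [ 0.0743 -0.0004] gap 0.0110 F [-1.   6.9  0.3] j [-0.18  0.14  2.05  0.02  0.88 -1.88]
-2 -0.7 0 0; -2.2 -0.3 0 0; -2.2 0.2 0 0; -2.1 0.5 0.1 0; -2 1 0.1 0; -1.8 1.2 0.1 0; -1.5 1.5 0.1 0; -1.3 1.8 0.2 0
end [ 0.5393 -0.1039  0.0675] 97.16
```

>>> jog_arm(steps="-2 -0.7 0 0; -2.2 -0.3 0 0; -2.2 0.2 0 0; -2.1 0.5 0 0")

```text
clock: 12.15
tool_pos: [0.4731, -0.0437, 0.0683]
orientation: [2.039, 2.321, 0.078]
wrist_force: [5.7, 2.7, -11.2]
finger_gap: 0.0109
```

```bash
python3 arc.py 240
```

```text
rad 0.12600915402692225 ang 197.96967795723623
t 12.15 pos [ 0.4731 -0.0437  0.0683] yaw 97.40 toolz [0.0715 0.0047] gap 0.0109 F [  5.7   2.7 -11.2] j [-0.36  0.15  2.03  0.04  0.89 -2.09]
-2 1.1 0.1 0; -1.9 1.3 0.1 0; -1.6 1.6 0.1 0; -1.3 1.8 0.2 0
end [ 0.5396 -0.1036  0.0678] 97.4
```

>>> jog_arm(steps="-2 1.1 0 0; -1.9 1.3 0 0; -1.6 1.6 0.1 0; -1.3 1.8 0.1 0")

```text
clock: 12.65
tool_pos: [0.537, -0.1052, 0.0686]
orientation: [2.043, 2.329, 0.072]
wrist_force: [-1.9, 5.7, 2.3]
finger_gap: 0.0108
```

```bash
python3 arc.py 240
```

```text
rad 0.12586390995937952 ang 239.17367311589464
t 12.65 pos [ 0.537  -0.1052  0.0686] yaw 97.48 toolz [0.0627 0.0066] gap 0.0108 F [-1.9  5.7  2.3] j [-0.43  0.3   1.85  0.04  0.94 -2.15]
0.1 0.3 0.1 0
end [ 0.5399 -0.1038  0.0678] 97.48
```

>>> jog_arm(steps="0 0.2 0 0; 0 0 0 0; 0 0 0 0", hand=6)

```text
clock: 13.02
tool_pos: [0.5398, -0.1052, 0.0696]
orientation: [2.042, 2.328, 0.072]
wrist_force: [0.3, -0.4, -0.5]
finger_gap: 0.0389
```

>>> jog_arm(steps="0 0 -5 0; 0 0 -5 0; 0 0 -5 0")

```text
clock: 13.4
tool_pos: [0.5255, -0.1035, 0.2181]
orientation: [2.048, 2.336, 0.067]
wrist_force: [1.3, -0.1, 0.1]
finger_gap: 0.0599
```

Run:
```python
from plan import *
for i in range(5):
  s,p,y,M=pose(); print(round(s["clock"],3),p.round(4),M[:2,2].round(4),round(s["finger_gap"],4)); snapshot("top")
look("w8.png")
plan([(.44,.25,.2,96.8)],step=6)
```

```text
13.4 [ 0.5255 -0.1035  0.2181] [0.0539 0.0103] 0.0599
13.45 [ 0.5289 -0.105   0.2259] [0.064  0.0056] 0.0602
13.5 [ 0.5292 -0.1051  0.2235] [0.0649 0.0052] 0.06
13.55 [ 0.528  -0.1046  0.2204] [0.061 0.007] 0.06
13.6 [ 0.5268 -0.1041  0.218 ] [0.0572 0.0088] 0.0598
look [ 0.526  -0.1037  0.2164] 0.035
t 13.70 pos [ 0.5256 -0.1036  0.2155] yaw 97.52 toolz [0.0529 0.0108] gap 0.0594 F [ 0.3 -0.1 -0.2] j [-0.44  0.08  1.77  0.03  1.25 -2.15]
5.2 -0.6 0.2 0.002; 5.2 -0.6 0.2 0.002; 5.2 -0.6 0.2 0.002; 5.1 -0.6 0.2 0.002; 5.1 -0.6 0.2 0.002; 5.2 -0.6 0.2 0.001; 5.1 -0.6 0.3 0.002
end [0.4396 0.2495 0.1998] 96.77
```

View pics/w8.png

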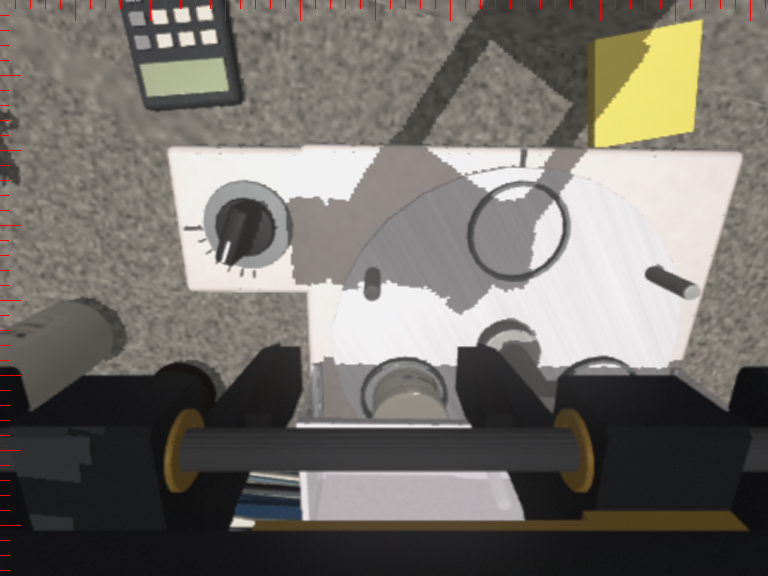

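Run:
```python
from plan import *
plan([(.47,.08,.22,96.8),(.566,.318,.12,96.8),(.566,.318,.015,96.8)],step=6)
```

```text
t 13.70 pos [ 0.5256 -0.1036  0.2155] yaw 97.52 toolz [0.0529 0.0108] gap 0.0594 F [ 0.3 -0.1 -0.2] j [-0.44  0.08  1.77  0.03  1.25 -2.15]
4.7 -0.8 -0.1 0.003; 4.7 -0.8 -0.1 0.003; 4.8 -0.8 -0.2 0.003; 4.7 -0.8 -0.1 0.004; 4.5 2.4 2.1 0; 4.5 2.4 2.2 0; 4.5 2.3 2.1 0; 4.5 2.4 2.2 0
4.5 2.3 2.1 0; 0 -0.3 5.2 0; -0.1 -0.3 5.3 0
end [0.5656 0.3177 0.0149] 96.77
```

>>> jog_arm(steps="4.7 -0.8 0 0.003; 4.7 -0.8 0 0.003; 4.8 -0.8 0 0.003; 4.7 -0.8 0 0.003; 4.5 2.4 2.1 0; 4.5 2.4 2.2 0; 4.5 2.3 2.1 0; 4.5 2.4 2.2 0", hand=8.7)

```text
clock: 14.7
tool_pos: [0.5386, 0.2792, 0.1181]
orientation: [2.082, 2.33, 0.046]
wrist_force: [1.4, -0.0, 0.2]
finger_gap: 0.0871
```

Run:
```python
from plan import *
plan([(.566,.318,.12,96.8)],step=6)
look("w9.png")
```

```text
t 14.70 pos [0.5386 0.2792 0.1181] yaw 96.43 toolz [0.0319 0.011 ] gap 0.0871 F [ 1.4 -0.   0.2] j [ 0.28  0.36  1.65  0.    1.1  -1.4 ]
3.6 3.2 -0.1 -0.006
end [0.5663 0.3185 0.1204] 96.78
look [0.5386 0.2792 0.1181] 1.437
```

View pics/w9.png

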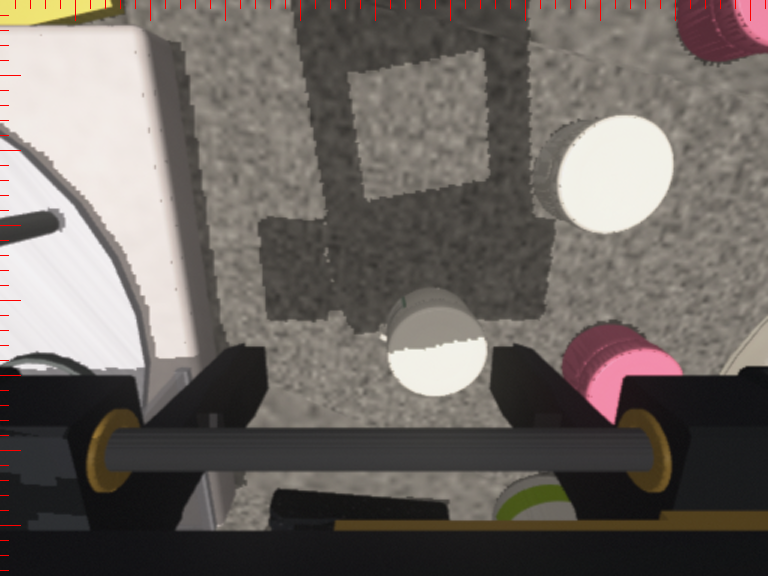

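Run:
```python
from plan import *
st=last(); s=snapshot("wrist")
for k,u,v in (("A",437,345),("B",615,174)): print(k,atz(ray(s,u/1.5,v/1.5,st),.042).round(4))
plan([(.566,.318,.075,96.8),(.566,.318,.015,96.8)],step=6)
```

```text
A [0.5617 0.3174 0.042 ]
B [0.4566 0.3925 0.042 ]
t 14.80 pos [0.5367 0.2808 0.1144] yaw 96.62 toolz [0.0258 0.0106] gap 0.0871 F [-0.8  0.  -0.2] j [ 0.28  0.37  1.65  0.    1.1  -1.4 ]
1.7 1.6 2 -0.002; 1.6 1.6 2.1 -0.001; 0 -0.1 6 0
end [0.5662 0.3182 0.0145] 96.79
```

>>> jog_arm(steps="1.7 1.5 2 0; 1.6 1.5 2.1 0; 0 -0.1 0 0")

```text
clock: 15.18
tool_pos: [0.559, 0.3165, 0.0674]
orientation: [2.083, 2.342, 0.024]
wrist_force: [-0.1, 0.0, 1.2]
finger_gap: 0.0867
```

Run:
```python
from plan import *
up("top","t5.png",110,120,200,250,4.5)
plan([(.565,.318,.013,96.8)],step=4)
look("w10.png")
```

```text
t 15.22 pos [0.5589 0.3161 0.0683] yaw 96.69 toolz [0.0164 0.0064] gap 0.0871 F [-0.5 -0.3 -0.3] j [ 0.33  0.5   1.56  0.    1.06 -1.36]
0 0.3 2.8 -0.001; 0.1 0.2 2.7 -0.001
end [0.5646 0.318  0.0134] 96.81
look [0.5589 0.3161 0.0683] 0.043
```

View pics/w10.png

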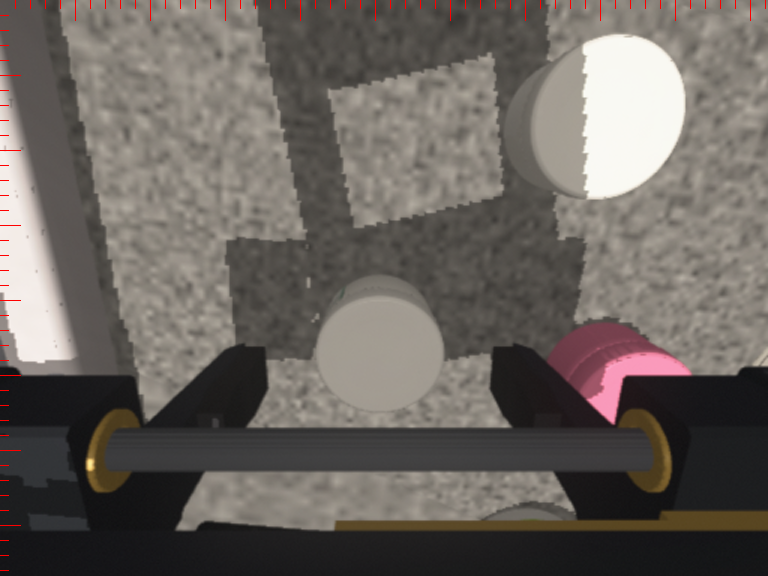

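View pics/t5.png

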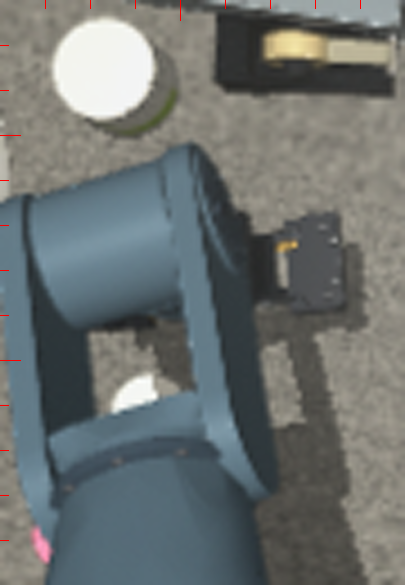

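>>> jog_arm(steps="0 0.2 2.8 0; 0.1 0.2 2.8 0")

```text
clock: 15.52
tool_pos: [0.5669, 0.3171, 0.0177]
orientation: [2.081, 2.336, 0.037]
wrist_force: [0.4, -0.2, 0.1]
finger_gap: 0.0868
```

Run:
```python
from plan import *
st=last(); s=snapshot("wrist")
for k,u,v in (("A",380,353),("B",608,117)): print(k,atz(ray(s,u/1.5,v/1.5,st),.042).round(4))
snapshot("top");snapshot("top")
plan([(.565,.318,.013,96.8)],step=4,dec=2)
```

```text
A [0.565  0.3184 0.042 ]
B [0.4566 0.393  0.042 ]
t 15.68 pos [0.5656 0.3169 0.0166] yaw 96.62 toolz [0.0219 0.0079] gap 0.0870 F [-0.9  0.4 -0.1] j [ 0.33  0.59  1.55  0.    0.98 -1.36]
0.12 -0.06 0.36 -0.003
end [0.565 0.318 0.013] 96.79
```

Jar B was knocked to about (.4566,.393). Gripping A now.

>>> jog_arm(steps="0.1 -0.1 0.2 0; 0 -0.1 0.2 0; 0 0 0.1 0; 0 0 0.1 0", hand=5)

```text
clock: 16.18
tool_pos: [0.5656, 0.3179, 0.0157]
orientation: [2.08, 2.335, 0.04]
wrist_force: [-3.7, -2.8, 7.9]
finger_gap: 0.0586
```

Run:
```python
from plan import *
plan([(.56,.318,.14,96.8),(.46,.20,.17,96.8),(.493,.0,.14,97.3)],step=5.5)
```

```text
t 16.18 pos [0.5656 0.3179 0.0157] yaw 96.60 toolz [0.0273 0.0095] gap 0.0586 F [-3.7 -2.8  7.9] j [ 0.33  0.59  1.56  0.    0.97 -1.36]
0.1 -0.1 -4.1 -0.001; 0 -0.1 -4.2 -0.001; 0.1 0 -4.1 -0.001; -3.5 -3.7 -1.1 0; -3.5 -3.8 -1.2 0; -3.6 -3.7 -1.1 0; -5.1 0.2 0.7 -0.002; -5 0.2 0.7 -0.002
-5.1 0.2 0.7 -0.003; -5 0.1 0.8 -0.002
end [4.926e-01 3.000e-04 1.398e-01] 97.29
```

>>> jog_arm(steps="0.1 -0.1 -4.1 0; 0 -0.1 -4.2 0; 0.1 0 -4.1 0; -3.5 -3.7 -1.1 0; -3.5 -3.8 -1.2 0; -3.6 -3.7 -1.1 0; -5.1 0.2 0.7 0; -5 0.2 0.7 0")

```text
clock: 17.18
tool_pos: [0.4735, 0.0978, 0.1607]
orientation: [2.069, 2.34, 0.044]
wrist_force: [1.6, -0.1, -0.8]
finger_gap: 0.059
```

Run:
```python
from plan import *
plan([(.495,-.001,.12,97.3)],step=5.5)
```

```text
t 17.18 pos [0.4735 0.0978 0.1607] yaw 97.04 toolz [0.0318 0.0094] gap 0.0590 F [ 1.6 -0.1 -0.8] j [-0.05  0.04  1.93  0.01  1.14 -1.75]
-5 0.4 2 -0.002; -5.1 0.4 2 -0.003
end [ 0.4952 -0.001   0.1204] 97.32
```

>>> jog_arm(steps="-5 0.5 1.5 0; -5 0.5 2 0; 0 0 2.2 0")

```text
clock: 17.55
tool_pos: [0.5002, -0.0063, 0.1047]
orientation: [2.069, 2.331, 0.049]
wrist_force: [-1.1, 0.3, -0.7]
finger_gap: 0.0589
```

Run:
```python
from plan import *
snapshot("top");snapshot("top");snapshot("top");snapshot("top")
plan([(.495,-.003,.068,97.3)],step=2)
look("w11.png")
```

```text
t 17.75 pos [ 0.4984 -0.0025  0.1046] yaw 97.08 toolz [0.0357 0.009 ] gap 0.0588 F [-0.1 -0.  -1. ] j [-0.25  0.16  1.93  0.02  1.02 -1.96]
0 -0.2 1.8 -0.002; 0 -0.3 1.8 -0.002
end [ 0.4948 -0.0028  0.0684] 97.31
look [ 0.4984 -0.0025  0.1046] 0.03
```

View pics/w11.png

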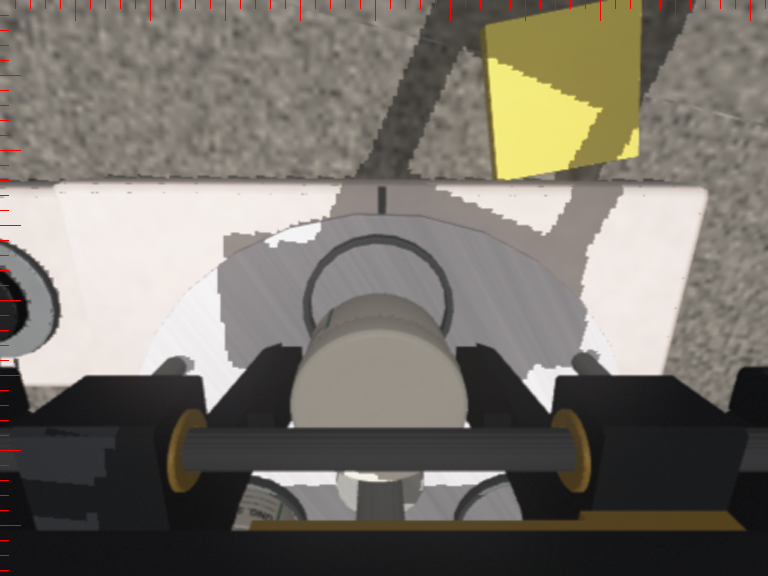

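Run:
```python
from plan import *
st=last(); s=snapshot("wrist"); f=lambda P:[(a/1.5,b/1.5) for a,b in P]
n,e=fitcirc(s,st,f([(302,305),(454,305),(378,235),(320,262),(437,262)]),.057,.0375); print("ring",n,e)
j,e=fitcirc(s,st,f([(379,328),(291,402),(467,400),(313,357),(445,357)]),st["tool_pos"][2]+.028,.03); print("jar",j,e, n-j)
M=R.from_rotvec(st["orientation"]).as_matrix()
# bottom centre given tilt of jar ~ tool tilt change since grasp (.0357-.027)
plan([(*(st["tool_pos"][:2]+n-j),.069,97.3)],step=2)
```

```text
ring [ 0.49334364 -0.00230902] 0.0003478238723933144
jar [ 0.4999745 -0.0013517] 0.001183340734235698 [-0.00663085 -0.00095732]
t 17.85 pos [ 0.4993 -0.0022  0.1055] yaw 97.15 toolz [0.0379 0.0084] gap 0.0594 F [ 1.1 -0.4 -1.2] j [-0.25  0.16  1.93  0.02  1.02 -1.96]
0 -0.4 1.8 -0.001; 0 -0.5 1.8 -0.002
end [ 0.4917 -0.0031  0.0692] 97.32
```

>>> jog_arm(steps="0 -0.5 1.8 0; 0 -0.5 1.8 0")

```text
clock: 18.1
tool_pos: [0.4938, -0.0023, 0.0723]
orientation: [2.054, 2.336, 0.055]
wrist_force: [-0.5, -0.6, -0.8]
finger_gap: 0.0591
```

Run:
```python
from plan import *
snapshot("top");snapshot("top");snapshot("top")
plan([(.4918,-.0031,.064,97.3)],step=2,dec=2)
look("w12.png")
```

```text
t 18.25 pos [ 0.4928 -0.0022  0.0717] yaw 97.31 toolz [0.0428 0.0073] gap 0.0590 F [ 1.5  1.  -0.5] j [-0.26  0.2   1.97  0.02  0.93 -1.97]
-0.08 -0.14 0.76 0
end [ 0.4918 -0.0031  0.064 ] 97.31
look [ 0.4928 -0.0022  0.0717] 0.028
```

View pics/w12.png

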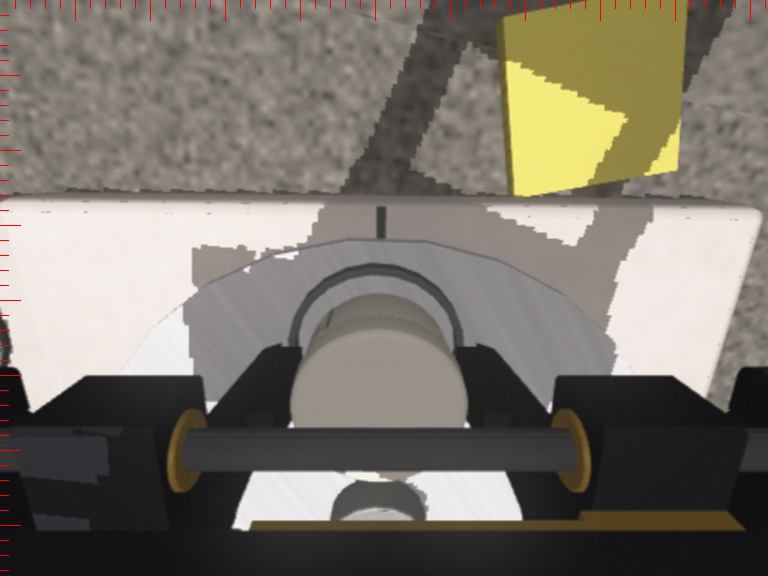

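>>> jog_arm(steps="-0.2 -0.5 0.2 0")

```text
clock: 18.42
tool_pos: [0.49, -0.0051, 0.0713]
orientation: [2.054, 2.336, 0.055]
wrist_force: [0.3, -0.2, -1.4]
finger_gap: 0.0592
```

Run:
```python
from plan import *
snapshot("top");snapshot("top");snapshot("top")
plan([(.490,-.0035,.064,97.3)],step=2,dec=2)
look("w13.png")
```

```text
t 18.57 pos [ 0.489  -0.0052  0.0705] yaw 97.29 toolz [0.0448 0.0067] gap 0.0590 F [-0.2 -0.9 -1.9] j [-0.27  0.19  1.98  0.02  0.93 -1.98]
0.15 0.09 0.66 0
end [ 0.49   -0.0036  0.064 ] 97.29
look [ 0.489  -0.0052  0.0705] 0.007
```

View pics/w13.png

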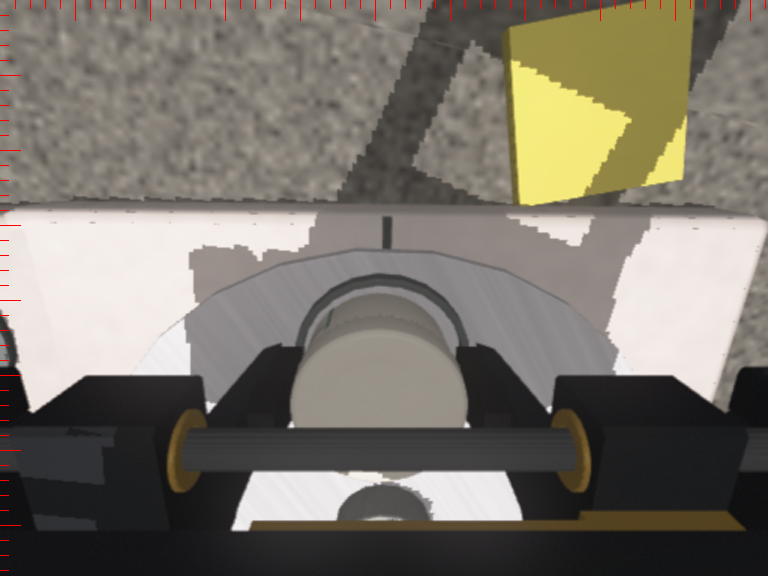

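>>> jog_arm(steps="0.1 0 0.5 0; 0 -0.1 0.4 0")

```text
clock: 18.88
tool_pos: [0.4908, -0.0052, 0.0648]
orientation: [2.053, 2.333, 0.056]
wrist_force: [-15.5, -0.2, 42.0]
finger_gap: 0.0585
```

Run:
```python
from plan import *
snapshot("top");snapshot("top");snapshot("top")
plan([(.490,-.0035,.064,97.3)],step=2,dec=2)
```

```text
t 19.02 pos [ 0.4908 -0.0052  0.0648] yaw 97.32 toolz [0.0493 0.0049] gap 0.0588 F [-9.5 -0.1 27. ] j [-0.26  0.21  1.98  0.02  0.91 -1.98]
0.17 -0.06 0.07 0
end [ 0.49   -0.0035  0.064 ] 97.32
```

>>> jog_arm(steps="0 -0.1 -0.2 0; 0 0 0 0; 0 0 0 0", hand=8.5)

```text
clock: 19.4
tool_pos: [0.4906, -0.0055, 0.0674]
orientation: [2.051, 2.331, 0.058]
wrist_force: [1.0, -0.1, 0.5]
finger_gap: 0.0847
```

>>> jog_arm(steps="0 0 -2 0; 0 0 -3 0; 0 0 -4 0")

```text
clock: 19.77
tool_pos: [0.4825, -0.005, 0.1544]
orientation: [2.058, 2.339, 0.051]
wrist_force: [0.8, 0.2, 1.0]
finger_gap: 0.0852
```

Run:
```python
from plan import *
snapshot("top");snapshot("top");snapshot("top")
plan([(.508,.109,.145,97.3)],step=5)
look("w14.png")
```

```text
t 19.93 pos [ 0.485  -0.0056  0.1565] yaw 97.30 toolz [0.0479 0.0054] gap 0.0848 F [-0.4  0.8 -1. ] j [-0.27  0.04  1.94  0.02  1.12 -1.98]
3.7 1.2 0.4 0; 3.7 1.2 0.5 0; 3.7 1.3 0.4 0
end [0.5082 0.1092 0.1452] 97.3
look [ 0.485  -0.0056  0.1565] 0.061
```

View pics/w14.png

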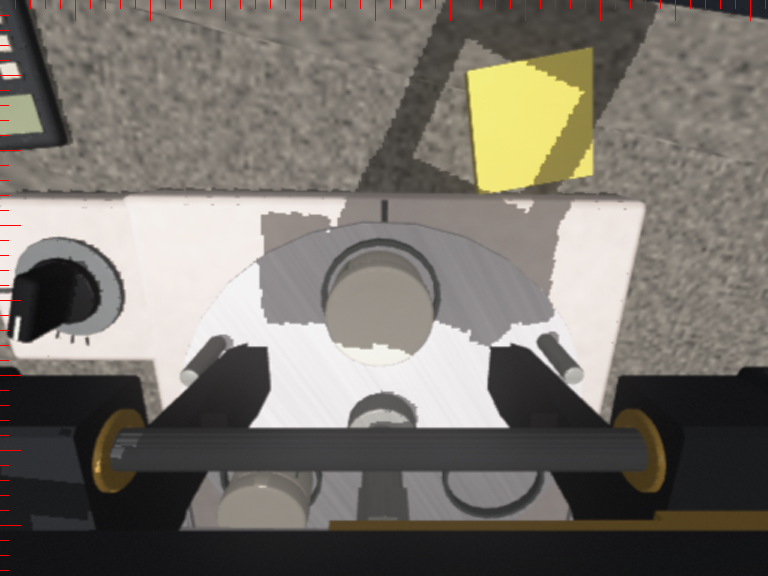

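>>> jog_arm(steps="3.7 1.2 0.4 0; 3.7 1.2 0.5 0; 3.7 1.3 0.4 0; 0.1 -0.1 1 0", hand=4)

```text
clock: 20.48
tool_pos: [0.5037, 0.1129, 0.1265]
orientation: [2.064, 2.338, 0.045]
wrist_force: [-0.1, 0.0, 0.9]
finger_gap: 0.0471
```

Run:
```python
from plan import *
snapshot("top");snapshot("top");snapshot("top")
plan([(.511,.108,.064,97.3)],step=4)
look("w15.png")
```

```text
t 20.62 pos [0.5027 0.1105 0.1262] yaw 96.97 toolz [0.0338 0.0057] gap 0.0404 F [0.8 0.6 0.3] j [-0.02  0.16  1.88  0.01  1.07 -1.71]
-0.2 0.3 3.1 -0.003; -0.2 0.3 3.1 -0.003
end [0.5112 0.1076 0.0644] 97.31
look [0.5027 0.1105 0.1262] 0.034
```

View pics/w15.png

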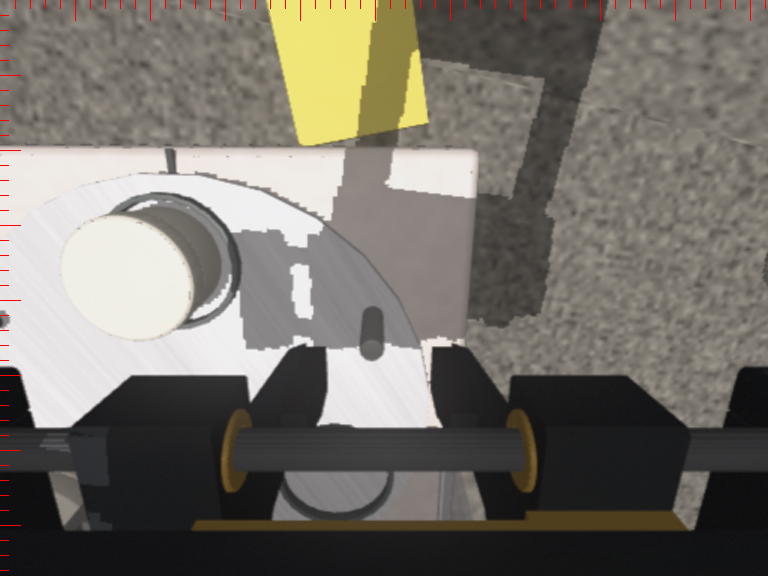

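Post is at (372,348), between the fingers. Descend and grip.

>>> jog_arm(steps="-0.2 0.3 3.1 0; -0.1 0.3 3.1 0")

```text
clock: 20.92
tool_pos: [0.5149, 0.1059, 0.067]
orientation: [2.067, 2.327, 0.05]
wrist_force: [0.3, -0.9, 1.0]
finger_gap: 0.0399
```

>>> jog_arm(steps="0 0 0.1 0; 0 -0.1 0.1 0; 0 -0.1 0.1 0; 0 -0.1 0.1 0", hand=0.8)

```text
clock: 21.42
tool_pos: [0.5094, 0.1061, 0.0639]
orientation: [2.077, 2.328, 0.05]
wrist_force: [3.8, -3.8, -4.2]
finger_gap: 0.0108
```

```bash
python3 arc.py 240
```

```text
rad 0.12329196177858417 ang 121.62063405205112
t 21.43 pos [0.5094 0.1061 0.0639] yaw 96.54 toolz [0.0368 0.0097] gap 0.0108 F [ 3.8 -3.8 -4.2] j [-0.03  0.27  1.9   0.01  0.94 -1.72]
-1.3 -1.7 -0.5 0; -1.5 -1.4 0 0; -1.8 -1.2 -0.1 0; -2 -0.8 0 0; -2 -0.5 -0.1 0; -2.2 -0.1 0 0; -2.1 0.2 0 0; -2 0.6 0 0
-1.9 1 0.1 0; -1.7 1.2 0 0; -1.5 1.6 0 0; -1.2 1.7 0.1 0
end [ 0.5393 -0.1039  0.068 ] 96.54
```

>>> jog_arm(steps="-1.3 -1.7 -0.1 0; -1.5 -1.4 0 0; -1.8 -1.2 0 0; -2 -0.8 0 0; -2 -0.5 0 0")

```text
clock: 22.05
tool_pos: [0.4599, 0.0184, 0.064]
orientation: [2.075, 2.338, 0.059]
wrist_force: [1.6, 5.3, -4.2]
finger_gap: 0.0111
```

```bash
python3 arc.py 240
```

```text
rad 0.12737712591588163 ang 168.93744809178213
t 22.05 pos [0.4599 0.0184 0.064 ] yaw 96.83 toolz [0.0361 0.0186] gap 0.0111 F [ 1.6  5.3 -4.2] j [-0.24  0.15  2.05  0.03  0.91 -1.95]
-2.2 0.2 -0.4 0; -2.2 0.2 0 0; -2.1 0.5 -0.1 0; -2 1 0 0; -1.8 1.2 0.1 0; -1.5 1.6 0 0; -1.3 1.8 0.1 0
end [ 0.5399 -0.104   0.0676] 96.83
```

>>> jog_arm(steps="-2.2 0.1 0 0; -2.2 0.2 0 0; -2.1 0.5 0 0; -2 1 0 0; -1.8 1.2 0 0")

```text
clock: 22.68
tool_pos: [0.4976, -0.0822, 0.0644]
orientation: [2.076, 2.347, 0.053]
wrist_force: [5.9, 5.4, -9.1]
finger_gap: 0.0109
```

```bash
python3 arc.py 240
```

```text
rad 0.12870075755590932 ang 218.5805894743363
t 22.68 pos [ 0.4976 -0.0822  0.0644] yaw 97.04 toolz [0.0279 0.0201] gap 0.0109 F [ 5.9  5.4 -9.1] j [-0.42  0.25  1.93  0.04  0.95 -2.13]
-1.3 2 -0.3 0; -1.3 1.9 0 0
end [ 0.5394 -0.1034  0.0682] 97.04
```

>>> jog_arm(steps="-1.3 2 0 0; -1.2 1.9 0 0; -0.1 0.2 0 0")

```text
clock: 23.05
tool_pos: [0.5407, -0.1085, 0.0646]
orientation: [2.079, 2.348, 0.041]
wrist_force: [-0.2, 4.5, -0.4]
finger_gap: 0.0111
```

>>> jog_arm(steps="0 0 0 0; 0 0 0 0; 0 0 -0.5 0; 0 0 -4 0; 0 0 -5 0; 0 0 -5 0", hand=6)

```text
clock: 23.8
tool_pos: [0.5355, -0.11, 0.2128]
orientation: [2.08, 2.351, 0.038]
wrist_force: [0.8, 0.1, -0.1]
finger_gap: 0.0603
```

Run:
```python
from plan import *
snapshot("top");snapshot("top");snapshot("top")
look("w16.png")
plan([(.46,.08,.2,97.3),(.457,.3925,.13,97.3)],step=6)
```

```text
look [ 0.5378 -0.1109  0.215 ] 0.087
t 24.00 pos [ 0.5365 -0.1104  0.2125] yaw 97.01 toolz [0.0205 0.0156] gap 0.0598 F [ 0.9  0.3 -0.7] j [-0.43  0.13  1.72  0.02  1.28 -2.13]
5 -1.3 0.3 -0.001; 4.9 -1.3 0.4 -0.001; 5 -1.3 0.3 -0.002; 4.9 -1.4 0.4 -0.001; 5.2 0.6 1.2 0; 5.2 0.6 1.3 0; 5.1 0.6 1.2 0; 5.2 0.6 1.3 0
5.1 0.6 1.2 0; 5.2 0.5 1.3 0
end [0.4566 0.3928 0.1296] 97.29
```

View pics/w16.png

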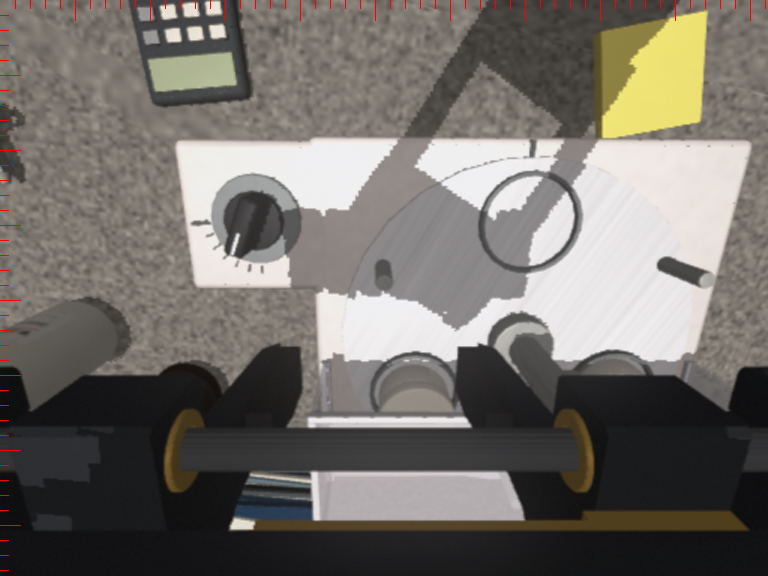

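Clicked in. Tilt is down to 0.025. Go for jar B.

>>> jog_arm(steps="5 -1.3 0.3 0; 4.9 -1.3 0.4 0; 5 -1.3 0.3 0; 4.9 -1.4 0.4 0; 5.2 0.6 1.2 0; 5.2 0.6 1.3 0; 5.1 0.6 1.2 0; 5.2 0.6 1.3 0", hand=8.7)

```text
clock: 25.0
tool_pos: [0.4491, 0.2973, 0.14]
orientation: [-2.086, -2.34, -0.021]
wrist_force: [0.1, -0.1, 0.4]
finger_gap: 0.0868
```

Run:
```python
from plan import *
plan([(.457,.3925,.11,97.3)],step=6)
```

```text
t 25.00 pos [0.4491 0.2973 0.14  ] yaw 96.57 toolz [0.0034 0.0146] gap 0.0868 F [ 0.1 -0.1  0.4] j [ 0.36  0.21  1.79  0.01  1.14 -1.33]
4.7 0.9 1.6 -0.006; 4.6 1 1.5 -0.007
end [0.4571 0.3924 0.1104] 97.31
```

>>> jog_arm(steps="4.7 0.9 1.6 -0.006; 4.6 1 1.5 -0.007; 0 0 2 0")

```text
clock: 25.38
tool_pos: [0.4526, 0.3973, 0.0835]
orientation: [-2.063, -2.357, -0.011]
wrist_force: [0.2, 0.1, 0.1]
finger_gap: 0.0868
```

Run:
```python
from plan import *
snapshot("top");snapshot("top");snapshot("top")
plan([(.457,.393,.013,97.3)],step=4)
look("w17.png")
```

```text
t 25.52 pos [0.4516 0.3932 0.0826] yaw 97.40 toolz [-0.007   0.0081] gap 0.0868 F [-0.7 -0.4  0.3] j [ 0.51  0.41  1.66  0.01  1.08 -1.19]
-0.1 0.3 3.5 0.001; 0 0.3 3.5 0.001
end [0.4572 0.3935 0.0125] 97.29
look [0.4516 0.3932 0.0826] 0.055
```

View pics/w17.png

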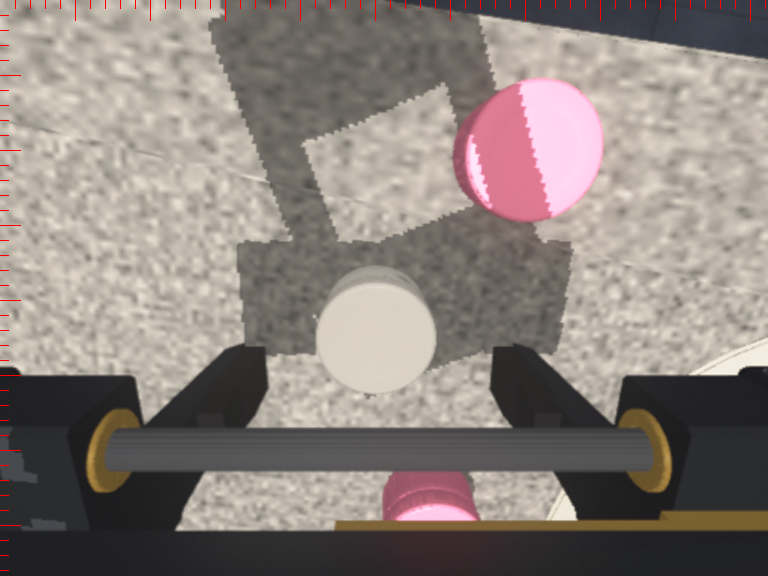

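Run:
```python
from plan import *
st=last(); s=snapshot("wrist")
c=atz(ray(s,376/1.5,338/1.5,st),.042);print(c.round(4))
plan([(c[0],c[1],.013,97.3)],step=4)
```

```text
[0.456  0.3936 0.042 ]
t 25.62 pos [0.4538 0.3937 0.0853] yaw 97.33 toolz [-0.0026  0.0108] gap 0.0869 F [0.2 0.6 0.2] j [ 0.51  0.41  1.65  0.01  1.08 -1.19]
-0.1 0.1 3.6 0; 0 0.1 3.6 0
end [0.4557 0.3938 0.0133] 97.33
```

>>> jog_arm(steps="-0.1 0.1 3.6 0; 0 0.1 3.6 0")

```text
clock: 25.88
tool_pos: [0.4608, 0.3937, 0.018]
orientation: [-2.075, -2.352, -0.027]
wrist_force: [0.7, 0.8, -0.7]
finger_gap: 0.087
```

>>> jog_arm(steps="0 0 0.1 0; 0 -0.1 0.2 0; 0 -0.1 0.1 0; 0 0 0.1 0", hand=5)

```text
clock: 26.38
tool_pos: [0.4608, 0.392, 0.0163]
orientation: [-2.08, -2.349, -0.031]
wrist_force: [-0.1, 0.9, -1.9]
finger_gap: 0.0588
```

Run:
```python
from plan import *
plan([(.45,.39,.14,97.3),(.46,.20,.17,97.3),(.488,.0,.12,97.3)],step=5.5)
```

```text
t 26.38 pos [0.4608 0.392  0.0163] yaw 96.96 toolz [0.01   0.0173] gap 0.0588 F [-0.1  0.9 -1.9] j [ 0.5   0.52  1.67  0.01  0.94 -1.2 ]
0 -0.3 -4.1 -0.002; 0.1 -0.3 -4.1 -0.002; 0 -0.3 -4.2 -0.002; -4.7 -0.4 -0.8 0; -4.7 -0.3 -0.8 0; -4.7 -0.4 -0.9 0; -4.8 -0.3 -0.8 0; -5.1 0 1.2 0
-5.1 0.1 1.2 0; -5 0 1.1 0; -5.1 0.1 1.2 0
end [ 4.885e-01 -3.000e-04  1.198e-01] 97.3
```

>>> jog_arm(steps="0 -0.3 -4.1 0; 0.1 -0.3 -4.1 0; 0 -0.3 -4.2 0; -4.7 -0.4 -0.8 0; -4.7 -0.3 -0.8 0; -4.7 -0.4 -0.9 0; -4.8 -0.3 -0.8 0; -5.1 0 0.5 0")

```text
clock: 27.38
tool_pos: [0.4664, 0.1465, 0.1739]
orientation: [2.071, 2.359, 0.042]
wrist_force: [1.0, -0.8, -1.2]
finger_gap: 0.0588
```

Run:
```python
from plan import *
plan([(.487,-.001,.1,97.3)],step=5.5)
```

```text
t 27.38 pos [0.4664 0.1465 0.1739] yaw 97.47 toolz [0.0193 0.0185] gap 0.0588 F [ 1.  -0.8 -1.2] j [ 0.05  0.04  1.9   0.02  1.18 -1.66]
-3.8 0 1.8 0.001; -3.7 0 1.8 0.001; -3.8 0 1.8 0; -3.7 0 1.8 0.001
end [ 0.4871 -0.0009  0.0996] 97.3
```

>>> jog_arm(steps="-3.8 0.2 1 0; -3.7 0.2 1.8 0; -3.8 0 2 0; -3.7 0 2.2 0")

```text
clock: 27.88
tool_pos: [0.4941, -0.0064, 0.1047]
orientation: [2.065, 2.352, 0.05]
wrist_force: [1.1, 0.1, -0.8]
finger_gap: 0.0589
```

Run:
```python
from plan import *
snapshot("top");snapshot("top");snapshot("top");snapshot("top")
plan([(.490,-.003,.07,97.3)],step=2)
look("w18.png")
```

```text
t 28.07 pos [ 0.4933 -0.0053  0.1044] yaw 97.34 toolz [0.0268 0.0178] gap 0.0588 F [-0.6  0.4 -0.6] j [-0.27  0.15  1.94  0.03  1.03 -1.98]
0.1 -0.2 1.7 0; 0.1 -0.2 1.7 0.001
end [ 0.49   -0.0032  0.0704] 97.29
look [ 0.4933 -0.0053  0.1044] 0.035
```

View pics/w18.png

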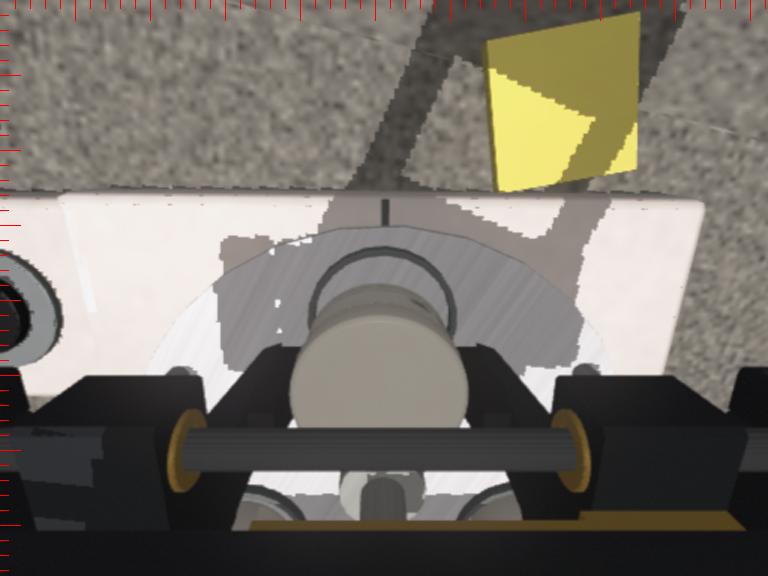

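Run:
```python
from plan import *
plan([(.4945,-.004,.070,97.3)],step=2)
```

```text
t 28.12 pos [ 0.4936 -0.0047  0.1049] yaw 97.41 toolz [0.0276 0.0177] gap 0.0588 F [ 0.1 -0.2 -1.3] j [-0.27  0.15  1.94  0.03  1.03 -1.98]
0 0 1.7 0.001; 0 0 1.8 0.001
end [ 0.4945 -0.0041  0.0699] 97.3
```

>>> jog_arm(steps="0.1 -0.1 1.7 0; 0.1 0 1.7 0")

```text
clock: 28.38
tool_pos: [0.495, -0.0006, 0.0718]
orientation: [2.061, 2.352, 0.054]
wrist_force: [0.2, -0.5, -1.9]
finger_gap: 0.0591
```

Run:
```python
from plan import *
snapshot("top");snapshot("top");snapshot("top");snapshot("top")
plan([(.4945,-.004,.064,97.3)],step=2,dec=2)
look("w19.png")
```

```text
t 28.57 pos [ 0.4946 -0.0008  0.072 ] yaw 97.56 toolz [0.0312 0.017 ] gap 0.0587 F [ 0.2 -0.6 -1.7] j [-0.26  0.21  1.95  0.03  0.95 -1.98]
-0.32 -0.07 0.79 0.005
end [ 0.4945 -0.004   0.064 ] 97.28
look [ 0.4946 -0.0008  0.072 ] 0.02
```

View pics/w19.png

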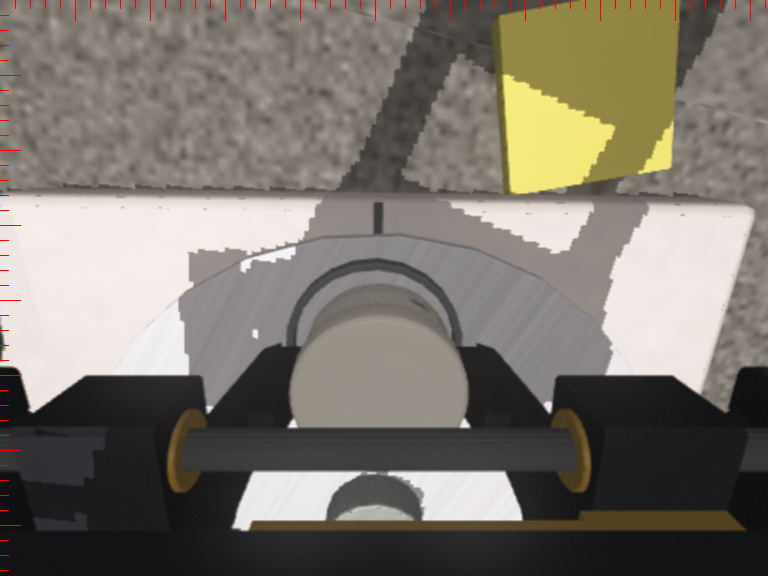

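>>> jog_arm(steps="-0.2 -0.2 0.5 0; 0 -0.1 0.4 0")

```text
clock: 28.88
tool_pos: [0.4945, -0.0037, 0.0656]
orientation: [2.058, 2.351, 0.055]
wrist_force: [-12.3, 0.6, 33.9]
finger_gap: 0.0584
```

Run:
```python
from plan import *
snapshot("top");snapshot("top");snapshot("top")
plan([(.4945,-.0035,.064,97.3)],step=2,dec=2)
```

```text
t 29.02 pos [ 0.4944 -0.0038  0.0658] yaw 97.62 toolz [0.0361 0.0154] gap 0.0589 F [-4.5  0.7 12.4] j [-0.26  0.22  1.96  0.03  0.93 -1.99]
0.02 0 0.18 0.006
end [ 0.4945 -0.0035  0.064 ] 97.27
```

>>> jog_arm(steps="0 -0.1 0 0; 0 -0.1 0 0; 0 0 0 0; 0 0 -2 0; 0 0 -4 0; 0 0 -5 0", hand=8.5)

```text
clock: 29.78
tool_pos: [0.4853, -0.0055, 0.1741]
orientation: [2.064, 2.355, 0.049]
wrist_force: [-0.1, -0.6, 0.8]
finger_gap: 0.0852
```

Run:
```python
from plan import *
snapshot("top");snapshot("top");snapshot("top")
plan([(.44,-.15,.26,100),(.50,-.44,.26,108)],step=6)
look("w20.png")
```

```text
t 29.93 pos [ 0.4883 -0.0062  0.1768] yaw 97.56 toolz [0.0363 0.0154] gap 0.0847 F [-0.1 -0.  -0.5] j [-0.27  0.03  1.91  0.03  1.18 -1.98]
-4.5 -2.1 -2.9 -0.014; -4.5 -2.2 -2.9 -0.014; -4.4 -2.2 -2.9 -0.015; -5.9 0.2 0 -0.028; -5.9 0 -0.1 -0.028; -5.9 -0.2 0 -0.028; -6 -0.3 -0.1 -0.028; -5.9 -0.5 0 -0.027
end [ 0.5003 -0.4397  0.2596] 107.99
look [ 0.4883 -0.0062  0.1768] 0.073
```

View pics/w20.png

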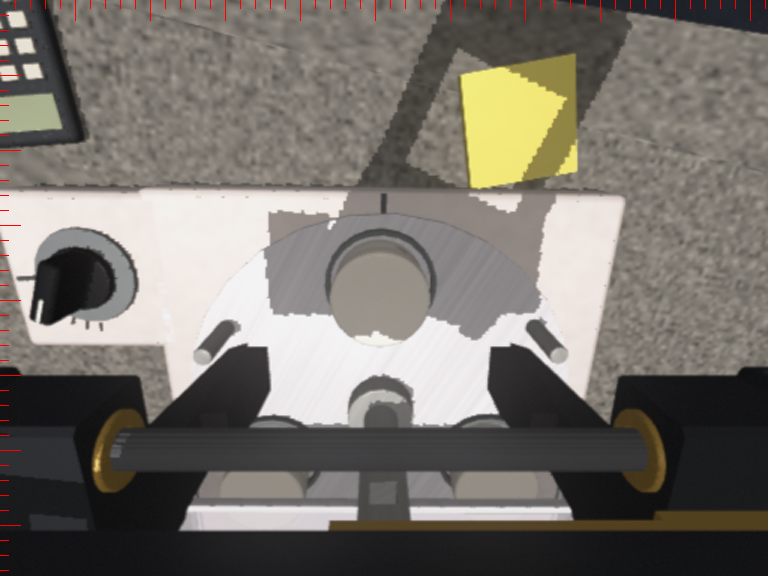

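>>> jog_arm(steps="-4.5 -2.1 -2.9 -0.014; -4.5 -2.2 -2.9 -0.014; -4.4 -2.2 -2.9 -0.015; -5.9 0.2 0 -0.028; -5.9 0 0 -0.028; -5.9 -0.2 0 -0.028; -6 -0.3 0 -0.028; -5.9 -0.5 0 -0.027")

```text
clock: 30.98
tool_pos: [0.4964, -0.4447, 0.2384]
orientation: [-1.829, -2.547, -0.054]
wrist_force: [0.9, 0.3, 0.6]
finger_gap: 0.0854
```

Run:
```python
from plan import *
snapshot("top");snapshot("top");snapshot("top")
plan([(.50,-.44,.2,108)],step=6)
look("w21.png")
```

```text
t 31.12 pos [ 0.4954 -0.4449  0.2361] yaw 108.45 toolz [0.0136 0.0336] gap 0.0851 F [-0.4  1.1 -0.9] j [-0.92  0.39  1.35  0.03  1.42 -2.82]
0.2 0.5 3.6 0.008
end [ 0.5    -0.4402  0.2003] 108.0
look [ 0.4954 -0.4449  0.2361] 0.106
```

View pics/w21.png

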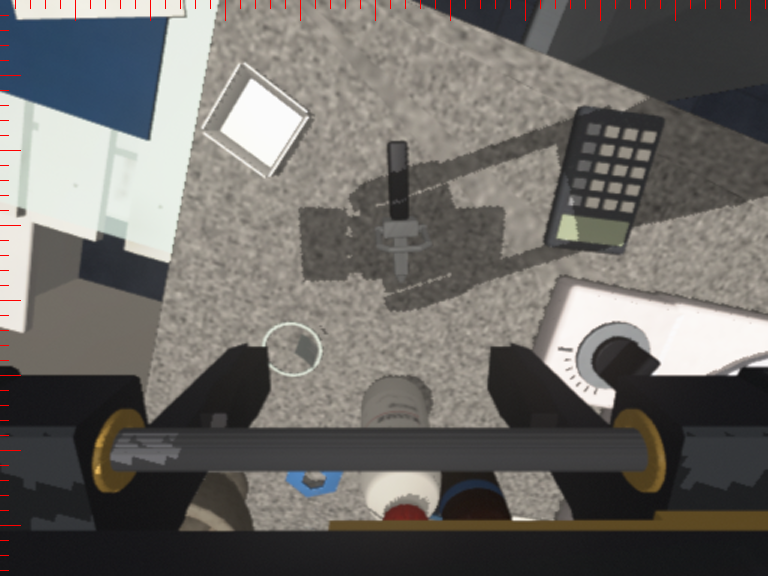

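Run:
```python
from plan import *
look("w21b.png")
up("wrist","w22.png",235,80,305,195,5.2)
```

```text
look [ 0.4958 -0.4432  0.2374] 0.076
```

View pics/w22.png

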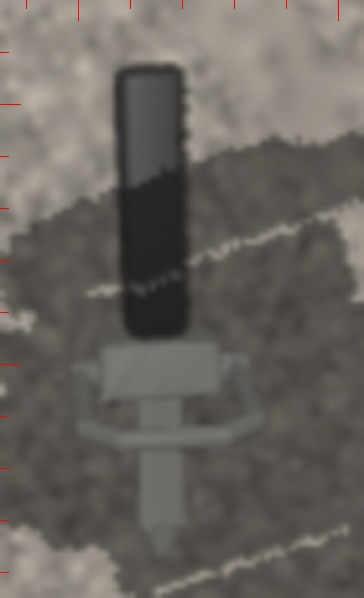

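Run:
```python
from plan import *
st=last(); s=snapshot("wrist")
hb=atz(ray(s,264.2,94.4,st),.027);hf=atz(ray(s,265.4,144.4,st),.027);cf=atz(ray(s,265.8,156,st),.030);tip=atz(ray(s,266.2,185.8,st),.014)
print(hb,hf,cf,tip,"len",np.linalg.norm(hf-hb),np.linalg.norm((tip-hb)[:2]))
for a,b in((hb,hf),(hb,tip),(hb,cf)): print(np.degrees(np.arctan2(*(b-a)[[1,0]])))
d=(tip-hb)[:2];d/=np.linalg.norm(d); 
print("grip from hb",hb[:2]+d*.026,"from tip",tip[:2]-d*.096, "from hf",hf[:2]-d*.038)
```

```text
[ 0.40513296 -0.45203809  0.027     ] [ 0.46112916 -0.43078997  0.027     ] [ 0.47453302 -0.4257515   0.03      ] [ 0.51587089 -0.40937706  0.014     ] len 0.05989204392134266 0.11867119191446754
20.77957436914757
21.068836910193838
20.745134326504076
grip from hb [ 0.42939484 -0.44269137] from tip [ 0.42628857 -0.44388804] from hf [ 0.42566949 -0.44445056]
```

Run:
```python
from plan import *
plan([(.427,-.4437,.09,110.9)],step=5)
```

```text
t 31.32 pos [ 0.4968 -0.4418  0.2408] yaw 108.69 toolz [0.0172 0.0294] gap 0.0852 F [0.1 0.2 0.2] j [-0.92  0.38  1.35  0.03  1.42 -2.82]
0.4 -1.8 3.7 -0.01; 0.5 -1.7 3.7 -0.01; 0.5 -1.8 3.8 -0.009; 0.4 -1.7 3.7 -0.01
end [ 0.4274 -0.4438  0.0905] 110.92
```

>>> jog_arm(steps="0.4 -1.8 3.7 -0.01; 0.5 -1.7 3.7 -0.01; 0.5 -1.8 3.8 -0.01; 0.4 -1.8 3.7 -0.01", hand=5)

```text
clock: 31.82
tool_pos: [0.4301, -0.4419, 0.0951]
orientation: [1.761, 2.587, 0.045]
wrist_force: [0.8, -0.2, -0.9]
finger_gap: 0.0503
```

Run:
```python
from plan import *
snapshot("top");snapshot("top");snapshot("top")
plan([(.427,-.4437,.003,110.9)],step=5)
look("w23.png")
```

```text
t 31.98 pos [ 0.4293 -0.4411  0.0941] yaw 111.40 toolz [0.0236 0.0218] gap 0.0501 F [ 1.  -0.3 -0. ] j [-1.01  0.43  1.61  0.04  1.11 -2.97]
-0.1 -0.3 4.5 0.004; -0.2 -0.3 4.6 0.005
end [ 0.4269 -0.4441  0.0029] 110.89
look [ 0.4293 -0.4411  0.0941] 0.083
```

View pics/w23.png

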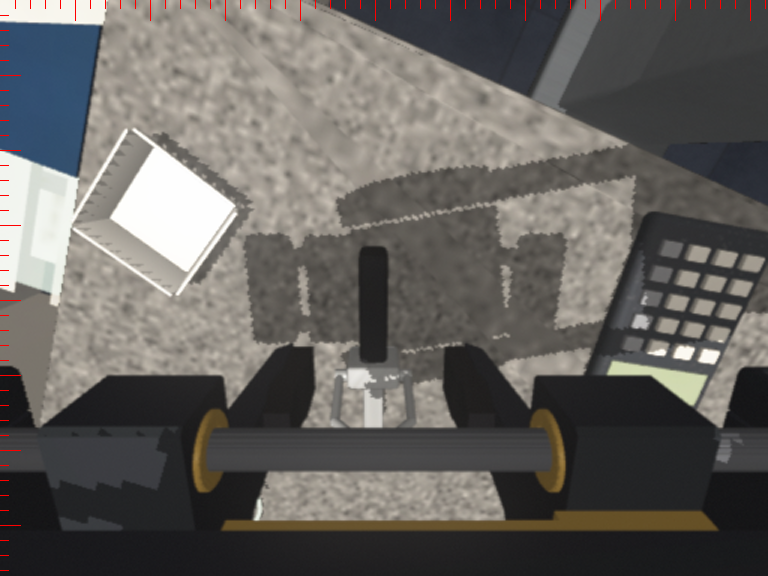

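Run:
```python
from plan import *
st=last(); s=snapshot("wrist")
hb=atz(ray(s,373/1.5,248/1.5,st),.027);hf=atz(ray(s,373.5/1.5,360/1.5,st),.027);
d=(hf-hb)[:2];L=np.linalg.norm(d);d/=L
print(hb,hf,L,np.degrees(np.arctan2(d[1],d[0])),hb[:2]+d*.026,hf[:2]-d*.038)
g=(hb[:2]+d*.026+hf[:2]-d*.038)/2
plan([(g[0],g[1],.045,110.9),(g[0],g[1],.003,110.9)],step=5)
```

```text
[ 0.39950469 -0.45414726  0.027     ] [ 0.45955592 -0.43057422  0.027     ] 0.06451231027733563 21.43243494239598 [ 0.42370677 -0.44464676] [ 0.42418365 -0.44445956]
t 32.08 pos [ 0.4314 -0.4437  0.0972] yaw 111.43 toolz [0.0272 0.0162] gap 0.0499 F [-0.4 -0.7  0.6] j [-1.01  0.43  1.6   0.04  1.11 -2.97]
0.1 -0.4 2.6 0.005; 0.1 -0.5 2.6 0.004; -0.1 -0.1 4.2 0
end [ 0.4243 -0.4449  0.0029] 110.92
```

>>> jog_arm(steps="0.1 -0.5 2.6 0; 0 -0.6 2.6 0")

```text
clock: 32.33
tool_pos: [0.4276, -0.4504, 0.0523]
orientation: [1.751, 2.575, 0.036]
wrist_force: [0.4, 0.0, -0.6]
finger_gap: 0.0504
```

Run:
```python
from plan import *
snapshot("top");snapshot("top");snapshot("top")
plan([(.424,-.4445,.003,111.4)],step=5)
look("w24.png")
```

```text
t 32.48 pos [ 0.4264 -0.4492  0.0509] yaw 111.52 toolz [0.0332 0.0074] gap 0.0497 F [ 0.4 -0.5 -0.4] j [-1.02  0.49  1.62  0.04  1.02 -2.99]
0.5 -0.2 4.8 0.002
end [ 0.4243 -0.4449  0.0028] 111.41
look [ 0.4264 -0.4492  0.0509] 0.024
```

View pics/w24.png

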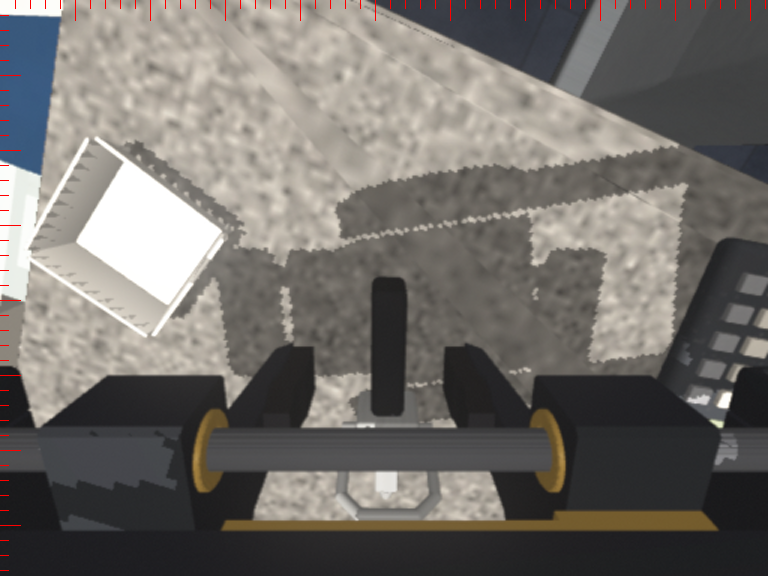

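>>> jog_arm(steps="0.4 -0.3 2.5 0; 0.1 -0.3 2.2 0")

```text
clock: 32.78
tool_pos: [0.4248, -0.4511, 0.0104]
orientation: [1.746, 2.569, 0.031]
wrist_force: [-0.5, 0.8, 0.4]
finger_gap: 0.0501
```

Run:
```python
from plan import *
snapshot("top");snapshot("top");snapshot("top")
plan([(.424,-.4445,.003,111.4)],step=5,dec=2)
```

```text
t 32.92 pos [ 0.4241 -0.4503  0.0096] yaw 111.56 toolz [ 0.0387 -0.0011] gap 0.0499 F [ 0.1  0.3 -0. ] j [-1.02  0.55  1.64  0.04  0.93 -2.99]
0.55 0.18 0.66 0.003
end [ 0.424  -0.4445  0.003 ] 111.39
```

>>> jog_arm(steps="0.6 0.1 0.6 0; 0.2 0 0 0")

```text
clock: 33.17
tool_pos: [0.4237, -0.4436, 0.0062]
orientation: [1.745, 2.568, 0.03]
wrist_force: [-0.6, -0.5, -0.4]
finger_gap: 0.0506
```

Run:
```python
from plan import *
snapshot("top");snapshot("top")
plan([(.424,-.4445,.004,111.4)],step=5,dec=2)
```

```text
t 33.27 pos [ 0.4239 -0.4443  0.0066] yaw 111.58 toolz [ 0.0416 -0.0057] gap 0.0501 F [-1.   0.6 -0.3] j [-1.02  0.54  1.66  0.04  0.92 -2.99]
-0.02 -0.01 0.26 0.003
end [ 0.424  -0.4445  0.004 ] 111.41
```

>>> jog_arm(steps="0 -0.1 0.5 0; 0 -0.1 0.3 0")

```text
clock: 33.52
tool_pos: [0.4235, -0.4454, 0.0009]
orientation: [1.744, 2.566, 0.03]
wrist_force: [-2.9, 11.1, 30.5]
finger_gap: 0.0498
```

>>> jog_arm(steps="0 -0.1 0.1 0; 0 -0.1 0.1 0; 0 0 0.1 0; 0 0 0 0", hand=0.8)

```text
clock: 34.02
tool_pos: [0.4214, -0.4397, 0.0009]
orientation: [1.749, 2.576, 0.045]
wrist_force: [0.4, -0.7, -0.2]
finger_gap: 0.0156
```

Run:
```python
from plan import *
plan([(.415,-.4445,.24,111.4)],step=5)
```

```text
t 34.02 pos [ 0.4214 -0.4397  0.0009] yaw 111.62 toolz [0.0392 0.0084] gap 0.0156 F [ 0.4 -0.7 -0.2] j [-1.02  0.55  1.66  0.05  0.92 -3.  ]
-0.1 0 -4.8 0.001; -0.1 0 -4.8 0.001; -0.1 0.1 -4.8 0.001; 0 0 -4.8 0; -0.1 0.1 -4.7 0.001
end [ 0.4153 -0.4447  0.2398] 111.39
```

>>> jog_arm(steps="-0.1 0 -4.8 0; -0.1 0 -4.8 0; -0.1 0.1 -4.8 0; 0 0 -4.8 0")

```text
clock: 34.52
tool_pos: [0.4128, -0.4405, 0.1896]
orientation: [1.758, 2.587, 0.054]
wrist_force: [1.0, -0.5, -2.1]
finger_gap: 0.0158
```

Run:
```python
from plan import *
look("w25.png")
plan([(.43,-.01,.20,97.4)],step=5)
```

```text
look [ 0.4128 -0.4405  0.1896] 0.896
t 34.58 pos [ 0.4147 -0.4437  0.1974] yaw 111.60 toolz [0.0361 0.012 ] gap 0.0160 F [ 1.8 -3.4  2.3] j [-1.03  0.28  1.57  0.04  1.28 -2.99]
4.4 1.9 0 0.028; 4.5 1.8 0 0.027; 4.5 1.7 0 0.028; 4.6 1.6 0.1 0.027; 4.6 1.4 0 0.028; 4.6 1.3 0.1 0.027; 4.7 1.2 0 0.028; 4.7 1.1 0.1 0.027
4.7 0.9 0 0.028
end [ 0.4303 -0.0102  0.2002] 97.4
```

View pics/w25.png

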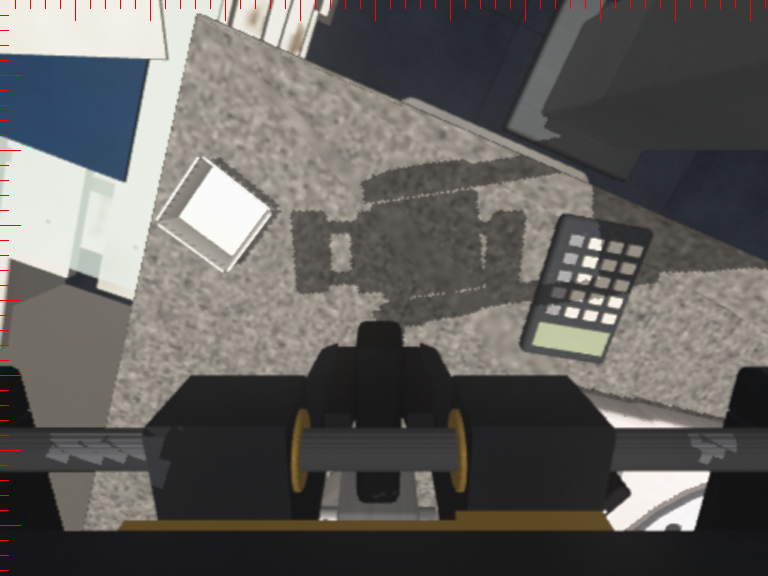

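Run:
```python
from plan import *
s=snapshot("wrist"); T=s["T_tool_cam"]
def tp(u,v,z):
    d=T[:3,:3]@np.array([(u-s["cx"])/s["fx"],-(v-s["cy"])/s["fy"],-1]); o=T[:3,3]; return o+d*(z-o[2])/d[2]
print(tp(380/1.5,322/1.5,-.026),tp(379/1.5,500/1.5,-.026),tp(378/1.5,508/1.5,-.028))
```

```text
[ 0.00138401 -0.02897505 -0.026     ] [ 0.00112816  0.0385125  -0.026     ] [ 0.00077842  0.04008219 -0.028     ]
```

>>> jog_arm(steps="4.4 1.9 0 0.028; 4.5 1.8 0 0.027; 4.5 1.7 0 0.028; 4.6 1.6 0 0.027; 4.6 1.4 0 0.028; 4.6 1.3 0 0.027; 4.7 1.2 0 0.028; 4.7 1.1 0 0.027")

```text
clock: 35.62
tool_pos: [0.4259, -0.0484, 0.1902]
orientation: [2.054, 2.366, 0.049]
wrist_force: [1.1, -0.0, -2.0]
finger_gap: 0.0155
```

Run:
```python
from plan import *
plan([(.44,-.01,.18,97.4)],step=5)
```

```text
t 35.62 pos [ 0.4259 -0.0484  0.1902] yaw 98.09 toolz [0.0269 0.0183] gap 0.0155 F [ 1.1 -0.  -2. ] j [-0.41 -0.13  2.03  0.03  1.23 -2.13]
3.6 1.9 1.1 0.012
end [ 0.44   -0.0098  0.1802] 97.41
```

>>> jog_arm(steps="3.6 1.5 1.5 0.012; 0.4 0.2 1.5 0")

```text
clock: 35.88
tool_pos: [0.4372, -0.0021, 0.1592]
orientation: [2.065, 2.358, 0.049]
wrist_force: [-0.6, -0.4, -1.9]
finger_gap: 0.0156
```

Run:
```python
from plan import *
for i in range(4): snapshot("top")
look("w26.png")
up("top","t6.png",195,115,335,235,5)
up("scene","s6.png",170,140,300,240,6)
plan([(.45,-.0074,.137,97.4)],step=5)
```

```text
look [ 0.4373 -0.0048  0.16  ] 0.028
t 36.23 pos [ 0.4381 -0.0053  0.1612] yaw 97.30 toolz [0.0282 0.0176] gap 0.0158 F [-0.5  0.5 -2. ] j [-0.3  -0.06  2.03  0.03  1.15 -2.01]
-0.4 1.1 2.4 -0.002
end [ 0.4502 -0.0075  0.1375] 97.41
```

View pics/w26.png

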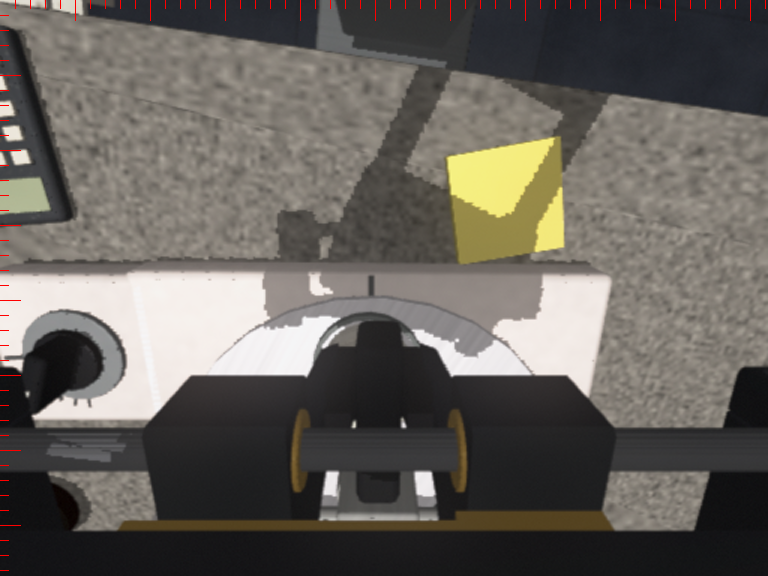

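View pics/t6.png

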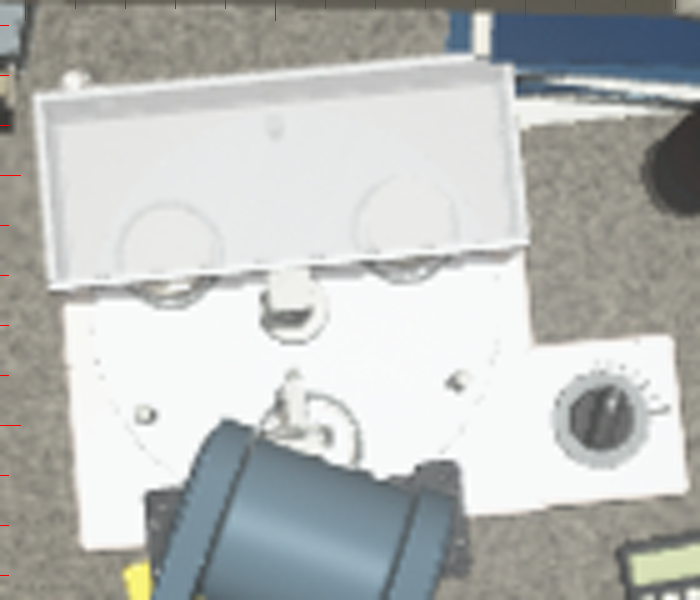

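View pics/s6.png

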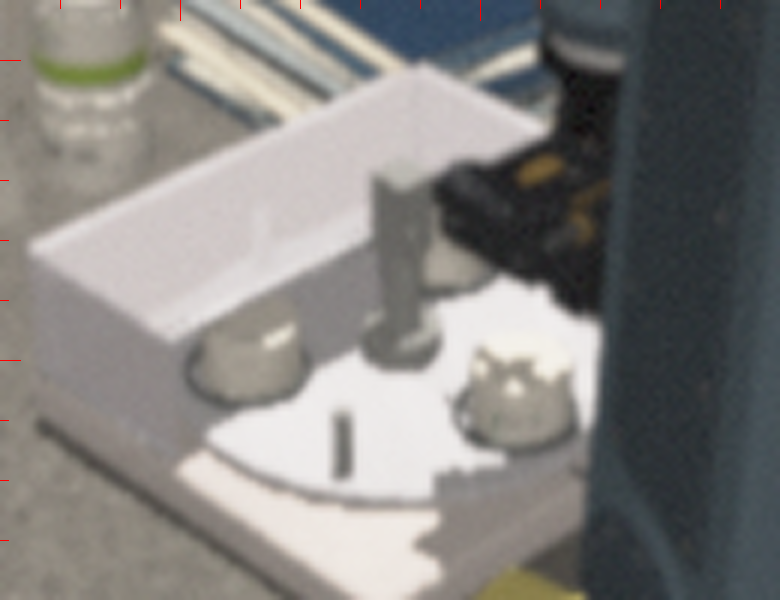

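Run:
```python
from plan import *
up("top","t7.png",235,160,280,215,12)
print(pose()[1])
```

```text
[ 0.43818168 -0.00527761  0.16124778]
```

View pics/t7.png

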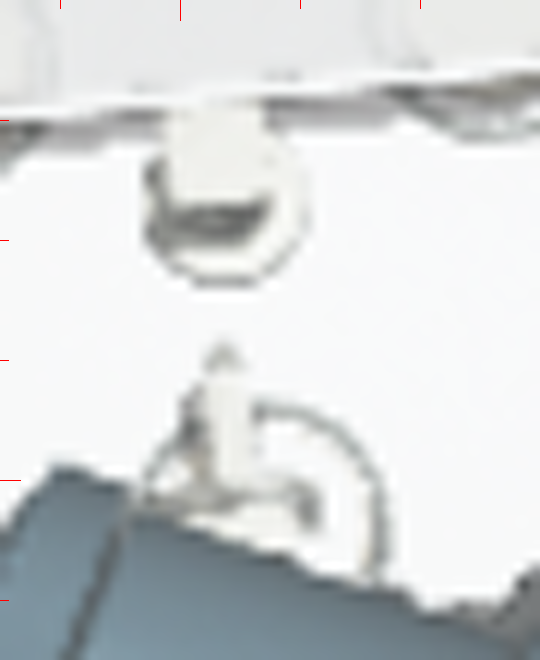

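Run:
```python
from plan import *
t=snapshot("top")
f=lambda x,y,z: atz(ray(t,235+x/12,160+y/12),z)
z=.161+.013
print("front edge centre",f(218,202,.176),"L",f(170,206,.176),"R",f(268,198,.176), "headcentre",f(216,152,.176))
tip=f(225,345,z);sh=f(231,430,z+.006);print("tip",tip,"shank",sh,np.degrees(np.arctan2(*(tip-sh)[[1,0]])))
o=np.array([.587,.0103]);m=np.array([.9917,.1287]);n=np.array([-.1287,.9917])
for p in (f(218,202,.176),f(216,152,.176),tip,sh): print((p[:2]-o)@m,(p[:2]-o)@n)
s,p,y,M=pose(); print("tcp",(p[:2]-o)@m,(p[:2]-o)@n, "tool y",M[:,1],"pred tip",(p+M@np.array([.001,.095,-.013])), "pred yaw",np.degrees(np.arctan2(M[1,1],M[0,1])))
```

```text
front edge centre [0.57195643 0.00736746 0.176     ] L [0.57057997 0.02001527 0.176     ] R [ 0.57334572 -0.0058056   0.176     ] headcentre [0.58521779 0.00825771 0.176     ]
tip [0.53429838 0.00454301 0.174     ] shank [0.51155009 0.00220903 0.18      ] 5.8580545978625835
-0.01529612493506442 -0.0009720919230946757
-0.0020302569070915063 -0.001795969827724239
-0.053005121664956606 0.0010734884308327428
-0.07586498804911343 0.0016865886543062565
tcp -0.14961304973320094 0.003855978688406035 tool y [0.99147359 0.12670069 0.03044766] pred tip [0.5318305  0.00766797 0.17713421] pred yaw 7.282373915244294
```

Run:
```python
from plan import *
plan([(.458,-.0064,.1377,98)],step=3)
```

```text
t 36.33 pos [ 0.4381 -0.0051  0.1612] yaw 97.31 toolz [0.0284 0.0177] gap 0.0157 F [ 0.7 -0.1 -3.2] j [-0.3  -0.06  2.03  0.03  1.15 -2.01]
-0.2 0.9 1.2 -0.006; -0.2 1 1.2 -0.006
end [ 0.4582 -0.0062  0.1378] 97.99
```

>>> jog_arm(steps="-0.2 0.9 1.2 -0.006; -0.2 0.9 1.2 -0.008")

```text
clock: 36.58
tool_pos: [0.4587, -0.0079, 0.1391]
orientation: [2.052, 2.36, 0.052]
wrist_force: [0.1, -0.0, -2.0]
finger_gap: 0.0157
```

Run:
```python
from plan import *
for i in range(5): snapshot("top")
plan([(.458,-.0064,.1377,98)],step=3,dec=2)
up("top","t8.png",235,160,280,215,12)
```

```text
t 36.83 pos [ 0.4579 -0.0074  0.1392] yaw 98.03 toolz [0.0311 0.0168] gap 0.0159 F [ 0.3  0.6 -2.1] j [-0.29  0.02  2.01  0.03  1.1  -2.02]
0.09 0.02 0.15 0.001
end [ 0.458  -0.0064  0.1377] 97.97
```

View pics/t8.png

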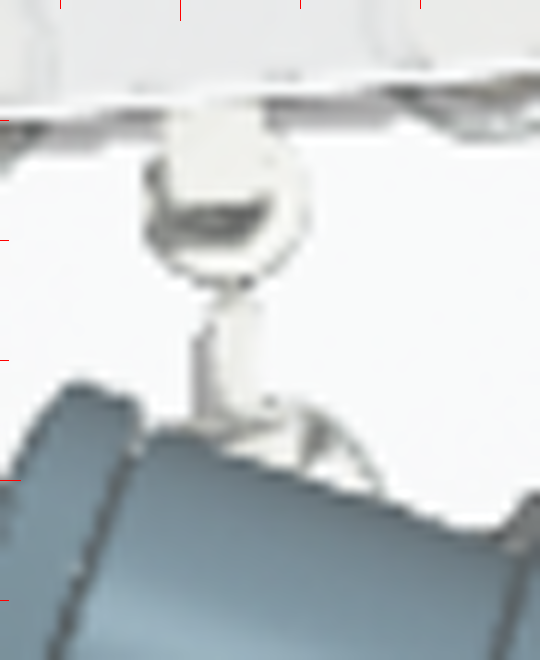

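Run:
```python
from plan import *
t=snapshot("top")
f=lambda x,y,z: atz(ray(t,235+x/12,160+y/12),z)
o=np.array([.587,.0103])
for yaw in (6.5,7.4):
  a=np.radians(yaw);m=np.array([np.cos(a),np.sin(a)]);n=np.array([-m[1],m[0]])
  for k,p in (("tip",f(235,287,.152)),("sh300",f(235,310,.158)),("sh350",f(238,350,.158)),("sh385",f(241,385,.158)),("hc",f(216,152,.176)),("hf",f(218,202,.176))): print(yaw,k,((p[:2]-o)@m).round(4),((p[:2]-o)@n).round(4))
```

```text
6.5 tip -0.036 -0.0034
6.5 sh300 -0.0427 -0.003
6.5 sh350 -0.0534 -0.0028
6.5 sh385 -0.0628 -0.0028
6.5 hc -0.002 -0.0018
6.5 hf -0.0153 -0.0012
7.4 tip -0.0361 -0.0028
7.4 sh300 -0.0427 -0.0023
7.4 sh350 -0.0535 -0.002
7.4 sh385 -0.0629 -0.0018
7.4 hc -0.002 -0.0018
7.4 hf -0.0153 -0.001
```

>>> jog_arm(steps="0.1 0.5 0.2 0; 0 0.7 0.1 0")

```text
clock: 37.17
tool_pos: [0.4704, -0.0045, 0.1373]
orientation: [2.051, 2.36, 0.053]
wrist_force: [0.0, -0.5, -2.2]
finger_gap: 0.0162
```

```bash
cat > ins.py <<'E'
from plan import *
import sys
for i in range(4): snapshot("top")
s,p,y,M=pose(); o=np.array([.587,.0103]);a=np.radians(7.3);m=np.array([np.cos(a),np.sin(a)]);n=np.array([-m[1],m[0]])
print("along %.4f lat %.4f z %.4f  F along %.1f lat %.1f z %.1f pitch %.4f"%((p[:2]-o)@m,(p[:2]-o)@n,p[2],s["wrist_force"][:2]@m,s["wrist_force"][:2]@n,s["wrist_force"][2],M[:2,2]@m))
print("shoulder gap mm", 1e3*(-.013-.0505-(p[:2]-o)@m))
al,lat,z=map(float,sys.argv[1:4]); t=o+m*al+n*lat
plan([(t[0],t[1],z,98)],step=float(sys.argv[4]) if len(sys.argv)>4 else 1,dec=2)
E
python3 ins.py -.1 .001 .138
python3 -c "
from plan import *
up('top','t9.png',235,160,280,215,12)"
```

```text
along -0.1178 lat 0.0002 z 0.1371  F along 0.5 lat -0.4 z -1.4 pitch 0.0340
shoulder gap mm 54.34121449404804
t 37.38 pos [ 0.4701 -0.0045  0.1371] yaw 98.04 toolz [0.0322 0.0164] gap 0.0159 F [ 0.5 -0.3 -1.4] j [-0.28  0.05  1.98  0.03  1.09 -2.  ]
0.03 0.89 -0.01 0; 0.03 0.9 -0.02 0.001
end [ 0.4877 -0.0014  0.138 ] 97.99
```

View pics/t9.png

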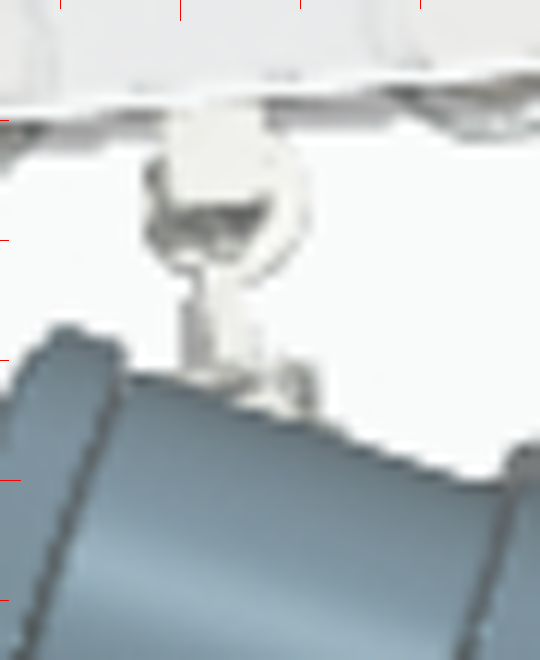

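>>> jog_arm(steps="0 0.9 0 0; 0 0.9 0 0")

```text
clock: 37.67
tool_pos: [0.4883, -0.002, 0.1376]
orientation: [2.052, 2.361, 0.052]
wrist_force: [-0.4, -1.1, -1.8]
finger_gap: 0.0157
```

```bash
python3 ins.py -.08 .0005 .138
```

```text
along -0.0998 lat 0.0004 z 0.1375  F along 0.8 lat -1.0 z -1.9 pitch 0.0337
shoulder gap mm 36.27306045482344
t 37.88 pos [ 0.488  -0.002   0.1375] yaw 98.03 toolz [0.0319 0.0163] gap 0.0161 F [ 0.9 -0.9 -1.9] j [-0.26  0.09  1.94  0.03  1.09 -1.99]
-0.01 0.99 0.01 0; 0 0.99 0.01 0.001
end [0.5076 0.0006 0.138 ] 97.97
```

>>> jog_arm(steps="0 0.9 0 0; 0 0.9 0 0")

```text
clock: 38.12
tool_pos: [0.5059, 0.0003, 0.138]
orientation: [2.053, 2.361, 0.05]
wrist_force: [-1.3, -1.5, -1.5]
finger_gap: 0.0156
```

```bash
python3 ins.py -.066 .0005 .138
```

```text
along -0.0816 lat 0.0004 z 0.1380  F along 0.1 lat -1.8 z -1.8 pitch 0.0334
shoulder gap mm 18.124635832565698
t 38.33 pos [5.06e-01 3.00e-04 1.38e-01] yaw 98.01 toolz [0.0316 0.016 ] gap 0.0159 F [ 0.3 -1.7 -1.8] j [-0.25  0.12  1.89  0.03  1.1  -1.97]
-0.01 0.78 0.03 0; 0 0.78 0.02 0
end [0.5215 0.0024 0.138 ] 98.01
```

In the hole with no resistance. Continue.

>>> jog_arm(steps="0 0.8 0 0; 0 0.8 0 0")

```text
clock: 38.58
tool_pos: [0.5185, 0.0025, 0.1371]
orientation: [2.056, 2.366, 0.042]
wrist_force: [-22.1, -6.7, 5.0]
finger_gap: 0.016
```

```bash
python3 ins.py -.0625 .0005 .138
python3 -c "
from plan import *
up('top','t10.png',235,160,280,215,12);up('scene','s10.png',200,140,280,210,8)"
```

```text
along -0.0689 lat 0.0010 z 0.1370  F along -11.1 lat -2.2 z 1.2 pitch 0.0244
shoulder gap mm 5.388595699995502
t 38.77 pos [0.5185 0.0026 0.137 ] yaw 98.01 toolz [0.0225 0.016 ] gap 0.0158 F [-10.7  -3.6   1.2] j [-0.24  0.16  1.85  0.02  1.11 -1.96]
-0.06 0.64 -0.09 0
end [0.5249 0.0029 0.138 ] 98.01
```

View pics/t10.png

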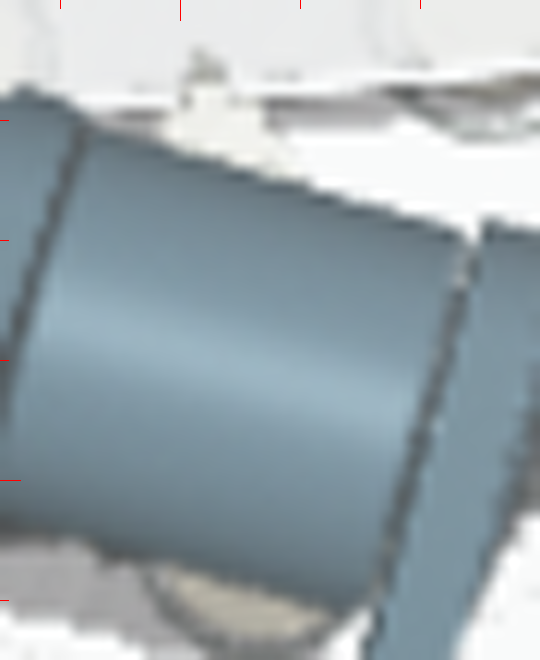

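View pics/s10.png

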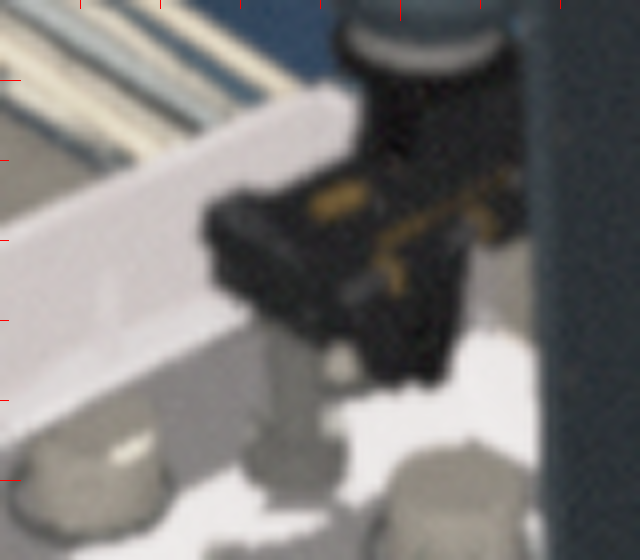

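>>> jog_arm(steps="0 0.8 0 0")

```text
clock: 39.0
tool_pos: [0.52, 0.0032, 0.1349]
orientation: [-2.057, -2.368, -0.024]
wrist_force: [-28.7, -11.0, 6.6]
finger_gap: 0.0162
```

```bash
python3 ins.py -.0625 .0005 .138
python3 -c "
from plan import *
up('top','t11.png',235,160,280,215,12)"
```

```text
along -0.0672 lat 0.0014 z 0.1347  F along -23.4 lat -5.0 z 5.7 pitch 0.0086
shoulder gap mm 3.67102279264879
t 39.20 pos [0.5202 0.0032 0.1347] yaw 98.03 toolz [0.0067 0.0153] gap 0.0158 F [-22.6  -7.9   5.7] j [-0.23  0.18  1.84  0.02  1.12 -1.95]
-0.09 0.47 -0.33 0.001
end [0.525  0.0029 0.138 ] 97.97
```

View pics/t11.png

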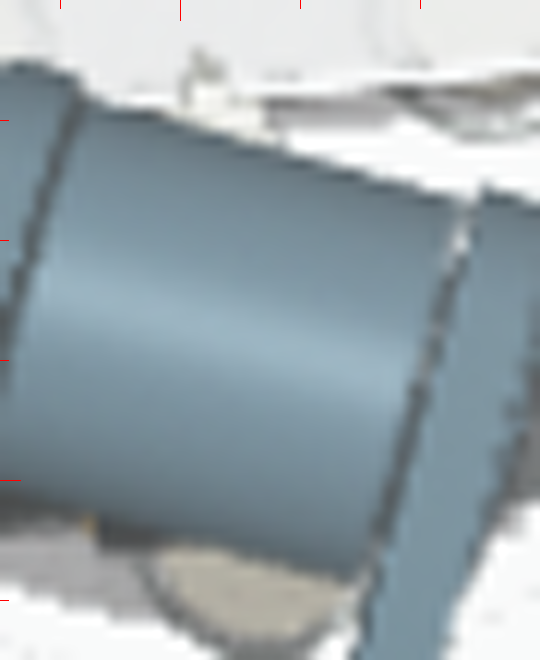

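Run:
```python
from plan import *
t=snapshot("top")
f=lambda x,y,z: atz(ray(t,235+x/12,160+y/12),z)
o=np.array([.587,.0103]);a=np.radians(7.);m=np.array([np.cos(a),np.sin(a)]);n=np.array([-m[1],m[0]])
for k,p in (("tip",f(206,50,.149)),("hf",f(218,202,.176))): print(k,(p[:2]-o)@m,(p[:2]-o)@n)
```

```text
tip 0.02893675020799177 -0.0013523346650658077
hf -0.01528882290656228 -0.001077330748113737
```

>>> jog_arm(steps="0 -0.4 0 0; 0 -0.1 0 0; 0 0 0 0; 0 0 0 0", hand=5)

```text
clock: 39.8
tool_pos: [0.5168, 0.0031, 0.1355]
orientation: [-2.058, -2.369, -0.029]
wrist_force: [0.2, -0.4, 0.5]
finger_gap: 0.0497
```

```bash
python3 ins.py -.067 .0005 .137
python3 - <<'E'
from plan import *
o=np.array([.587,.0103]);a=np.radians(7.3);m=np.array([np.cos(a),np.sin(a)])
t=o+m*-.085
plan([(.516,.002,.18,98),(t[0],t[1],.24,98)],step=4)
E
```

```text
along -0.0709 lat 0.0018 z 0.1353  F along 0.7 lat 0.1 z 0.2 pitch 0.0108
shoulder gap mm 7.44353365397682
t 40.00 pos [0.5164 0.003  0.1353] yaw 98.05 toolz [0.0088 0.0163] gap 0.0497 F [0.7 0.2 0.2] j [-0.24  0.17  1.85  0.02  1.12 -1.96]
-0.13 0.39 -0.17 0.001
end [0.5204 0.0023 0.137 ] 97.99
t 40.00 pos [0.5164 0.003  0.1353] yaw 98.05 toolz [0.0088 0.0163] gap 0.0497 F [0.7 0.2 0.2] j [-0.24  0.17  1.85  0.02  1.12 -1.96]
0 0 -2.2 0; 0 0 -2.3 0.001; 0 -0.6 -3 0; 0 -0.7 -3 0
end [ 5.026e-01 -5.000e-04  2.401e-01] 97.99
```

>>> jog_arm(steps="0 0 -2.2 0; 0 0 -2.3 0; 0 -0.6 -3 0; 0 -2 -2 0; 0 -3 0 0; 0 -3 0 0")

```text
clock: 40.75
tool_pos: [0.4297, -0.0108, 0.2324]
orientation: [-2.056, -2.37, -0.028]
wrist_force: [-0.3, -0.5, 0.2]
finger_gap: 0.05
```

Run:
```python
from plan import *
for i in range(4): snapshot("top")
print(pose()[1])
up('top','t12.png',235,155,280,215,11);up('scene','s12.png',200,140,280,210,8)
```

```text
[ 0.4307687  -0.01081056  0.23246708]
```

View pics/t12.png

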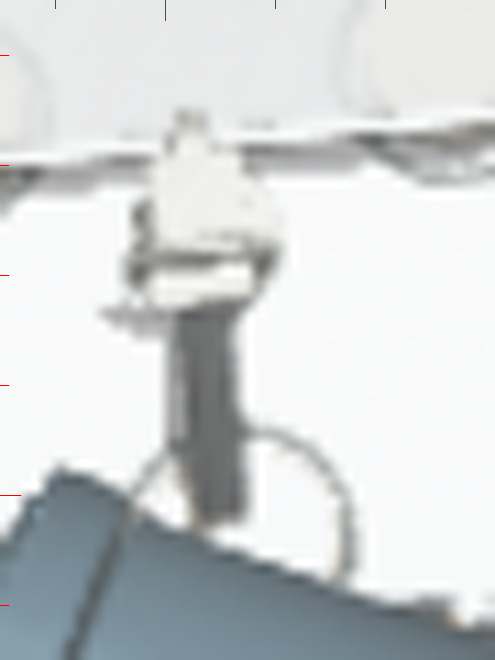

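View pics/s12.png

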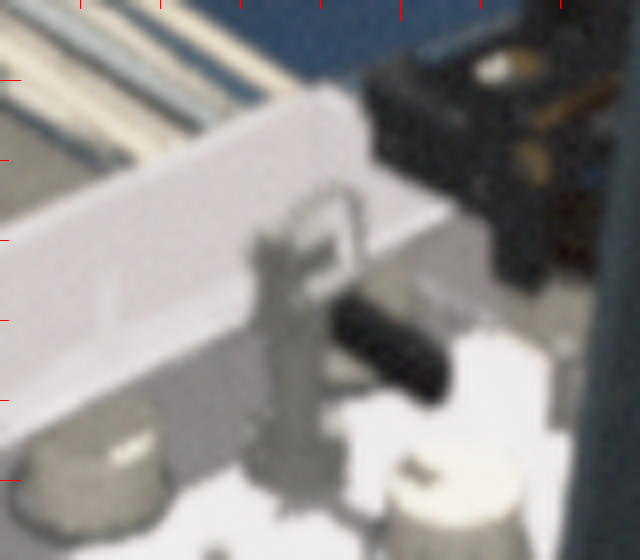

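```bash
python3 ins.py -.122 0 .127 4
```

```text
along -0.1577 lat -0.0009 z 0.2319  F along -0.8 lat 0.2 z -1.1 pitch 0.0099
shoulder gap mm 94.19575716438064
t 41.25 pos [ 0.4307 -0.0107  0.2319] yaw 98.11 toolz [0.0079 0.0166] gap 0.0500 F [-0.8  0.1 -1.1] j [-0.32 -0.16  1.96  0.02  1.33 -2.03]
-0.04 1.15 3.51 0.001; -0.04 1.16 3.51 0; -0.04 1.15 3.5 0.001
end [ 0.466  -0.0052  0.127 ] 98.0
```

>>> jog_arm(steps="0 0.9 3.5 0; 0 0.9 3.5 0; 0 0.9 3.3 0", hand=0)

```text
clock: 41.62
tool_pos: [0.4625, -0.0057, 0.1294]
orientation: [2.057, 2.372, 0.033]
wrist_force: [-0.0, 0.8, -0.3]
finger_gap: 0.0223
```

```bash
python3 ins.py -.104 0 .127 1; python3 -c "
from plan import *
look('w27.png')"
```

```text
along -0.1265 lat 0.0001 z 0.1303  F along 0.2 lat -1.2 z 0.6 pitch 0.0146
shoulder gap mm 62.95988047707016
t 41.83 pos [ 0.4616 -0.0057  0.1303] yaw 98.15 toolz [0.0127 0.015 ] gap 0.0064 F [ 0.4 -1.1  0.6] j [-0.28  0.05  1.99  0.02  1.09 -2.01]
-0.02 0.75 0.12 0.001; -0.01 0.75 0.12 0.001; -0.02 0.74 0.13 0.001
end [ 0.4838 -0.0029  0.127 ] 97.97
look [ 0.4616 -0.0057  0.1303] 0.041
```

View pics/w27.png

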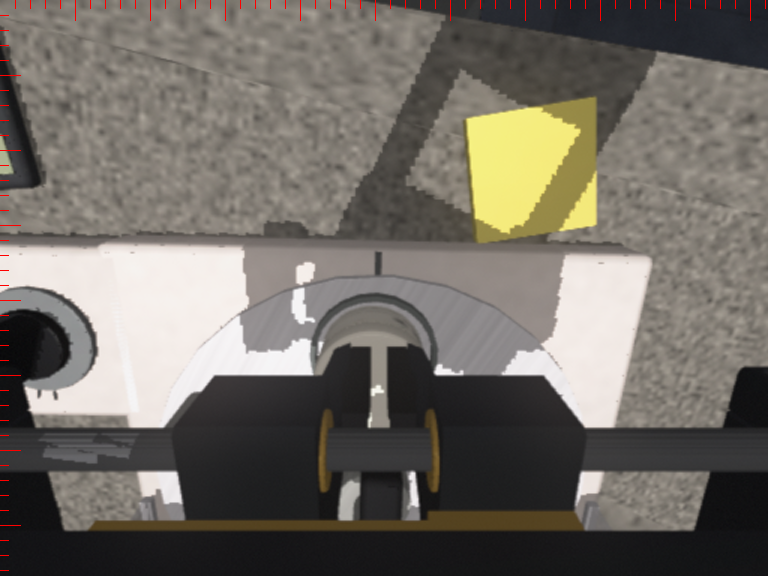

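>>> jog_arm(steps="0 0.7 0.2 0; 0 0.7 0.2 0; 0 0.7 0.1 0")

```text
clock: 42.25
tool_pos: [0.4863, -0.0034, 0.1301]
orientation: [2.053, 2.367, 0.037]
wrist_force: [-0.1, -0.7, 0.6]
finger_gap: 0.0003
```

```bash
python3 ins.py -.098 0 .127 1
```

```text
along -0.1024 lat -0.0006 z 0.1295  F along 0.0 lat -0.0 z -0.0 pitch 0.0217
shoulder gap mm 38.90895898415315
t 42.45 pos [ 0.4855 -0.0033  0.1295] yaw 98.13 toolz [0.0202 0.013 ] gap 0.0004 F [ 0. -0. -0.] j [-0.26  0.1   1.94  0.02  1.09 -1.99]
0.05 0.44 0.26 0.002
end [ 0.4898 -0.0021  0.127 ] 98.02
```

>>> jog_arm(steps="0 0.6 0.1 0")

```text
clock: 42.58
tool_pos: [0.4873, -0.0021, 0.1273]
orientation: [-2.056, -2.373, -0.026]
wrist_force: [-26.7, -3.7, 12.9]
finger_gap: 0.0005
```

```bash
python3 ins.py -.094 0 .127 1
```

```text
along -0.1007 lat 0.0003 z 0.1272  F along -16.9 lat -1.0 z 9.6 pitch 0.0112
shoulder gap mm 37.17960261734942
t 42.77 pos [ 0.4871 -0.0022  0.1272] yaw 98.19 toolz [0.0096 0.0134] gap 0.0002 F [-16.6  -3.1   9.6] j [-0.26  0.11  1.93  0.02  1.09 -1.98]
-0.04 0.67 0.03 0.003
end [ 0.4938 -0.0016  0.127 ] 98.02
```

>>> jog_arm(steps="0 -0.8 0 0; 0 -0.8 -2 0; 0 0 -3 0; 0 0.5 -2 0")

```text
clock: 43.28
tool_pos: [0.473, -0.0043, 0.1967]
orientation: [-2.054, -2.369, -0.023]
wrist_force: [-0.4, 0.2, -1.0]
finger_gap: 0.0008
```

```bash
python3 ins.py -.05 0 .20 3
python3 -c "
from plan import *
up('top','t13.png',235,155,280,215,11);up('scene','s13.png',200,140,280,210,8)"
```

```text
along -0.1152 lat 0.0001 z 0.1951  F along -1.0 lat -0.0 z -0.2 pitch 0.0064
shoulder gap mm 51.69670870376121
t 43.48 pos [ 0.4727 -0.0042  0.1951] yaw 98.17 toolz [0.0045 0.0151] gap 0.0003 F [-1.  -0.2 -0.2] j [-0.27 -0.01  1.9   0.02  1.25 -1.99]
-0.03 2.17 -0.15 0.001; -0.03 2.18 -0.15 0.001; -0.04 2.17 -0.15 0.001
end [0.5374 0.0039 0.2   ] 97.99
```

View pics/t13.png

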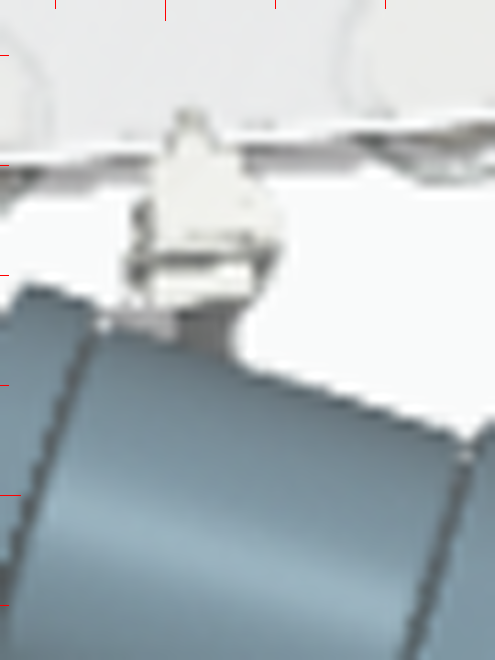

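View pics/s13.png

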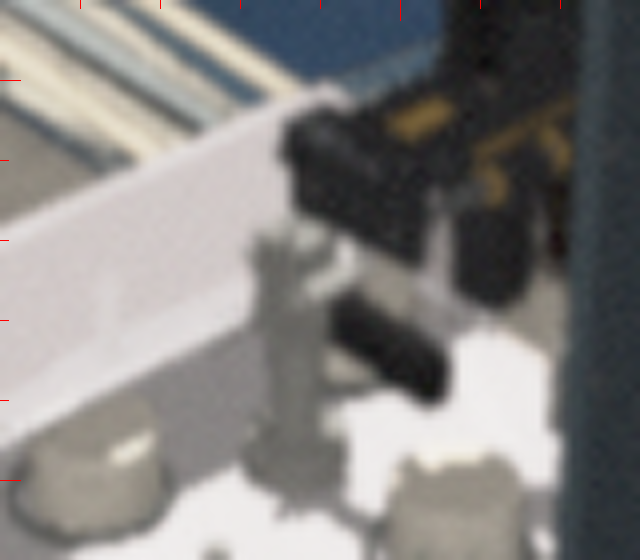

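>>> jog_arm(steps="0 2.2 0.4 0; 0 2.2 0.3 0; 0 1.5 0.2 0")

```text
clock: 43.95
tool_pos: [0.5292, 0.005, 0.1815]
orientation: [-2.05, -2.363, -0.017]
wrist_force: [0.7, 0.3, 0.4]
finger_gap: 0.0002
```

```bash
python3 ins.py 0 0 .187 1.5
```

```text
along -0.0589 lat 0.0021 z 0.1819  F along -0.4 lat -0.6 z -0.1 pitch -0.0013
shoulder gap mm -4.584861060209229
t 44.15 pos [0.5283 0.0049 0.1819] yaw 98.13 toolz [-0.0035  0.0168] gap 0.0006 F [-0.3 -0.7 -0.1] j [-0.23  0.14  1.78  0.02  1.23 -1.94]
-0.07 1.47 -0.13 0.001; -0.07 1.47 -0.13 0; -0.07 1.47 -0.13 0.001; -0.07 1.48 -0.13 0
end [0.587  0.0103 0.187 ] 98.01
```

>>> jog_arm(steps="-0.1 0.5 -0.6 0; -0.1 1 -0.3 0; 0 1 -0.2 0")

```text
clock: 44.52
tool_pos: [0.5535, 0.0061, 0.1937]
orientation: [-2.05, -2.362, -0.016]
wrist_force: [0.3, 0.3, -0.1]
finger_gap: 0.0004
```

```bash
python3 ins.py 0 0 .187 1.5
python3 -c "
from plan import *
up('top','t14.png',235,155,280,215,11);up('scene','s14.png',200,140,280,210,8)"
```

```text
along -0.0345 lat 0.0004 z 0.1930  F along -0.5 lat -0.9 z -0.3 pitch -0.0025
shoulder gap mm -29.046542563449858
t 44.73 pos [0.5528 0.0063 0.193 ] yaw 98.12 toolz [-0.0047  0.017 ] gap 0.0006 F [-0.3 -0.9 -0.3] j [-0.21  0.18  1.7   0.02  1.27 -1.93]
-0.03 1.15 0.2 0.001; -0.03 1.15 0.2 0.001; -0.04 1.15 0.19 0
end [0.587  0.0103 0.187 ] 98.0
```

View pics/s14.png

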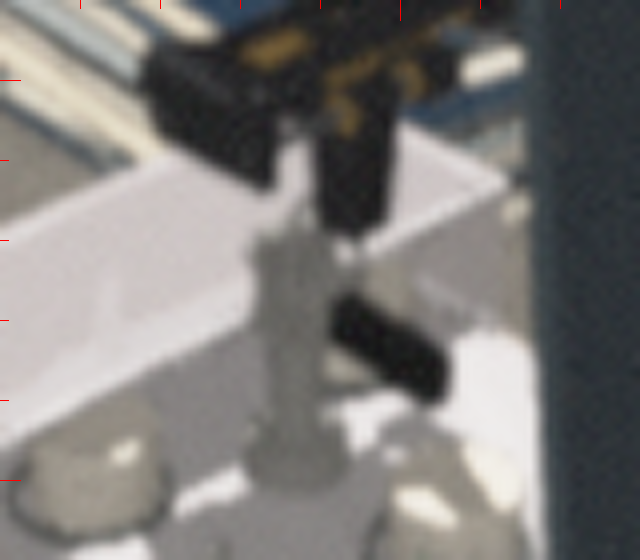

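>>> jog_arm(steps="0 1.2 0.2 0; 0 1.2 0.1 0")

```text
clock: 45.08
tool_pos: [0.5764, 0.0099, 0.1894]
orientation: [-2.049, -2.361, -0.014]
wrist_force: [-0.6, -0.8, -0.6]
finger_gap: 0.0003
```

```bash
python3 ins.py 0.01 0 .187 1.5
```

```text
along -0.0109 lat 0.0010 z 0.1893  F along -0.9 lat 0.2 z -0.9 pitch -0.0041
shoulder gap mm -52.56204723082703
t 45.27 pos [0.576  0.0099 0.1893] yaw 98.11 toolz [-0.0063  0.0172] gap 0.0004 F [-1.   0.1 -0.9] j [-0.2   0.24  1.65  0.02  1.27 -1.91]
-0.07 1.05 0.11 0.001; -0.06 1.04 0.11 0.001
end [0.5969 0.0116 0.187 ] 97.99
```

>>> jog_arm(steps="0 1 0.1 0; 0 1.1 0.1 0; 0 0.5 0 0")

```text
clock: 45.65
tool_pos: [0.6034, 0.0138, 0.1872]
orientation: [-2.049, -2.361, -0.015]
wrist_force: [0.4, -0.6, -0.3]
finger_gap: 0.0003
```

```bash
python3 ins.py 0.01 0 .187 1.5
python3 -c "
from plan import *
up('top','t15.png',235,155,280,215,11);up('scene','s15.png',200,140,280,210,8)"
```

```text
along 0.0158 lat 0.0015 z 0.1872  F along -0.4 lat -0.9 z 0.7 pitch -0.0041
shoulder gap mm -79.30537158065151
t 45.85 pos [0.6025 0.0138 0.1872] yaw 98.10 toolz [-0.0063  0.0172] gap -0.0000 F [-0.3 -1.   0.7] j [-0.18  0.29  1.58  0.02  1.28 -1.9 ]
-0.14 -0.58 0.02 0.002
end [0.5969 0.0116 0.187 ] 97.99
```

View pics/s15.png

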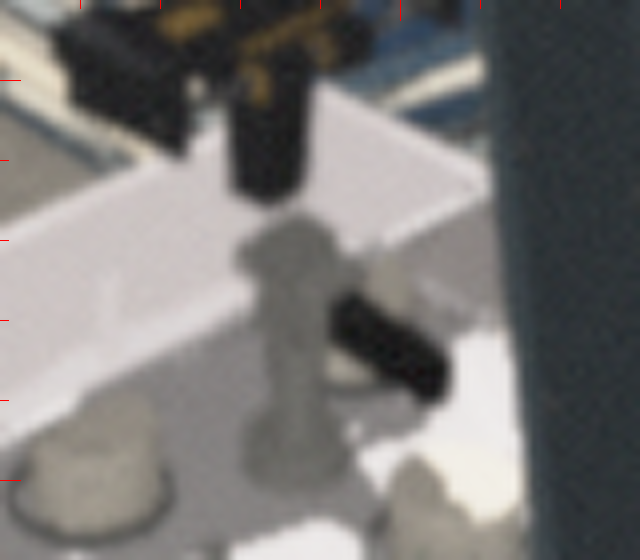

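Run:
```python
from plan import *
plan([(.6025,.0138,.24,98),(.57,-.20,.23,98)],step=5)
```

```text
t 45.95 pos [0.6022 0.0138 0.1872] yaw 98.09 toolz [-0.0064  0.0172] gap 0.0007 F [-0.  -0.5 -0.7] j [-0.18  0.29  1.58  0.02  1.28 -1.9 ]
0 0 -2.6 0.001; 0.1 0 -2.7 0.001; -4.1 -1.2 0.1 0; -4.2 -1.2 0.1 0; -4.1 -1.3 0.2 0; -4.2 -1.2 0.1 0; -4.1 -1.3 0.2 0
end [ 0.5697 -0.1996  0.2298] 97.98
```

>>> jog_arm(steps="0 0 -2.6 0; 0 0 -2.7 0; -4.1 -1.2 0 0; -4.2 -1.2 0.1 0; -4.1 -1.3 0.2 0; -4.2 -1.2 0.1 0; -4.1 -1.3 0.2 0", hand=6)

```text
clock: 46.82
tool_pos: [0.5691, -0.2035, 0.2338]
orientation: [-2.043, -2.368, -0.015]
wrist_force: [0.6, 0.3, -0.4]
finger_gap: 0.0597
```

Run:
```python
from plan import *
for i in range(3): snapshot("top")
look("w28.png")
up('top','t16.png',195,150,335,235,5.5);up('scene','s16.png',200,140,280,210,8)
plan([(.517,-.203,.13,98)])
```

```text
look [ 0.5688 -0.204   0.2333] 0.053
t 47.12 pos [ 0.5696 -0.2013  0.2335] yaw 98.47 toolz [-0.0047  0.0171] gap 0.0598 F [-0.6  0.4 -0.1] j [-0.54  0.26  1.53  0.01  1.37 -2.26]
0.2 -2.6 5.2 0.004; 0.2 -2.6 5.2 0.004
end [ 0.5171 -0.2031  0.1297] 98.01
```

View pics/w28.png

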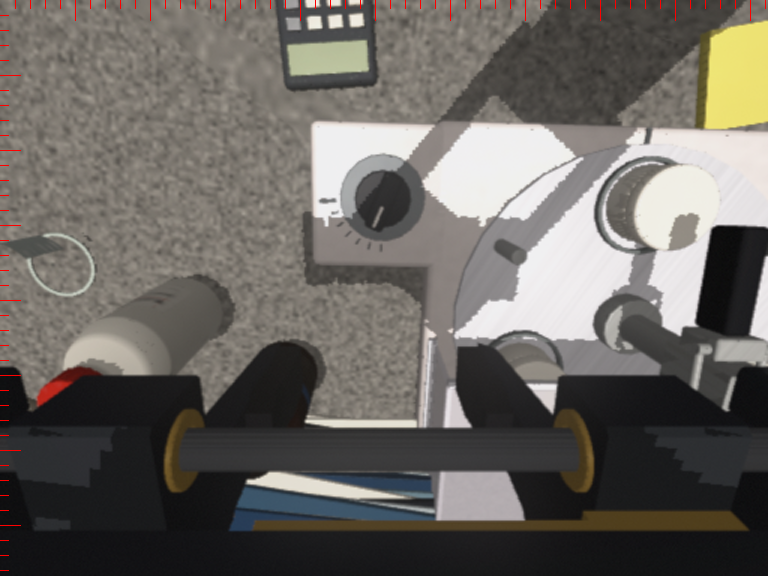

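View pics/s16.png

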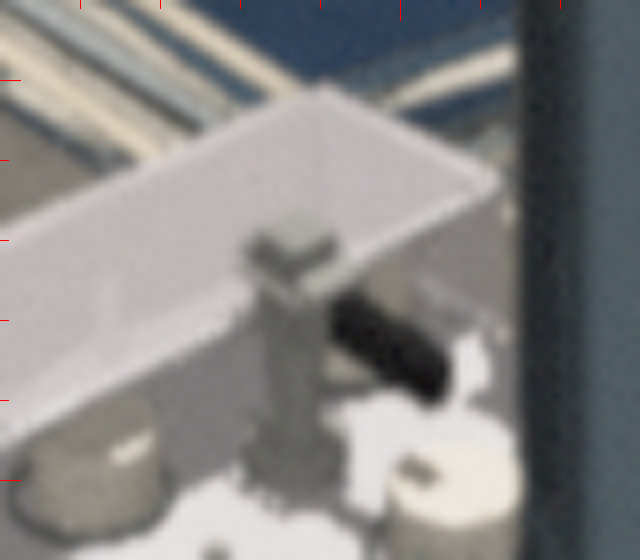

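View pics/t16.png

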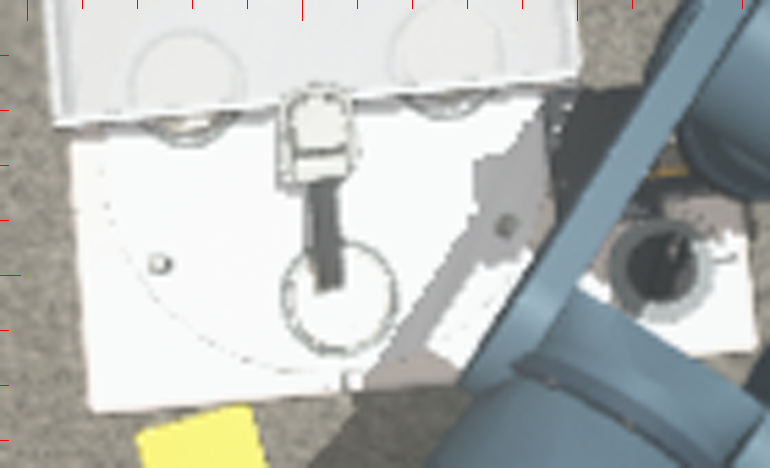

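Run:
```python
from plan import *
look("w29f.png"); up("wrist","w29.png",200,90,300,180,7)
```

```text
look [ 0.5696 -0.2013  0.2335] 0.015
```

View pics/w29.png

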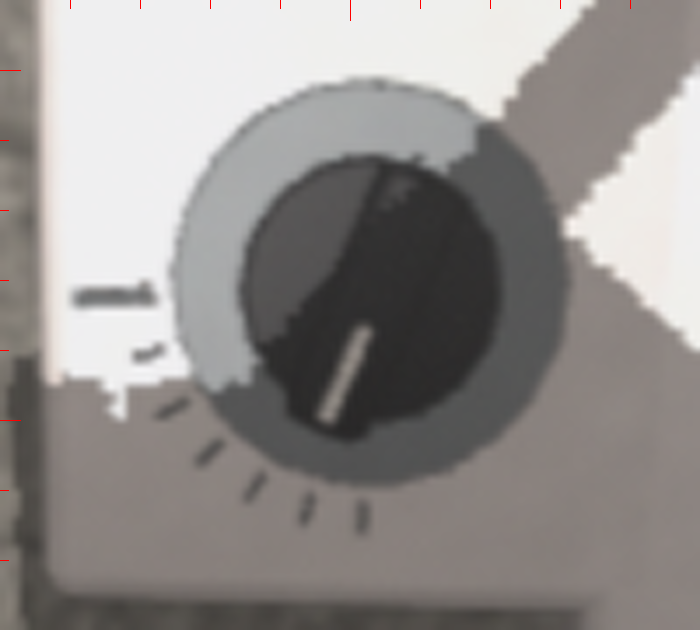

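Run:
```python
from plan import *
st=last(); s=snapshot("wrist")
print(atz(ray(s,252.9,130.3,st),.042))
f=lambda x,y,z: atz(ray(s,200+x/7,90+y/7,st),z)
c=f(370,282,.042)
mk=[f(362,518,.038),f(306,507,.038),f(115,295,.038)]
for q in mk: d=q-c; print("mark world angle",np.degrees(np.arctan2(d[1],d[0])))
for z in (.07,.08): d=f(325,420,z)-f(367,328,z); print("pointer",np.degrees(np.arctan2(d[1],d[0])))
t=snapshot("top"); print(tri(ray(s,252.9,130.3,st),ray(t,195+600/5,115+418/5)))
plan([(.556,-.197,.14,98)])
```

```text
[ 0.51631726 -0.20462328  0.042     ]
mark world angle 6.638624208478747
mark world angle -7.539229256043594
mark world angle -78.38852225915522
pointer -16.441166913304837
pointer -16.4411669133049
(array([ 0.51530912, -0.204777  ,  0.0487779 ]), [np.float64(0.0005943526508216318), np.float64(0.0005943526508219355)])
t 47.33 pos [ 0.5698 -0.201   0.2336] yaw 98.54 toolz [-0.0046  0.0166] gap 0.0597 F [-0.   0.2  0.7] j [-0.54  0.26  1.53  0.01  1.37 -2.26]
0.2 -0.6 4.7 0.005; 0.2 -0.7 4.7 0.004
end [ 0.556  -0.1974  0.1397] 98.02
```

Run:
```python
from plan import *
st=last(); s=snapshot("wrist")
f=lambda x,y,z: atz(ray(s,200+x/7,90+y/7,st),z)
c=np.array([.5165,-.2047])
for z in (.05,.06,.07,.08,.09):
    q=f(325,420,z)[:2]-c; q2=f(367,328,z)[:2]-c; e=f(345,440,z)[:2]-c
    print(z,np.linalg.norm(q).round(4),np.degrees(np.arctan2(q[1],q[0])).round(1),np.linalg.norm(q2).round(4),np.linalg.norm(e).round(4))
plan([(.5165,-.2047,.16,73.6)])
```

```text
0.05 0.0234 -10.7 0.0068 0.0258
0.06 0.0221 -11.7 0.006 0.0244
0.07 0.0208 -12.9 0.0051 0.023
0.08 0.0196 -14.1 0.0043 0.0216
0.09 0.0183 -15.6 0.0035 0.0202
t 47.38 pos [ 0.5698 -0.2012  0.2336] yaw 98.52 toolz [-0.0046  0.0166] gap 0.0603 F [ 0.2  0.6 -0.2] j [-0.54  0.26  1.53  0.01  1.37 -2.26]
0.1 -1.8 2.5 0.145; -0.1 -1.8 2.4 0.145; -0.4 -1.7 2.5 0.145
end [ 0.5162 -0.2043  0.1598] 73.6
```

Run:
```python
from plan import *
t=snapshot("top")
print("amber cap",atz(ray(t,341,142),.135),"base",atz(ray(t,332.5,151),.0))
s=snapshot("scene")
# scene crop s2: bottle base centre approx (620,195)/6, cap (640,15)/6
print(atz(ray(s,170+625/6,140+195/6),0.0),atz(ray(s,170+641/6,140+18/6),.135))
```

```text
amber cap [ 0.69798098 -0.27622548  0.135     ] base [ 0.69046568 -0.27086384  0.        ]
[ 0.68839104 -0.26007065  0.        ] [ 0.69003763 -0.26747584  0.135     ]
```

>>> jog_arm(steps="0.1 -1.8 2.5 0.145; -0.1 -1.8 2.4 0.145; -0.4 -1.7 2.5 0.145; 0 0 0 0.02", hand=4.5)

```text
clock: 47.98
tool_pos: [0.5158, -0.2036, 0.1588]
orientation: [-2.533, -1.834, -0.011]
wrist_force: [0.3, 0.2, 0.9]
finger_gap: 0.045
```

Run:
```python
from plan import *
for i in range(4): snapshot("top")
look("w30.png")
plan([(.5165,-.2047,.10,73.6)],step=4)
```

```text
look [ 0.5191 -0.2052  0.1622] 0.006
t 48.23 pos [ 0.519  -0.2051  0.1621] yaw 71.95 toolz [0.0033 0.0116] gap 0.0449 F [0.1 0.6 0.5] j [-0.6   0.23  1.72  0.01  1.2  -1.86]
-0.1 -0.1 3.1 -0.014; 0 -0.1 3.1 -0.015
end [ 0.517  -0.2047  0.1001] 73.62
```

View pics/w30.png

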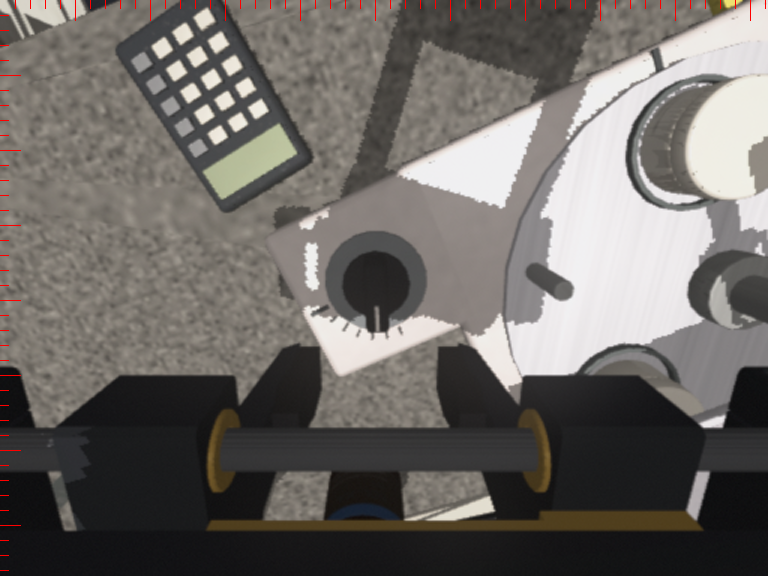

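>>> jog_arm(steps="-0.1 -0.1 3.1 0; 0 -0.1 3.1 0; 0 -0.1 2.2 0")

```text
clock: 48.6
tool_pos: [0.5218, -0.2068, 0.0818]
orientation: [2.534, 1.85, 0.022]
wrist_force: [0.2, 0.0, 1.1]
finger_gap: 0.0451
```

Run:
```python
from plan import *
for i in range(4): snapshot("top")
look("w31.png")
plan([(.5165,-.2047,.056,72)],step=4,dec=2)
```

```text
look [ 0.5216 -0.2068  0.0827] 0.021
t 48.85 pos [ 0.5219 -0.207   0.0832] yaw 72.20 toolz [0.014  0.0045] gap 0.0453 F [-0.4  0.5  1.6] j [-0.6   0.33  1.76  0.01  1.03 -1.86]
0.03 -0.62 2.72 0.004
end [ 0.5165 -0.2047  0.056 ] 71.97
```

View pics/w31.png

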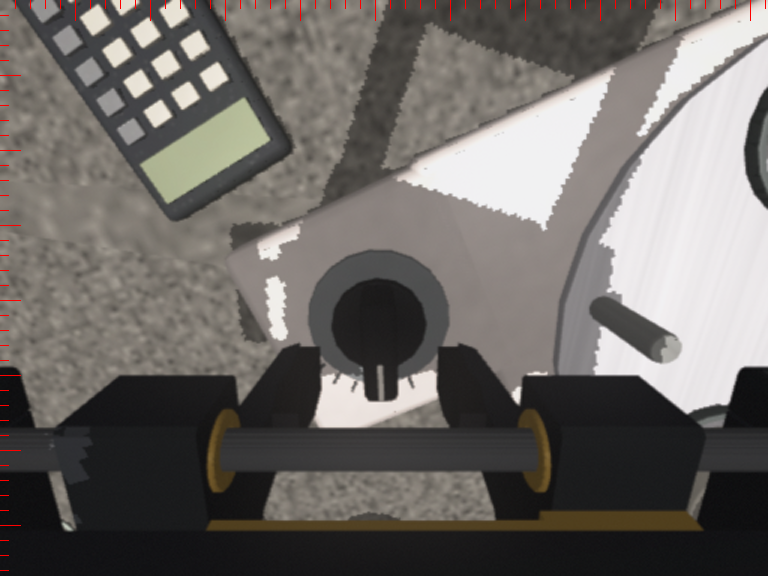

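Bar is centred between the fingers and vertical at (380,382). Descend and grip.

>>> jog_arm(steps="0 -0.5 1.4 0; 0 -0.4 1.4 0")

```text
clock: 49.1
tool_pos: [0.5157, -0.2055, 0.0569]
orientation: [2.529, 1.845, 0.025]
wrist_force: [1.1, -0.1, -0.9]
finger_gap: 0.0449
```

Run:
```python
from plan import *
for i in range(4): snapshot("top")
plan([(.5165,-.2047,.056,72)],step=4,dec=2)
```

```text
t 49.30 pos [ 0.5153 -0.2052  0.0567] yaw 72.23 toolz [0.0176 0.0021] gap 0.0450 F [-0.3 -0.3 -0.1] j [-0.6   0.36  1.79  0.01  0.97 -1.87]
0.08 0.1 0.07 0.004
end [ 0.5165 -0.2047  0.056 ] 72.0
```

>>> jog_arm(steps="0 0 0.1 0; 0.1 0 0.1 0; 0 0 0.1 0; 0 0 0 0", hand=0.8)

```text
clock: 49.8
tool_pos: [0.5164, -0.2048, 0.0543]
orientation: [2.529, 1.845, 0.025]
wrist_force: [-1.2, -1.0, -1.8]
finger_gap: 0.014
```

>>> jog_arm(steps="0 0 0 0.15; 0 0 0 0.15; 0 0 0 0.15; 0 0 0 0.15")

```text
clock: 50.3
tool_pos: [0.5169, -0.2041, 0.0543]
orientation: [2.976, 0.991, 0.03]
wrist_force: [0.1, 0.2, -1.1]
finger_gap: 0.0143
```

Run:
```python
from plan import *
for i in range(3): snapshot("top")
plan([(.5165,-.2047,.056,11)],step=4,dec=2)
```

```text
t 50.45 pos [ 0.5169 -0.2041  0.0543] yaw 37.26 toolz [0.0197 0.0016] gap 0.0136 F [ 2.   1.  -1.7] j [-0.6   0.37  1.79  0.02  0.97 -1.26]
-0.02 0.01 -0.06 0.153; -0.02 0.01 -0.06 0.153; -0.02 0.01 -0.05 0.152
end [ 0.5165 -0.2047  0.056 ] 11.02
```

>>> jog_arm(steps="0 0 0 0.155; 0 0 0 0.155; 0 0 0 0.15")

```text
clock: 50.82
tool_pos: [0.5175, -0.2039, 0.0543]
orientation: [3.127, 0.295, 0.033]
wrist_force: [2.8, 1.1, -1.4]
finger_gap: 0.0137
```

Run:
```python
from plan import *
for i in range(3): snapshot("top")
plan([(.5165,-.2047,.056,11)],step=4,dec=2)
```

```text
t 50.98 pos [ 0.5175 -0.2039  0.0543] yaw 11.14 toolz [0.0208 0.0016] gap 0.0136 F [ 2.9  1.3 -2.4] j [-0.6   0.37  1.79  0.02  0.97 -0.8 ]
-0.11 0.06 -0.17 0.002
end [ 0.5165 -0.2047  0.056 ] 11.03
```

Release, rise and check.

>>> jog_arm(steps="0 0 0 0; 0 0 0 0; 0 0 0 0; 0 0 -2 0; 0 0 -4 0; 0 0 -4 0", hand=4.5)

```text
clock: 51.72
tool_pos: [0.5123, -0.2028, 0.153]
orientation: [-3.12, -0.319, -0.021]
wrist_force: [-0.7, -0.2, -0.0]
finger_gap: 0.0453
```

Run:
```python
from plan import *
for i in range(4): snapshot("top")
look("w32f.png"); up("wrist","w32.png",180,110,320,240,5)
up('top','t17.png',195,150,335,235,5.5)
```

```text
look [ 0.5131 -0.2033  0.1528] 0.043
```

View pics/w32.png

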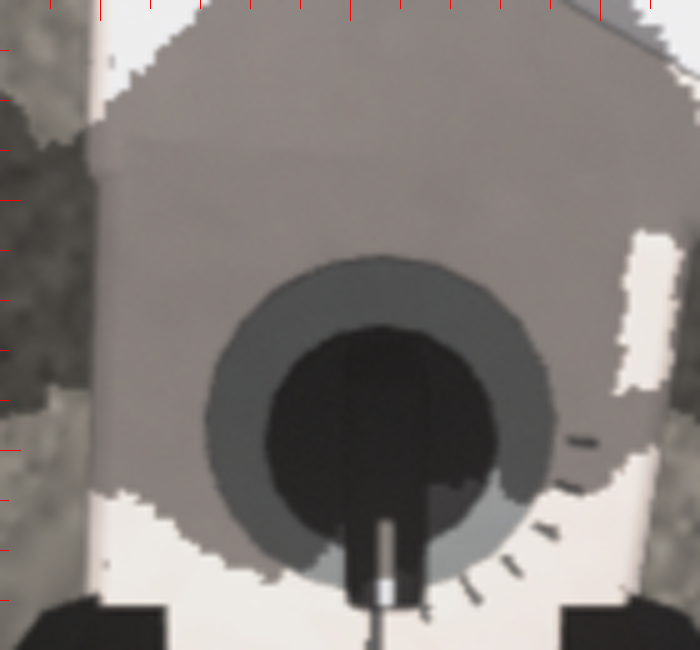

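View pics/t17.png

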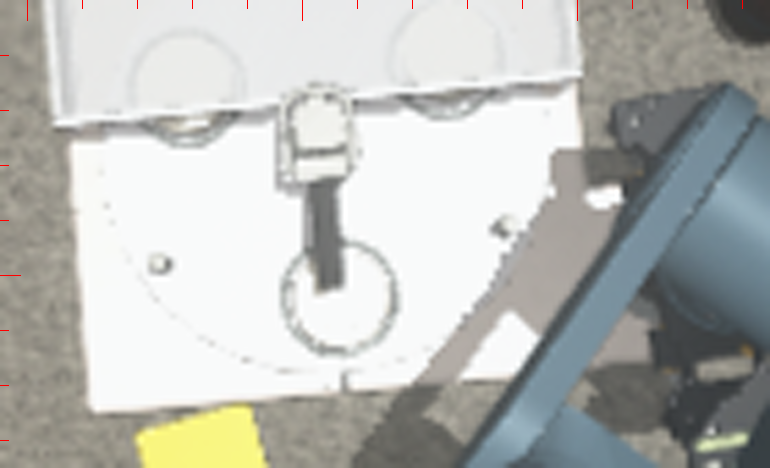

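Run:
```python
from plan import *
s=up('scene','s17.png',215,155,265,195,14); t=up('top','t18.png',240,155,270,190,18)
o=np.array([.587,.0103]);a=np.radians(7.2);m=np.array([np.cos(a),np.sin(a)]);n=np.array([-m[1],m[0]])
for th in (-.08,0,.15,.3,.5):
  for lat in (-.0195,0,.0195):
    p=np.r_[o+m*(-.019+.044*np.cos(th))+n*lat,.159+.044*np.sin(th)]
    u,v=proj(s,p);x,y=proj(t,p); print(th,lat,round((u-215)*14),round((v-155)*14),"| top",round((x-240)*18),round((y-155)*18))
u,v=proj(s,np.r_[o,.176]);x,y=proj(t,np.r_[o,.176]); print("head top",(u-215)*14,(v-155)*14,(x-240)*18,(y-155)*18)
```

```text
-0.08 -0.0195 288 176 | top 320 173
-0.08 0 232 205 | top 212 183
-0.08 0.0195 176 234 | top 104 194
0 -0.0195 288 164 | top 320 169
0 0 232 193 | top 212 180
0 0.0195 175 222 | top 103 191
0.15 -0.0195 289 143 | top 320 167
0.15 0 233 171 | top 211 178
0.15 0.0195 176 200 | top 102 189
0.3 -0.0195 293 123 | top 320 170
0.3 0 237 151 | top 211 181
0.3 0.0195 180 180 | top 101 193
0.5 -0.0195 302 101 | top 321 184
0.5 0 246 129 | top 211 195
0.5 0.0195 189 158 | top 101 206
head top 301.136632637761 172.70093283730398 222.69345567316822 307.6621991337705
```

View pics/s17.png

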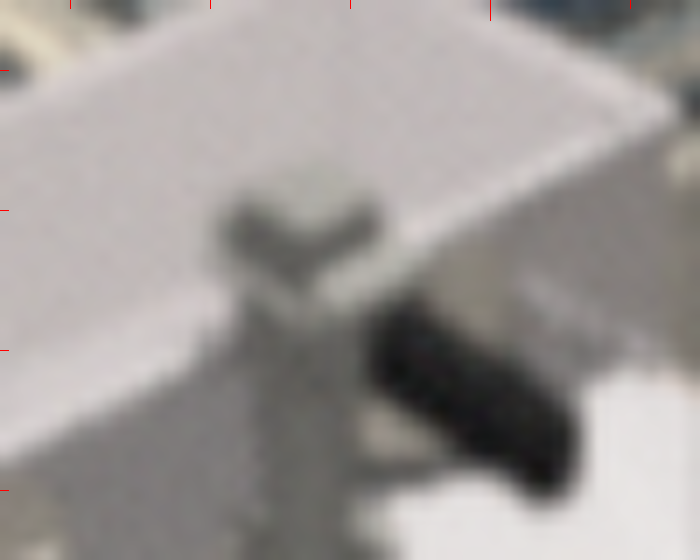

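View pics/t18.png

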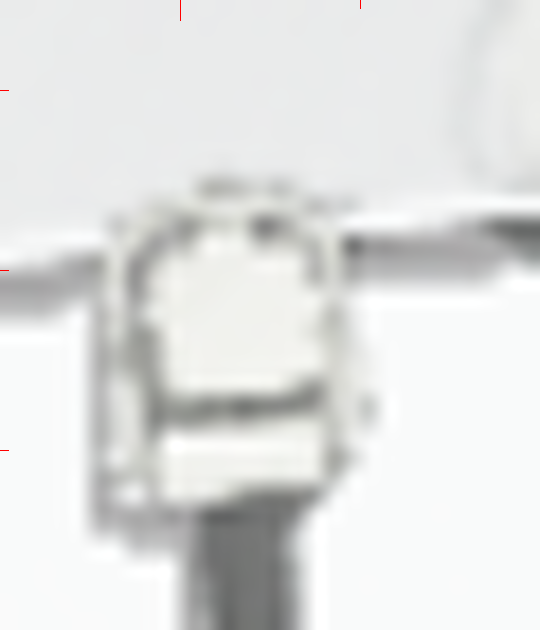

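Run:
```python
from plan import *
t=snapshot("top")
o=np.array([.587,.0103]);a=np.radians(7.2);m=np.array([np.cos(a),np.sin(a)])
def P(al,z): 
    x,y=proj(t,np.r_[o+m*al,z]); return round((x-240)*18),round((y-155)*18)
print("head front top",P(-.013,.176),"rear",P(.013,.176),"face at z.165",P(-.013,.165))
for g in (0,.002,.004,.006):
  for d in (0,.09):
    f=lambda x,z: P(-.013-g+x*np.cos(d)-(z)*np.sin(d)*1, .150+z*np.cos(d)+x*np.sin(d))
    print(g,d,"collar front",f(0,.015),"back",f(-.014,.015),"handle end",f(-.078,.013),"tip",f(.044,0))
up('top','t19.png',235,160,280,215,12)
```

```text
head front top (230, 381) rear (215, 235) face at z.165 (232, 387)
0 0 collar front (232, 387) back (239, 465) handle end (275, 825) tip (210, 154)
0 0.09 collar front (232, 395) back (240, 473) handle end (276, 831) tip (209, 152)
0.002 0 collar front (233, 398) back (240, 476) handle end (276, 836) tip (211, 165)
0.002 0.09 collar front (233, 406) back (241, 484) handle end (277, 842) tip (210, 163)
0.004 0 collar front (234, 409) back (242, 488) handle end (277, 847) tip (212, 176)
0.004 0.09 collar front (235, 417) back (242, 495) handle end (279, 853) tip (211, 174)
0.006 0 collar front (235, 421) back (243, 499) handle end (278, 858) tip (213, 187)
0.006 0.09 collar front (236, 428) back (244, 507) handle end (280, 865) tip (212, 185)
```

View pics/t19.png

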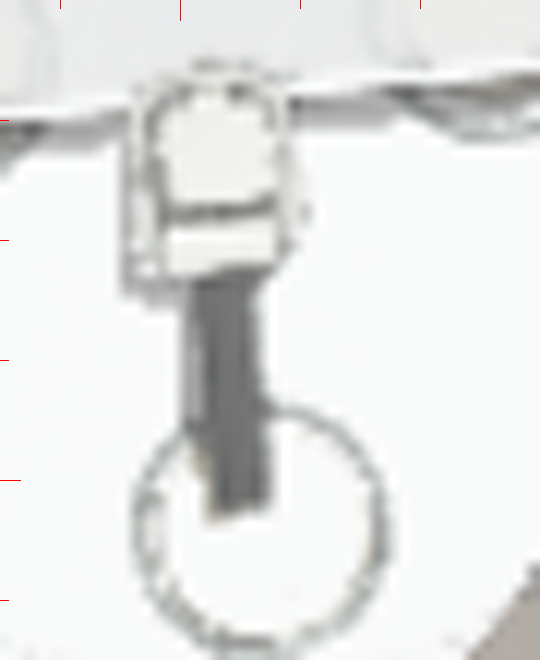

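Run:
```python
from plan import *
st=last(); s=snapshot("wrist")
f=lambda x,y,z: atz(ray(s,180+x/5,110+y/5,st),z)
d=f(385,598,.083)-f(387,522,.083);print("pointer",np.degrees(np.arctan2(d[1],d[0])))
d=f(427,600,.083)-f(427,500,.083);print("bar edge",np.degrees(np.arctan2(d[1],d[0])))
c=f(380,425,.042)
for x,y in ((376,640),(582,441),(570,488)): d=f(x,y,.038)-c;print("mark",np.degrees(np.arctan2(d[1],d[0])))
plan([(.45,-.2,.3,11)])
```

```text
pointer -79.41588321269603
bar edge -77.52396072882945
mark -78.94876673729026
mark 4.984436960537222
mark -9.202392038188773
t 52.33 pos [ 0.5124 -0.2028  0.1514] yaw 11.65 toolz [0.0124 0.0067] gap 0.0453 F [ 0.6 -0.5  0. ] j [-0.6   0.22  1.75  0.01  1.17 -0.81]
-2 -0.5 -5 0.004; -1.9 -0.5 -5 0.004; -2 -0.6 -4.9 0.003
end [ 0.4496 -0.1998  0.2996] 11.02
```

>>> jog_arm(steps="-2 -0.5 -5 0; -1.9 -1.5 -5 0; -2 -2 -3 0; 0 -2 0 0")

```text
clock: 52.82
tool_pos: [0.4388, -0.1563, 0.2819]
orientation: [-3.117, -0.315, -0.014]
wrist_force: [0.2, -0.2, -0.0]
finger_gap: 0.0454
```

Run:
```python
from plan import *
for i in range(6): snapshot("top")
up('scene','s20.png',80,100,300,320,2.7); up("top","t20.png",110,110,430,240,2.4); print(state()["clock"],state()["wrist_force"])
```

```text
53.225 [-0.06873068 -0.52511655 -0.46636575]
```

View pics/s20.png

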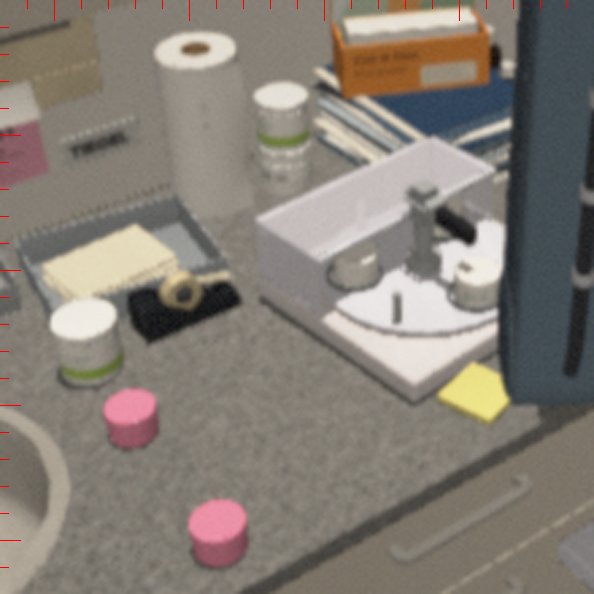

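View pics/t20.png

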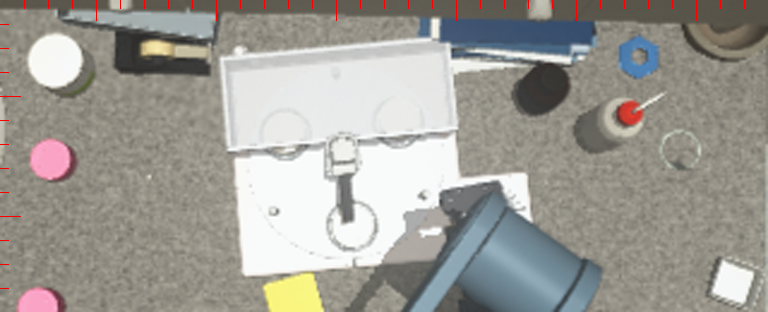

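All is in place: the jars are nested, the loop lies shut, the dial is set and the bottles and beaker are unmoved. I am handing in.

```bash
python3 -c "
from cell import sign_off; print(sign_off())"
```

```text
the job is handed in; nothing more can be done
None
```

The mixer is set up and I handed the job in at about 53 s of the 210 s allowed; no verdict was reported.

- **Jars:** All three white jars stand upright in their own nests. I turned the carousel two clicks by a post and it is clicked in. One jar had been knocked about 4 cm before I reached it, so I located it again and then picked it up.
- **Pin:** I pushed the pin in until its shoulder met the axle. After I let go, the handle sagged a little. I pushed it again from behind, and it settled in the same place. The last pictures show it about 2–3 mm off full contact and roughly 0.1 rad off axis, against limits of 7 mm and 0.15 rad. Those figures come from the top camera and are only good to about 2 mm.
- **Loop:** It was swung over the axle head, and both the scene and top views show it lying shut around it.
- **Dial:** I turned it only after the loop was shut. The pointer reads within about 1° of the long mark.
- **Bottles and beaker:** None looks moved or tipped in the final pictures. The robot was clear of everything when I handed in.

One fault showed up: the tool's tilt drifted by up to about 4° during the work. I allowed for this in the moves, and no placement failed because of it.

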